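# Load the lamp dryer with glazed mini pots in order

### The job

Draw the dryer tray fully out, then stand each mini pot mouth down in the pocket of its own colour, strictly in the order of the pocket dots (one dot first: blue, yellow, green, red, white), leaving the pocket of any missing colour empty. Then push the loaded tray fully home under the lamps and press the green start button once the tray is home, without disturbing the mug, bottle or jar.

Things in the scene. Friction and masses are not known exactly. Their poses are not given: they have to be found in the camera images.
- pot1: blue square ceramic mini pot, 40 x 40 mm and 50 mm tall, one end open (the mouth, unglazed brown inside), the other closed with a small dark drain dot; walls 4 mm, about 100 g. Starts lying on a flat side on the bench, mouth roughly away from the robot (within 45 degrees). Origin at the centre of the pot; its own z axis points out of the mouth. May be absent (None)
- pot2: yellow square ceramic mini pot, 40 x 40 mm and 50 mm tall, one end open (the mouth, unglazed brown inside), the other closed with a small dark drain dot; walls 4 mm, about 100 g. Starts lying on a flat side on the bench, mouth roughly away from the robot (within 45 degrees). Origin at the centre of the pot; its own z axis points out of the mouth. May be absent (None)
- pot3: green square ceramic mini pot, 40 x 40 mm and 50 mm tall, one end open (the mouth, unglazed brown inside), the other closed with a small dark drain dot; walls 4 mm, about 100 g. Starts lying on a flat side on the bench, mouth roughly away from the robot (within 45 degrees). Origin at the centre of the pot; its own z axis points out of the mouth. May be absent (None)
- pot4: red square ceramic mini pot, 40 x 40 mm and 50 mm tall, one end open (the mouth, unglazed brown inside), the other closed with a small dark drain dot; walls 4 mm, about 100 g. Starts lying on a flat side on the bench, mouth roughly away from the robot (within 45 degrees). Origin at the centre of the pot; its own z axis points out of the mouth. May be absent (None)
- pot5: white square ceramic mini pot, 40 x 40 mm and 50 mm tall, one end open (the mouth, unglazed brown inside), the other closed with a small dark drain dot; walls 4 mm, about 100 g. Starts lying on a flat side on the bench, mouth roughly away from the robot (within 45 degrees). Origin at the centre of the pot; its own z axis points out of the mouth. May be absent (None)
- pocket1 (a point): pocket 1 (blue floor, 1 white dot(s) on its robot side), far row of the tray, 47 x 47 mm inside, fence 6 mm high, 3 mm thick. Point at the centre of its floor: z up, y = the way the tray slides in, x away from the robot; a standing pot's centre is 25 mm above it. Far row 1, 2, 3 in the order of -y (3 nearest the handle), near row 4, 5 beside 1, 2; pitch 80 mm both ways
- pocket2 (a point): pocket 2 (yellow floor, 2 white dot(s) on its robot side), far row of the tray, 47 x 47 mm inside, fence 6 mm high, 3 mm thick. Point at the centre of its floor: z up, y = the way the tray slides in, x away from the robot; a standing pot's centre is 25 mm above it. Far row 1, 2, 3 in the order of -y (3 nearest the handle), near row 4, 5 beside 1, 2; pitch 80 mm both ways
- pocket3 (a point): pocket 3 (green floor, 3 white dot(s) on its robot side), far row of the tray, 47 x 47 mm inside, fence 6 mm high, 3 mm thick. Point at the centre of its floor: z up, y = the way the tray slides in, x away from the robot; a standing pot's centre is 25 mm above it. Far row 1, 2, 3 in the order of -y (3 nearest the handle), near row 4, 5 beside 1, 2; pitch 80 mm both ways
- pocket4 (a point): pocket 4 (red floor, 4 white dot(s) on its robot side), near row of the tray, 47 x 47 mm inside, fence 6 mm high, 3 mm thick. Point at the centre of its floor: z up, y = the way the tray slides in, x away from the robot; a standing pot's centre is 25 mm above it. Far row 1, 2, 3 in the order of -y (3 nearest the handle), near row 4, 5 beside 1, 2; pitch 80 mm both ways
- pocket5 (a point): pocket 5 (white floor, 5 white dot(s) on its robot side), near row of the tray, 47 x 47 mm inside, fence 6 mm high, 3 mm thick. Point at the centre of its floor: z up, y = the way the tray slides in, x away from the robot; a standing pot's centre is 25 mm above it. Far row 1, 2, 3 in the order of -y (3 nearest the handle), near row 4, 5 beside 1, 2; pitch 80 mm both ways
- tray (a joint): travel in m of the steel tray on its runners: 0 = fully out (loading position, end stop), 0.28 = fully home under the lamps (end stop). Stays where it is left, about 3 N of friction; starts part-way in. Tray top 22 mm above the bench. The tray's lamp end has a 40 mm high rim, 63 mm from the centres of pockets 1 and 4. Panels up to 70 mm above the bench close the lamp frame's two sides and far end
- tray_handle (a point): grip point of the black upright handle plate on the tray's end away from the lamps: 60 mm wide, 10 mm thick along the travel, its top 68 mm above the bench; the point is on its mid-plane 18 mm below the top; axes as the pockets. With the tray home, the lamp frame (125 mm tall, tubes 112 mm up) starts 91 mm further along y
- start (a joint): travel in m of the green start button: 0 = up, 0.006 = fully down (5 N spring)
- start_top (a point): centre of the top of the green round start button (28 mm across) on the white control box, robot side of the lamp frame; pressed straight down; z up
- mug: bystander: pale yellow mug, 72 mm across, 85 mm tall, origin under its centre
- thinner: bystander: white bottle with blue cap, 60 mm across, 150 mm tall, origin under its centre
- paint_jar: bystander: pink jar with white lid, 56 mm across, 70 mm tall, origin under its centre
Mind the look-alikes: they are no part of the job. There is more than one size of the pot1; the job needs the larger.

How it is judged:
By the outcome, as a careful person would: the job done as asked, in the order asked, and still so for the second after the job is handed in, with the robot touching nothing.
Of pot1, pot2, pot3, pot4, pot5 only 3 to 5 are there at a start; the rules pass over those that are not, and their reading is None.
At some moment in a run one of pot1, pot2, pot3, pot4, pot5 may be knocked a few centimetres aside while the robot is not near it.
Once in a run the grip may slacken for a moment while it holds something.
It also fails if it takes over 210 s, if anything falls off the work surface, if the arm or the gripper's body presses on something with over 40 N, if the wrist force passes 120 N, or if a joint passes its speed limit or range.

### The arm

A 6-joint arm with a two-finger parallel gripper is mounted at the origin on the work surface. World frame = base frame: x ahead of the robot, y to its left, z up, the work surface at z = 0. Lengths are in m, angles in rad, forces in N, time in s.
With the tool pointing down it reaches from about 0.25 to 0.775 m from the base axis. Payload 4 kg.
Tool frame: the origin (TCP) lies midway between the tips of the shut fingers; the grasp point (between the pads) lies robot.tcp_to_grasp behind it (robot.tcp_to_grasp is the distance from the TCP to the grasp point, in m); y points along the fingers, x is the direction in which the jaws open and shut, and the axes are right-handed (so a half turn about y gives the same grasp; the last joint's range is limited). The gripper opens to 94 mm and grips with 3 to 60 N. Pads are 16 mm wide; open, the fingers measure 119 mm over their backs; the gripper's body (75 mm by 177 mm) begins 78 mm behind the grasp point.
Start: joints at [-1.382, 0.087, 1.371, -0, 1.684, -0.103], TCP at [0.158, -0.527, 0.182] pointing down, gripper open.
Joint ranges: [-3.1, 3.1], [-0.76, 2.03], [0.27, 2.55], [-1.08, 4.22], [0.17, 2.65], [-2.57, 2.57]. Speed limits (rad/s): [2.79, 2.79, 3.14, 3.14, 3.14, 3.14].

### API

Orientations are given as [roll, pitch, yaw] about the fixed x, y, z axes, in that order (R = Rz(yaw) Ry(pitch) Rx(roll)).
In Python, from bench import robot gives the robot as it stands.
- The arm moves only by the tool arm_command, never from a script. Its argument "series" is text: rows parted by semicolons, each of 7 numbers parted by spaces: the turn, a rotation vector about the tool's x, y, z in rad, then the shift along the tool's x, y, z in m, then the finger opening in m, from 0 to 0.094. A call has 1 to 12 rows; each row shifts and turns the pose as measured when the row begins, along the tool's axes as they then stand; what a row does not reach is not made up. A row lasts 1/10 s, in which the tool goes at most 50 mm and 8.59 degrees, less where a joint would pass 70% of its speed; a pose out of reach is approached as far as the arm can. A call with a gripper value outside its range is refused whole. The fingers move at their own pace and stop on an object; the grip force is fixed at half the most. Time passes only in rows, so rows that do not move let the fingers close. It gives the time, the measured TCP pose, the force and the opening at its end, in the units of the state.
- robot.get_obs(): the state, without advancing time (a new reading comes with each control period).
- robot.snapshot(name): name is "scene" or "top"; returns the picture (400x640x3 uint8, blue, green, red); there is no depth.
- robot.camera_params(name): a dict with "fx", "fy", "cx", "cy" (pixels), "extrinsics" (4x4, takes a point from camera to world coordinates). Camera axes: x right, y up, looking along -z (the intrinsics and any distortion apply to the point x, -y, -z); pixel columns grow to the right and rows downward; lengths in m; the calibration is good to about 2 mm. A picture is of the moment at which its call begins. camera_params takes no time and is no camera call.
- robot.close_job(): hands the job in, once; it reports no verdict.
Trained networks look in the newest picture that a camera, given by its name, has taken for a name from the list of things; names that differ only in an ending like _2 or _b are one class to them, and where a whole thing is asked for, a point or a joint stands for the part that bears it (a point fixed in the world has none). Each returns a list of dicts, best first, with "score" (0 to 1); they miss things now and then, are a little off and sometimes report something else, mostly with a low value. They report only what shows in the picture. A call takes as long as a camera call. They do not tell look-alikes from the thing itself.
- robot.spot_in(camera, target): "centre" ([x, y, z] in m, in the coordinates of the camera as it stood for that picture, good to about 4 mm: the middle of the surface that is visible of it).
The state is a dict: "time": time; "joint_positions": joint angles; "qvel": joint speeds; "joint_torque": joint torques, N m; "tool_pos": TCP position; "ee_rot": TCP orientation; "wrist_force": force on the tool from outside, world axes, zero at the start; "wrist_torque": the same for the moment, N m; "width": finger opening in m.
Only numpy, scipy, OpenCV 4.12 (cv2) and the standard library are available. Lean on these libraries where they do the work, as an engineer would, in place of code of your own. Each camera call takes 0.05 s, during which the arm holds its last target.

## Working session

There is one attempt and no reset: what is moved stays moved. The work goes in short steps, Python scripts to look and compute and a tool call to move; the robot and the scene stay as the last step left them, time stands still between calls to the robot, and variables do not carry over. Pictures are saved under pics/ and viewed, and the job is handed in when it is done.

Besides the shell and the picture viewer there is one more tool, called after "Request:" as name(argument=value, ...) on one line, values as JSON. arm_command: Moves the arm, as the interface text tells. Its arguments: {"type":"object","properties":{"series":{"type":"string"}},"required":["series"]}

```bash
ls; mkdir -p pics; python3 - <<'E'
from bench import robot
import cv2,numpy as np
o=robot.get_obs()
for k,v in o.items(): print(k,np.round(v,4))
print(robot.tcp_to_grasp)
for n in("scene","top"):
    cv2.imwrite(f"pics/{n}0.png",robot.snapshot(n))
    p=robot.camera_params(n);print(n,p)
E
```

```text
pics
time 0.0
joint_positions [-1.3821  0.088   1.3722 -0.      1.6836 -0.1031]
qvel [ 0.0001  0.      0.0009 -0.0005  0.0019 -0.0002]
joint_torque [-1.40000e-03 -3.40190e+01 -3.02428e+01  7.15000e-02  3.30000e-02
 -2.00000e-04]
tool_pos [ 0.1581 -0.5262  0.1805]
ee_rot [-1.5706  0.0022 -1.279 ]
wrist_force [-0.6688  0.2074  0.1808]
wrist_torque [-0.0069 -0.0139  0.0214]
width 0.0941
0.0188
scene {'fx': 395.1995567065312, 'fy': 395.1995567065312, 'cx': 316.90482377024944, 'cy': 195.84278789179103, 'extrinsics': array([[ 0.85394866, -0.34077551,  0.39324767,  0.97078868],
       [ 0.52005465,  0.5846847 , -0.62264513, -0.68672243],
       [-0.01774369,  0.73621726,  0.67651261,  0.75906494],
       [ 0.        ,  0.        ,  0.        ,  1.        ]])}
top {'fx': 365.44284114367406, 'fy': 365.44284114367406, 'cx': 319.81825511320375, 'cy': 202.2636878083071, 'extrinsics': array([[ 2.45977437e-02,  9.91889420e-01, -1.24700962e-01,
         4.41210701e-01],
       [-9.99697396e-01,  2.44382672e-02, -2.80865185e-03,
        -4.87282709e-02],
       [ 2.61603382e-04,  1.24732313e-01,  9.92190396e-01,
         1.13810544e+00],
       [ 0.00000000e+00,  0.00000000e+00,  0.00000000e+00,
         1.00000000e+00]])}
```

View pics/scene0.png

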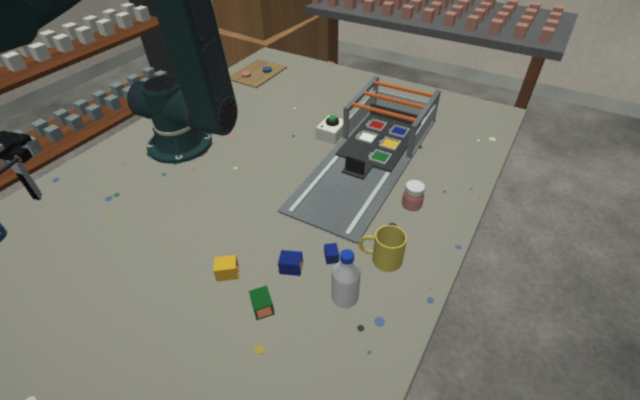

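View pics/top0.png

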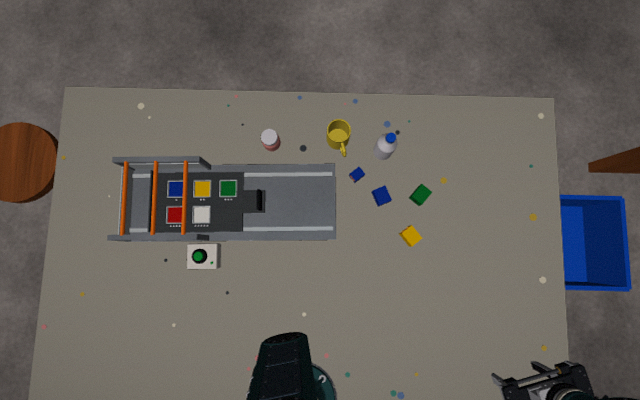

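The top view shows blue, yellow and green pots at about (382,195), (411,236) and (420,195). A smaller blue decoy sits at (357,174), and red and white are not visible. The tray is part-way in, with its handle at about (261,200). Next I'll measure positions.

```bash
cat > h.py <<'E'
import numpy as np,cv2,sys
from bench import robot
from scipy.spatial.transform import Rotation as Ro
def ray(cam,u,v):
    p=robot.camera_params(cam);E=np.array(p["extrinsics"])
    d=np.array([(u-p["cx"])/p["fx"],-(v-p["cy"])/p["fy"],-1.0]);return E[:3,3],E[:3,:3]@d
def px2w(cam,u,v,z):
    o,d=ray(cam,u,v);return o+d*(z-o[2])/d[2]
def w2px(cam,P):
    p=robot.camera_params(cam);E=np.array(p["extrinsics"]);q=E[:3,:3].T@(np.array(P)-E[:3,3])
    return np.array([p["cx"]+p["fx"]*q[0]/-q[2],p["cy"]-p["fy"]*q[1]/-q[2]])
def snap(cam,name=None,crop=None,s=4):
    im=robot.snapshot(cam)
    if name:
        a=im
        if crop: x0,y0,x1,y1=crop;a=cv2.resize(im[y0:y1,x0:x1],None,fx=s,fy=s,interpolation=cv2.INTER_CUBIC)
        cv2.imwrite(f"pics/{name}.png",a)
    return im
def R0(): return Ro.from_euler('xyz',robot.get_obs()["ee_rot"])
def state():
    o=robot.get_obs();print("t",round(o["time"],2),"tcp",np.round(o["tool_pos"],4),"rpy",np.round(o["ee_rot"],3),"F",np.round(o["wrist_force"],1),"w",round(float(o["width"]),4),"q",np.round(o["joint_positions"],2));return o
def tool(yaw,elev):
    """rotation with tool y = fingers pointing along heading yaw, elev below horizontal (rad); x horizontal. elev may exceed pi/2"""
    h=np.array([np.cos(yaw),np.sin(yaw),0]);y=np.cos(elev)*h-np.sin(elev)*np.array([0,0,1])
    x=np.array([np.sin(yaw),-np.cos(yaw),0])  # 
    z=np.cross(x,y);return Ro.from_matrix(np.array([x,y,z]).T)
def delta(P,R,flip=False):
    """P target TCP, R target Rotation; prints rotvec in tool axes & shift in tool axes now and after turning"""
    o=robot.get_obs();c=Ro.from_euler('xyz',o["ee_rot"]);p=np.array(o["tool_pos"])
    if R is None:R=c
    rv=(c.inv()*R).as_rotvec();d=np.array(P)-p
    print("rotvec",np.round(rv,3),"deg",round(np.degrees(np.linalg.norm(rv)),1),"| shift now",np.round(c.inv().apply(d),4),"| shift after turn",np.round(R.inv().apply(d),4))
def dw(v):
    print("tool shift",np.round(R0().inv().apply(v),4))
E
python3 - <<'E'
from h import *
im=snap("top","t1",(335,155,445,255),7)
snap("top","t2",(100,140,350,280),3)
hsv=cv2.cvtColor(im,cv2.COLOR_BGR2HSV)
rng={"blue":((110,140,40),(130,255,255)),"yellow":((18,150,80),(32,255,255)),"green":((50,120,40),(80,255,255)),"red":((0,180,60),(6,255,255))}
for n,(a,b) in rng.items():
    m=cv2.inRange(hsv,a,b);k,l,st,c=cv2.connectedComponentsWithStats(m)
    for i in range(1,k):
        if st[i,4]>25:
            cn=cv2.findContours((l==i).astype(np.uint8),0,1)[0][0];r=cv2.minAreaRect(cn)
            print(n,st[i,4],np.round(c[i],1),np.round(r[1],1),round(r[2],1),"z40",np.round(px2w("top",*c[i],.04),3),"z22",np.round(px2w("top",*c[i],.023),3))
for t in["pot1","pot2","pot3","pot4","pot5","start_top","tray_handle","mug","thinner","paint_jar"]:
    r=robot.spot_in("top",t);E=np.array(robot.camera_params("top")["extrinsics"])
    print(t,[(np.round(E[:3,:3]@np.array(q["centre"])+E[:3,3],3),round(q["score"],2)) for q in r])
E
```

```text
blue 60 [390.6 137.7] [9. 9.] 90.0 z40 [ 0.786 -0.26   0.04 ] z22 [ 0.792 -0.263  0.023]
blue 119 [357.1 173.6] [ 9.8 12. ] 53.1 z40 [ 0.67  -0.157  0.04 ] z22 [ 0.674 -0.159  0.023]
blue 188 [175.3 188.4] [14. 13.] 90.0 z40 [0.611 0.395 0.04 ] z22 [0.613 0.402 0.023]
blue 240 [381.2 195.3] [16.2 14.8] 66.8 z40 [ 0.605 -0.231  0.04 ] z22 [ 0.608 -0.234  0.023]
blue 4968 [595.6 243. ] [99.6 66.1] 86.8 z40 [ 0.477 -0.872  0.04 ] z22 [ 0.478 -0.885  0.023]
yellow 569 [338.4 134.8] [23.4 35.6] 11.9 z40 [ 0.791 -0.098  0.04 ] z22 [ 0.797 -0.099  0.023]
yellow 205 [201.8 188.4] [13. 14.] 90.0 z40 [0.613 0.314 0.04 ] z22 [0.616 0.32  0.023]
yellow 35 [532.6 216.8] [6. 5.] 90.0 z40 [ 0.551 -0.688  0.04 ] z22 [ 0.553 -0.698  0.023]
yellow 276 [410.4 235.7] [18.3 15.5] 51.3 z40 [ 0.485 -0.319  0.04 ] z22 [ 0.486 -0.323  0.023]
green 208 [227.5 188. ] [14. 13.] 90.0 z40 [0.616 0.236 0.04 ] z22 [0.619 0.241 0.023]
green 252 [420.3 194.3] [13.7 18.7] 39.8 z40 [ 0.611 -0.35   0.04 ] z22 [ 0.614 -0.355  0.023]
green 80 [197.7 255.8] [9. 9.] 90.0 z40 [0.41  0.314 0.04 ] z22 [0.41  0.319 0.023]
red 1
[... 583 characters left out ...]
6)]
pot4 [(array([ 0.487, -0.315,  0.042]), 0.84), (array([ 0.607, -0.23 ,  0.039]), 0.8), (array([ 0.612, -0.355,  0.041]), 0.59), (array([ 0.671, -0.152,  0.033]), 0.46)]
pot5 [(array([ 0.487, -0.315,  0.042]), 0.84), (array([ 0.607, -0.23 ,  0.039]), 0.8), (array([ 0.612, -0.355,  0.041]), 0.59), (array([ 0.671, -0.152,  0.033]), 0.46)]
start_top [(array([0.406, 0.303, 0.067]), 0.63)]
tray_handle [(array([0.573, 0.306, 0.025]), 0.96)]
mug [(array([ 0.798, -0.097,  0.04 ]), 0.73)]
thinner [(array([ 0.739, -0.23 ,  0.098]), 0.86), (array([0.576, 0.316, 0.023]), 0.68), (array([0.765, 0.108, 0.073]), 0.44)]
paint_jar [(array([0.765, 0.112, 0.072]), 0.84), (array([0.576, 0.309, 0.021]), 0.37)]
```

View pics/t1.png

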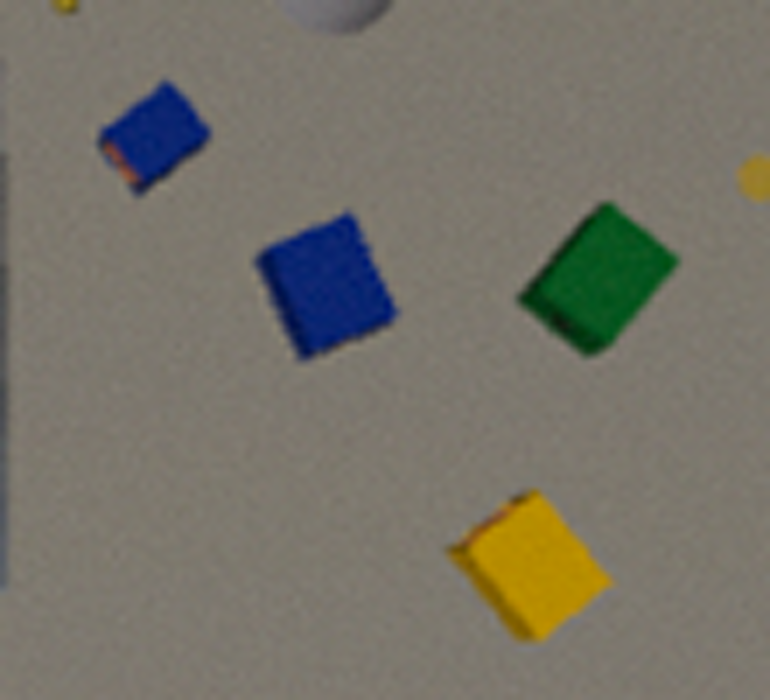

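View pics/t2.png

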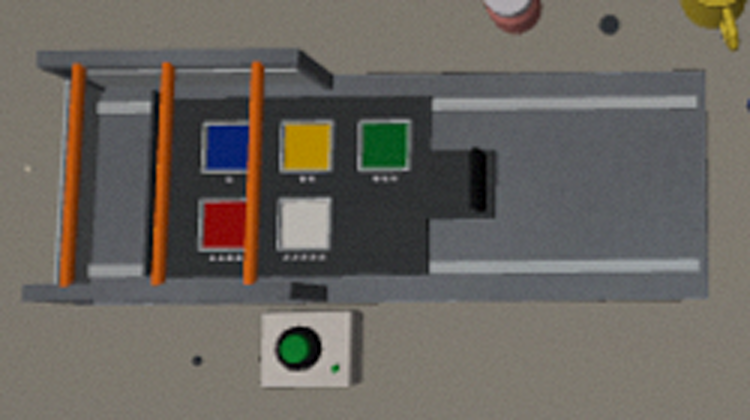

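```bash
cat >> h.py <<'E'
def plan(P,R,w,n=None,dv=.045,dr=.14):
    o=robot.get_obs();c=Ro.from_euler('xyz',o["ee_rot"]);p=np.array(o["tool_pos"])
    if R is None:R=c
    rv=(c.inv()*R).as_rotvec();d=np.array(P)-p
    n=n or int(max(1,np.ceil(np.linalg.norm(d)/dv),np.ceil(np.linalg.norm(rv)/dr)))
    out=[]
    for k in range(n):
        ck=c*Ro.from_rotvec(rv*k/n);s=ck.inv().apply(d/n)
        out.append(" ".join(f"{v:.3f}".replace("-0.000","0").replace("0.000","0") for v in rv/n)+" "+" ".join(f"{v:.4f}".replace("-0.0000","0").replace("0.0000","0") for v in s)+f" {w}")
    for i in range(0,n,12): print("; ".join(out[i:i+12]));print()
def down(yawx): # fingers down, tool x heading yawx
    return Ro.from_euler('xyz',[-np.pi/2,0,yawx])
E
python3 - <<'E'
from h import *
for n,(u,v) in {"hL":(477,150),"hR":(477,210)}.items(): print(n,px2w("top",u/3+100,v/3+140,.068))
print(px2w("top",297/3+100,350/3+140,.065))
plan([.55,.14,.2],down(np.radians(91.5)),.094)
snap("scene","s1",(200,210,420,330),3.5)
E
```

```text
hL [0.60788512 0.13539221 0.068     ]
hR [0.54835234 0.13269027 0.068     ]
[0.40820319 0.30125554 0.065     ]
0 -0.137 0 -0.0250 -0.0009 0.0270 0.094; 0 -0.137 0 -0.0211 -0.0009 0.0302 0.094; 0 -0.137 0 -0.0168 -0.0009 0.0328 0.094; 0 -0.137 0 -0.0122 -0.0009 0.0348 0.094; 0 -0.137 0 -0.0073 -0.0009 0.0361 0.094; 0 -0.137 0 -0.0023 -0.0009 0.0368 0.094; 0 -0.137 0 0.0027 -0.0009 0.0367 0.094; 0 -0.137 0 0.0077 -0.0009 0.0360 0.094; 0 -0.137 0 0.0126 -0.0009 0.0346 0.094; 0 -0.137 0 0.0172 -0.0009 0.0326 0.094; 0 -0.137 0 0.0214 -0.0009 0.0299 0.094; 0 -0.137 0 0.0253 -0.0009 0.0267 0.094

0 -0.137 0 0.0287 -0.0009 0.0230 0.094; 0 -0.137 0 0.0316 -0.0009 0.0189 0.094; 0 -0.137 0 0.0339 -0.0009 0.0144 0.094; 0 -0.137 0 0.0355 -0.0009 0.0096 0.094; 0 -0.137 0 0.0365 -0.0009 0.0047 0.094; 0 -0.137 0 0.0368 -0.0009 -0.0004 0.094; 0 -0.137 0 0.0364 -0.0009 -0.0054 0.094; 0 -0.137 0 0.0354 -0.0009 -0.0103 0.094; 0 -0.137 0 0.0336 -0.0009 -0.0150 0.094
```

View pics/s1.png

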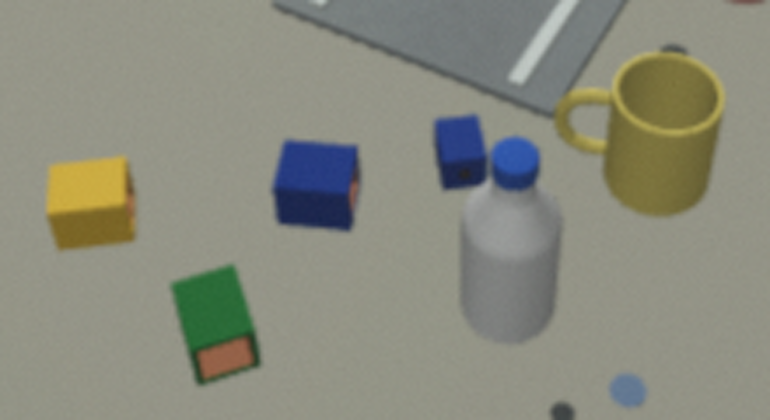

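The zoom confirms the mouths: blue, yellow and green face away, and the small blue pot is the decoy. Now to the handle.

Request:
arm_command(series="0 -0.137 0 -0.025 -0.001 0.027 0.094; 0 -0.137 0 -0.021 -0.001 0.030 0.094; 0 -0.137 0 -0.017 -0.001 0.033 0.094; 0 -0.137 0 -0.012 -0.001 0.035 0.094; 0 -0.137 0 -0.007 -0.001 0.036 0.094; 0 -0.137 0 -0.002 -0.001 0.037 0.094; 0 -0.137 0 0.003 -0.001 0.037 0.094; 0 -0.137 0 0.008 -0.001 0.036 0.094; 0 -0.137 0 0.013 -0.001 0.035 0.094; 0 -0.137 0 0.017 -0.001 0.033 0.094; 0 -0.137 0 0.021 -0.001 0.030 0.094; 0 -0.137 0 0.025 -0.001 0.027 0.094")

```text
time: 1.95
tool_pos: [0.3779, -0.1283, 0.1942]
ee_rot: [-1.575, -0.003, 0.422]
wrist_force: [0.7, -0.7, 0.0]
width: 0.0937
```

```bash
python3 - <<'E'
from h import *
state()
plan([.578,.134,.12],down(np.radians(91.5)),.094)
E
```

```text
t 1.95 tcp [ 0.3779 -0.1283  0.1942] rpy [-1.575 -0.003  0.422] F [ 0.7 -0.7  0. ] w 0.0937 q [-0.47 -0.26  1.67 -0.    1.73 -0.89]
0.001 -0.131 0 0.0322 0.0083 0.0175 0.094; 0.001 -0.131 0 0.0342 0.0083 0.0132 0.094; 0.001 -0.131 0 0.0356 0.0083 0.0086 0.094; 0.001 -0.131 0 0.0364 0.0083 0.0039 0.094; 0.001 -0.131 0 0.0366 0.0083 -0.0009 0.094; 0.001 -0.131 0 0.0362 0.0083 -0.0057 0.094; 0.001 -0.131 0 0.0352 0.0083 -0.0103 0.094; 0.001 -0.131 0 0.0335 0.0083 -0.0148 0.094; 0.001 -0.131 0 0.0313 0.0083 -0.0191 0.094
```

Request:
arm_command(series="0 -0.131 0 0.032 0.008 0.018 0.094; 0 -0.131 0 0.034 0.008 0.013 0.094; 0 -0.131 0 0.036 0.008 0.009 0.094; 0 -0.131 0 0.036 0.008 0.004 0.094; 0 -0.131 0 0.037 0.008 -0.001 0.094; 0 -0.131 0 0.036 0.008 -0.006 0.094; 0 -0.131 0 0.035 0.008 -0.010 0.094; 0 -0.131 0 0.034 0.008 -0.015 0.094; 0 -0.131 0 0.031 0.008 -0.019 0.094; 0 0 0 0 0 0 0.094")

```text
time: 2.95
tool_pos: [0.5796, 0.1556, 0.122]
ee_rot: [-1.583, 0.007, 1.66]
wrist_force: [0.6, -0.1, -0.3]
width: 0.0938
```

```bash
python3 - <<'E'
from h import *
state()
plan([.578,.134,.034],down(np.radians(91.5)),.094)
E
```

```text
t 2.95 tcp [0.5796 0.1556 0.122 ] rpy [-1.583  0.007  1.66 ] F [ 0.6 -0.1 -0.3] w 0.0938 q [ 0.17  0.21  1.35 -0.01  1.57 -1.49]
0.004 0.021 -0.002 -0.0069 0.0294 0.0015 0.094; 0.004 0.021 -0.002 -0.0070 0.0294 0.0013 0.094; 0.004 0.021 -0.002 -0.0071 0.0294 0.0010 0.094
```

Request:
arm_command(series="0.004 0.021 -0.002 -0.007 0.029 0.001 0.094; 0.004 0.021 -0.002 -0.007 0.029 0.001 0.094; 0.004 0.021 -0.002 -0.007 0.029 0.001 0.094; 0 0 0 0 0 0 0.094")

```text
time: 3.35
tool_pos: [0.5795, 0.1335, 0.0345]
ee_rot: [-1.574, 0.001, 1.593]
wrist_force: [-0.4, -0.3, -0.1]
width: 0.094
```

```bash
python3 - <<'E'
from h import *
state()
delta([.578,.134,.034],down(np.radians(91.5)))
snap("top","t3",(200,140,360,280),4)
E
```

```text
t 3.35 tcp [0.5795 0.1335 0.0345] rpy [-1.574e+00  1.000e-03  1.593e+00] F [-0.4 -0.3 -0.1] w 0.094 q [ 0.13  0.25  1.47 -0.    1.41 -1.46]
rotvec [ 0.003 -0.004 -0.001] deg 0.3 | shift now [0.0006 0.0005 0.0015] | shift after turn [0.0006 0.0005 0.0015]
```

View pics/t3.png

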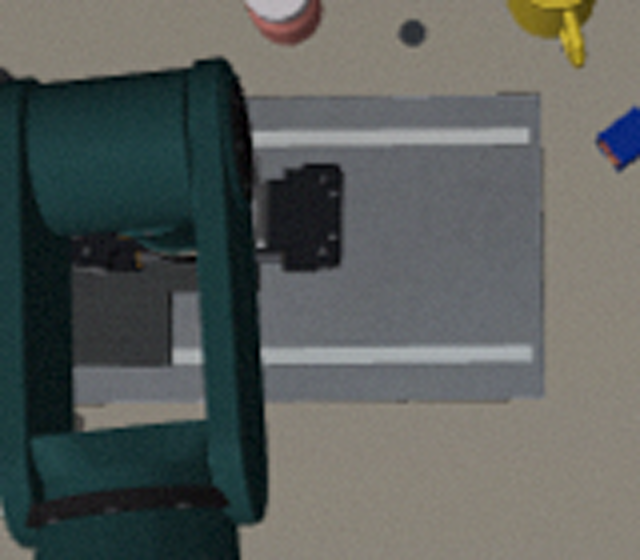

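The gripper straddles the handle at about (185–285, 195), with no contact. I'll close and pull.

Request:
arm_command(series="0 0 0 0 0 0 0; 0 0 0 0 0 0 0; 0 0 0 0 0 0 0; 0 0 0 0 0 0 0; 0 0 0 0 0 0 0; 0 0 0 0 0 0 0")

```text
time: 4.0
tool_pos: [0.5864, 0.1352, 0.0471]
ee_rot: [-1.594, -0.001, 1.593]
wrist_force: [0.3, 0.3, 0.5]
width: 0.0496
```

Request:
arm_command(series="0 0 0 -0.01 0 0 0; 0 0 0 -0.02 0 0 0; 0 0 0 -0.02 0 0 0; 0 0 0 -0.02 0 0 0; 0 0 0 0 0 0 0")

```text
time: 4.5
tool_pos: [0.5879, 0.0614, 0.047]
ee_rot: [-1.594, -0.0, 1.595]
wrist_force: [-0.1, -0.5, -1.3]
width: 0.009
```

```bash
python3 - <<'E'
from h import *
state()
snap("top","t4",(200,140,360,280),4)
im=snap("scene","s2",(250,60,450,240),3)
E
```

```text
t 4.5 tcp [0.5879 0.0614 0.047 ] rpy [-1.594 -0.     1.595] F [-0.1 -0.5 -1.3] w 0.009 q [ 0.01  0.22  1.49  0.    1.41 -1.59]
```

View pics/t4.png

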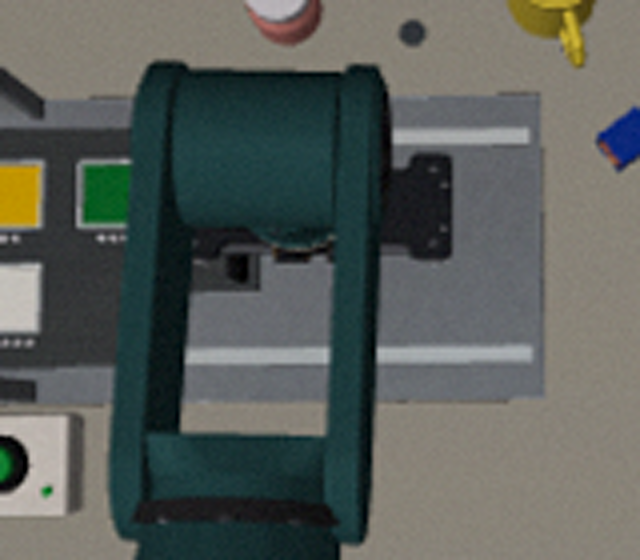

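View pics/s2.png

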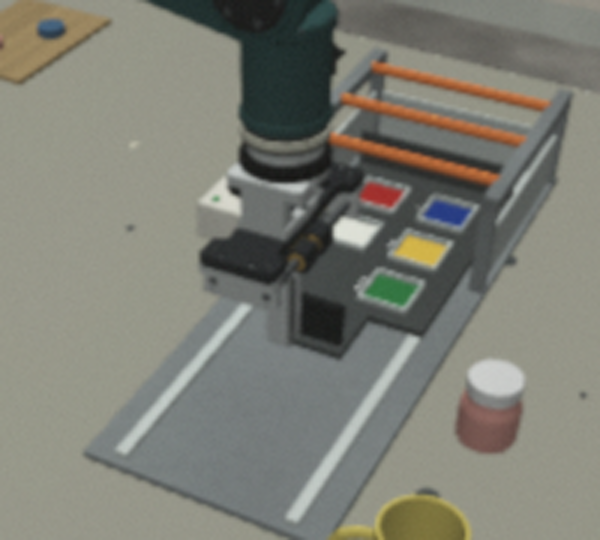

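```bash
python3 - <<'E'
from h import *
o=state()
for n,P in {"handle":(.578,.134,.05),"tcp":o["tool_pos"],"handle top near/far":(.548,.134,.068),"f":(.608,.134,.068)}.items():
    print(n,"scene*3",(w2px("scene",P)-[250,60])*3,"top*4",(w2px("top",P)-[200,140])*4)
im=snap("top","t5",(200,140,360,280),5)
im=snap("scene","s3",(310,110,400,190),8)
E
```

```text
t 4.6 tcp [0.5878 0.0636 0.047 ] rpy [-1.594 -0.002  1.597] F [-0.7 -0.   0.2] w 0.0019 q [ 0.01  0.22  1.49  0.    1.41 -1.59]
handle scene*3 [308.36561067 312.60086715] top*4 [240.00135219 243.16130595]
tcp scene*3 [282.48437126 359.03635796] top*4 [334.60247049 233.00461559]
handle top near/far scene*3 [281.5389499  288.25744872] top*4 [234.19965253 280.43262654]
f scene*3 [337.41973366 307.36842108] top*4 [237.88460854 199.89260448]
```

View pics/s3.png

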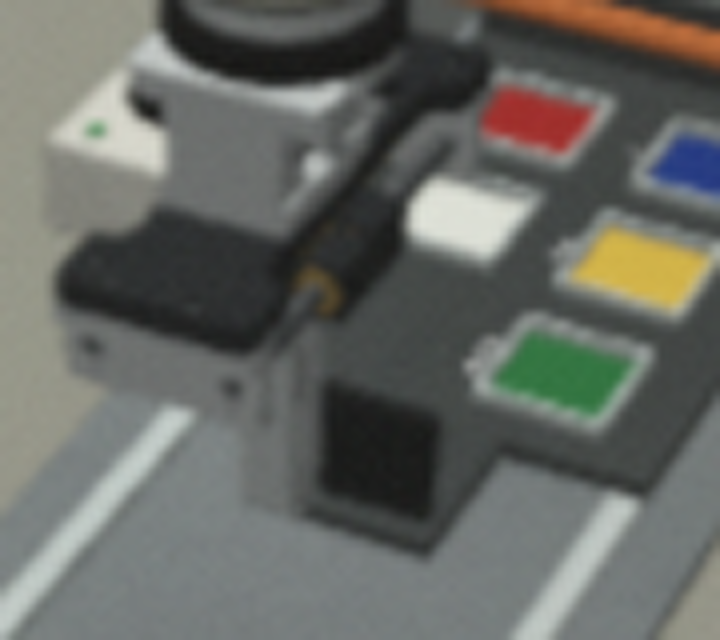

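View pics/t5.png

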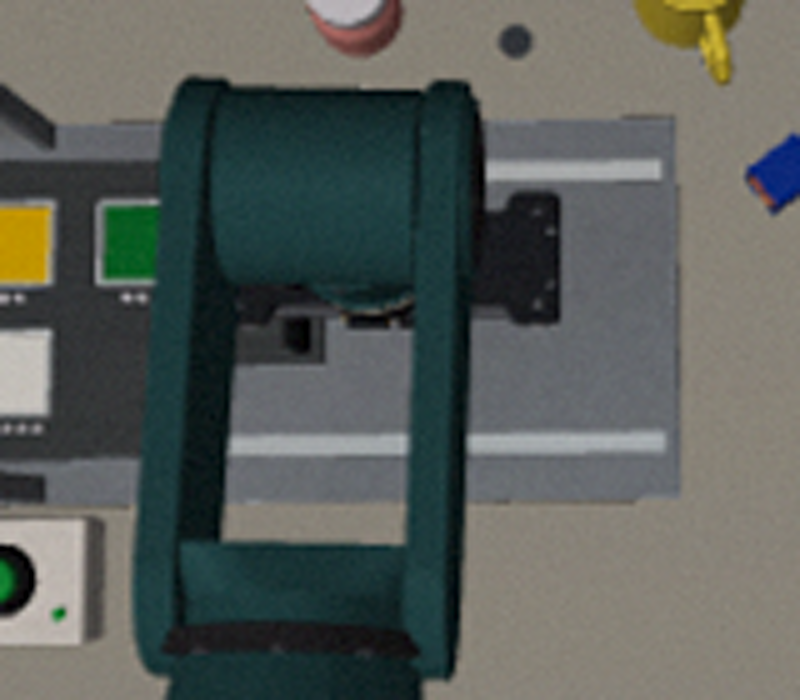

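Request:
arm_command(series="0 0 0 0 -0.03 0 0; 0 0 0 0 -0.03 0 0; 0 0 0 0 -0.03 0 0.04; 0 0 0 0 0 0 0.04; 0 0 0 0 0 0 0.04")

```text
time: 5.2
tool_pos: [0.5839, 0.0695, 0.1374]
ee_rot: [-1.589, -0.003, 1.606]
wrist_force: [0.2, 0.2, -0.5]
width: 0.0213
```

Request:
arm_command(series="0 0 0 0 0 0 0.04")

```text
time: 5.3
tool_pos: [0.5836, 0.0702, 0.1367]
ee_rot: [-1.588, -0.003, 1.606]
wrist_force: [-0.4, 0.9, 0.4]
width: 0.0291
```

Request:
arm_command(series="0 0 0 0 0 0 0.04; 0 0 0 0 0 0 0.04")

```text
time: 5.5
tool_pos: [0.5821, 0.0707, 0.1335]
ee_rot: [-1.583, -0.004, 1.607]
wrist_force: [0.5, -0.4, -0.5]
width: 0.0395
```

Request:
arm_command(series="0 0 0 0 0 0 0.094; 0 0 0 0 0 0 0.094; 0 0 0 0 0 0 0.094; 0 0 0 0 0 0 0.094")

```text
time: 5.9
tool_pos: [0.5807, 0.0705, 0.1306]
ee_rot: [-1.578, -0.004, 1.607]
wrist_force: [-1.4, -0.2, 0.4]
width: 0.0682
```

Request:
arm_command(series="0 0 0 0 0 0 0.094; 0 0 0 0 0 0 0.094; 0 0 0 0 0 0 0.094; 0 0 0 0 0 0 0.094; 0 0 0 0 0 0 0.094; 0 0 0 0 0 0 0.094")

```text
time: 6.5
tool_pos: [0.581, 0.0703, 0.131]
ee_rot: [-1.579, -0.004, 1.607]
wrist_force: [-0.5, 0.1, -0.9]
width: 0.0941
```

```bash
python3 - <<'E'
from h import *
state()
plan([.578,.134,.1],down(np.radians(91.5)),.06,n=3)
E
```

```text
t 6.5 tcp [0.581  0.0703 0.131 ] rpy [-1.579 -0.004  1.607] F [-0.5  0.1 -0.9] w 0.0941 q [ 0.02  0.17  1.38  0.    1.59 -1.59]
0.003 0.003 0.001 0.0212 0.0104 0.0003 0.06; 0.003 0.003 0.001 0.0212 0.0104 0.0003 0.06; 0.003 0.003 0.001 0.0212 0.0104 0.0004 0.06
```

Request:
arm_command(series="0.003 0.003 0 0.021 0.003 0 0.07; 0.003 0.003 0 0.021 0.003 0 0.07; 0.003 0.003 0 0.021 0.003 0 0.07; 0 0 0 0 0 0 0.07; 0 0 0 0 0 0 0.07; 0 0 0 0 0 0 0.07")

```text
time: 7.1
tool_pos: [0.5794, 0.1334, 0.1224]
ee_rot: [-1.57, -0.002, 1.595]
wrist_force: [-0.3, 1.0, 0.2]
width: 0.07
```

```bash
python3 - <<'E'
from h import *
state()
plan([.578,.134,.032],down(np.radians(91.5)),.07,n=6)
E
```

```text
t 7.1 tcp [0.5794 0.1334 0.1224] rpy [-1.57  -0.002  1.595] F [-0.3  1.   0.2] w 0.07 q [ 0.13  0.2   1.36  0.    1.58 -1.47]
0 0 0 0.0001 0.0151 0.0002 0.07; 0 0 0 0.0001 0.0151 0.0002 0.07; 0 0 0 0.0001 0.0151 0.0002 0.07; 0 0 0 0.0001 0.0151 0.0002 0.07; 0 0 0 0.0001 0.0151 0.0002 0.07; 0 0 0 0.0001 0.0151 0.0002 0.07
```

Position is good. I'll descend with tapering steps, then settle.

Request:
arm_command(series="0 0 0 0 0.020 0 0.07; 0 0 0 0 0.020 0 0.07; 0 0 0 0 0.020 0 0.07; 0 0 0 0 0.015 0 0.07; 0 0 0 0 0.008 0 0.07; 0 0 0 0 0.003 0 0.07; 0 0 0 0 0 0 0.07; 0 0 0 0 0 0 0.07; 0 0 0 0 0 0 0.07")

```text
time: 8.0
tool_pos: [0.5837, 0.1268, 0.0388]
ee_rot: [-1.58, -0.001, 1.588]
wrist_force: [-0.2, 0.4, -0.7]
width: 0.0703
```

```bash
python3 - <<'E'
from h import *
state()
delta([.578,.134,.033],down(np.radians(91.5)))
E
```

```text
t 8.0 tcp [0.5837 0.1268 0.0388] rpy [-1.580e+00 -1.000e-03  1.588e+00] F [-0.2  0.4 -0.7] w 0.0703 q [ 0.12  0.25  1.47 -0.    1.41 -1.47]
rotvec [ 0.009 -0.009  0.001] deg 0.8 | shift now [0.0073 0.0058 0.0057] | shift after turn [0.0074 0.0058 0.0055]
```

Request:
arm_command(series="0.009 -0.009 0 0.007 0.006 0.005 0.07; 0 0 0 0 0 0 0.07; 0 0 0 0 0 0 0; 0 0 0 0 0 0 0; 0 0 0 0 0 0 0; 0 0 0 0 0 0 0; 0 0 0 0 0 0 0; 0 0 0 0 0 0 0; 0 0 0 0 0 0 0; 0 0 0 0 0 0 0; 0 0 0 0 0 0 0; 0 0 0 0 0 0 0")

```text
time: 9.2
tool_pos: [0.5795, 0.1358, 0.0344]
ee_rot: [-1.574, -0.003, 1.599]
wrist_force: [-0.5, 1.1, 0.2]
width: 0.0094
```

Request:
arm_command(series="0 0 0 0 0 0 0; 0 0 0 0 0 0 0")

```text
time: 9.4
tool_pos: [0.5795, 0.1358, 0.0344]
ee_rot: [-1.574, -0.002, 1.599]
wrist_force: [0.4, 0.1, -0.3]
width: 0.0097
```

Request:
arm_command(series="0 0 0 -0.01 0 0 0; 0 0 0 -0.02 0 0 0; 0 0 0 -0.02 0 0 0; 0 0 0 -0.02 0 0 0; 0 0 0 -0.02 0 0 0; 0 0 0 -0.02 0 0 0")

```text
time: 10.0
tool_pos: [0.5832, 0.0331, 0.0344]
ee_rot: [-1.577, -0.02, 1.606]
wrist_force: [-0.4, 3.8, 0.5]
width: 0.0095
```

Request:
arm_command(series="0 0 0 -0.015 0 0 0; 0 0 0 -0.015 0 0 0; 0 0 0 -0.01 0 0 0; 0 0 0 -0.01 0 0 0; 0 0 0 -0.01 0 0 0; 0 0 0 -0.01 0 0 0")

```text
time: 10.6
tool_pos: [0.5857, -0.0402, 0.0344]
ee_rot: [-1.578, -0.023, 1.606]
wrist_force: [-0.1, 3.5, 2.5]
width: 0.0097
```

Request:
arm_command(series="0 0 0 -0.01 0 0 0; 0 0 0 -0.01 0 0 0; 0 0 0 -0.01 0 0 0; 0 0 0 -0.01 0 0 0; 0 0 0 -0.01 0 0 0")

```text
time: 11.1
tool_pos: [0.5869, -0.0725, 0.0341]
ee_rot: [-1.577, -0.066, 1.61]
wrist_force: [-1.4, 27.5, 8.9]
width: 0.0096
```

Request:
arm_command(series="0 0 0 0 0 0 0; 0 0 0 0 0 0 0.06; 0 0 0 0 0 0 0.06; 0 0 0 0 0 0 0.06; 0 0 0 0 0 0 0.06; 0 0 0 0 0 0 0.06; 0 0 0 0 0 0 0.06; 0 0 0 0 0 0 0.06")

```text
time: 11.9
tool_pos: [0.5859, -0.0779, 0.0314]
ee_rot: [-1.574, -0.06, 1.608]
wrist_force: [-0.3, 0.5, 0.2]
width: 0.0591
```

Request:
arm_command(series="0 0 0 0 -0.02 0 0.06; 0 0 0 0 -0.04 0 0.06; 0 0 0 0 -0.04 0 0.06; 0 0 0 0 -0.04 0 0.06; 0 0 0 0 -0.04 0 0.06; 0 0 0 -0.02 0 -0.04 0.06; 0 0 0 -0.02 0 -0.045 0.06; 0 0 0 -0.02 0 -0.045 0.06; 0 0 0 -0.02 0 -0.04 0.06; 0 0 0 0 0 -0.04 0.06; 0 0 0 0 0 0 0.06; 0 0 0 0 0 0 0.06")

```text
time: 13.1
tool_pos: [0.8021, -0.1637, 0.2069]
ee_rot: [-1.572, -0.059, 1.608]
wrist_force: [-0.0, 0.5, 0.3]
width: 0.0597
```

```bash
python3 - <<'E'
from h import *
state()
im=snap("top","t6",(100,120,500,320),2)
snap("scene","s4")
hsv=cv2.cvtColor(im,cv2.COLOR_BGR2HSV)
rng={"blue":((110,140,40),(130,255,255)),"yellow":((18,150,80),(32,255,255)),"green":((50,120,40),(80,255,255)),"red":((0,180,60),(6,255,255)),"white":((0,0,190),(180,40,255))}
for n,(a,b) in rng.items():
    m=cv2.inRange(hsv,a,b);k,l,st,c=cv2.connectedComponentsWithStats(m)
    for i in range(1,k):
        if 100<st[i,4]<400:
            print(n,st[i,4],np.round(c[i],1),"z40",np.round(px2w("top",*c[i],.04),3),"z22",np.round(px2w("top",*c[i],.023),3))
E
```

```text
t 13.1 tcp [ 0.8021 -0.1637  0.2069] rpy [-1.572 -0.059  1.608] F [-0.   0.5  0.3] w 0.0597 q [-0.3   0.81  0.32  0.06  2.02 -1.88]
blue 196 [244.5 187.5] z40 [0.619 0.185 0.04 ] z22 [0.622 0.188 0.023]
blue 101 [385.3 196.5] z40 [ 0.602 -0.244  0.04 ] z22 [ 0.604 -0.247  0.023]
yellow 210 [270.1 187.6] z40 [0.621 0.107 0.04 ] z22 [0.623 0.109 0.023]
yellow 279 [410.3 235.7] z40 [ 0.485 -0.319  0.04 ] z22 [ 0.486 -0.323  0.023]
green 196 [296.5 187.5] z40 [0.623 0.026 0.04 ] z22 [0.626 0.028 0.023]
green 254 [420.2 194.4] z40 [ 0.611 -0.35   0.04 ] z22 [ 0.613 -0.355  0.023]
red 199 [244.1 213.5] z40 [0.54  0.182 0.04 ] z22 [0.541 0.185 0.023]
white 173 [268.6 136.3] z40 [0.781 0.118 0.04 ] z22 [0.787 0.121 0.023]
white 245 [270.6 213.8] z40 [0.54  0.102 0.04 ] z22 [0.542 0.104 0.023]
```

View pics/t6.png

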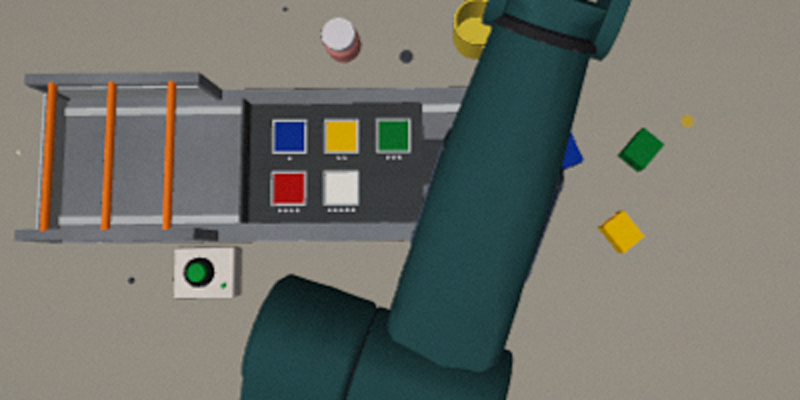

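View pics/s4.png

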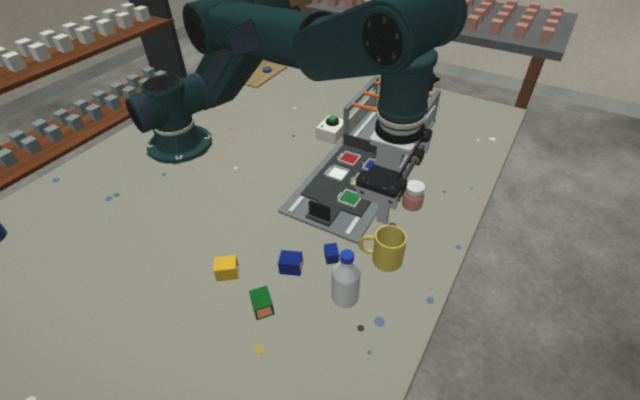

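```bash
python3 - <<'E'
from h import *
plan([.42,-.12,.25],down(np.radians(24-90)),.06)
E
```

```text
-0.004 0.138 0.001 0.0030 -0.0020 0.0189 0.06; -0.004 0.138 0.001 0.0003 -0.0020 0.0192 0.06; -0.004 0.138 0.001 -0.0023 -0.0021 0.0190 0.06; -0.004 0.138 0.001 -0.0049 -0.0022 0.0185 0.06; -0.004 0.138 0.001 -0.0074 -0.0023 0.0176 0.06; -0.004 0.138 0.001 -0.0097 -0.0023 0.0165 0.06; -0.004 0.138 0.001 -0.0119 -0.0024 0.0149 0.06; -0.004 0.138 0.001 -0.0139 -0.0024 0.0132 0.06; -0.004 0.138 0.001 -0.0155 -0.0025 0.0111 0.06; -0.004 0.138 0.001 -0.0169 -0.0025 0.0089 0.06; -0.004 0.138 0.001 -0.0180 -0.0025 0.0064 0.06; -0.004 0.138 0.001 -0.0187 -0.0025 0.0039 0.06

-0.004 0.138 0.001 -0.0191 -0.0025 0.0013 0.06; -0.004 0.138 0.001 -0.0191 -0.0025 -0.0014 0.06; -0.004 0.138 0.001 -0.0187 -0.0025 -0.0040 0.06; -0.004 0.138 0.001 -0.0180 -0.0025 -0.0065 0.06; -0.004 0.138 0.001 -0.0169 -0.0024 -0.0089 0.06; -0.004 0.138 0.001 -0.0155 -0.0024 -0.0112 0.06; -0.004 0.138 0.001 -0.0138 -0.0023 -0.0132 0.06; -0.004 0.138 0.001 -0.0119 -0.0022 -0.0150 0.06
```

Request:
arm_command(series="0 0 0 0 -0.01 0.03 0.06; 0 0 0 0 -0.01 0.045 0.06; 0 0 0 0 -0.01 0.045 0.06; 0 0 0 0 0 0.045 0.06; 0 0.138 0 -0.003 0 0.045 0.06; 0 0.138 0 -0.008 0 0.045 0.06; 0 0.138 0 -0.013 0 0.04 0.06; 0 0.138 0 -0.012 0 0.03 0.06; 0 0.138 0 -0.01 0 0.02 0.06; 0 0.138 0 -0.01 0 0.01 0.06; 0 0.138 0 -0.01 0 0 0.06; 0 0.138 0 -0.01 0 0 0.06")

```text
time: 14.4
tool_pos: [0.3784, -0.1801, 0.2509]
ee_rot: [-1.55, -0.042, 0.462]
wrist_force: [-0.2, -0.6, -1.3]
width: 0.0597
```

```bash
python3 - <<'E'
from h import *
state()
plan([.36,-.06,.25],down(np.radians(24-90)),.06)
E
```

```text
t 14.4 tcp [ 0.3784 -0.1801  0.2509] rpy [-1.55  -0.042  0.462] F [-0.2 -0.6 -1.3] w 0.0597 q [-0.62 -0.22  1.52  0.05  1.83 -1.07]
-0.004 0.134 0.001 0.0031 0.0004 0.0096 0.06; -0.004 0.134 0.001 0.0018 0.0004 0.0100 0.06; -0.004 0.134 0.001 0.0004 0.0003 0.0101 0.06; -0.004 0.134 0.001 -0.0010 0.0003 0.0101 0.06; -0.004 0.134 0.001 -0.0023 0.0002 0.0099 0.06; -0.004 0.134 0.001 -0.0036 0.0002 0.0095 0.06; -0.004 0.134 0.001 -0.0048 0.0002 0.0089 0.06; -0.004 0.134 0.001 -0.0060 0.0001 0.0082 0.06; -0.004 0.134 0.001 -0.0070 0.0001 0.0073 0.06; -0.004 0.134 0.001 -0.0079 0.0001 0.0063 0.06; -0.004 0.134 0.001 -0.0087 0.0001 0.0052 0.06; -0.004 0.134 0.001 -0.0093 0.0001 0.0040 0.06
```

Now write the box-silhouette fit too, then turn.

Request:
arm_command(series="-0.004 0.134 0 0.003 0 0.010 0.06; -0.004 0.134 0 0.002 0 0.010 0.06; -0.004 0.134 0 0 0 0.010 0.06; -0.004 0.134 0 -0.001 0 0.010 0.06; -0.004 0.134 0 -0.002 0 0.010 0.06; -0.004 0.134 0 -0.004 0 0.010 0.06; -0.004 0.134 0 -0.005 0 0.009 0.06; -0.004 0.134 0 -0.006 0 0.008 0.06; -0.004 0.134 0 -0.007 0 0.007 0.06; -0.004 0.134 0 -0.008 0 0.006 0.06; -0.004 0.134 0 -0.009 0 0.005 0.06; -0.004 0.134 0 -0.009 0 0.004 0.06")

```text
time: 15.6
tool_pos: [0.3316, -0.0428, 0.2617]
ee_rot: [-1.521, -0.05, -1.223]
wrist_force: [-0.6, 0.0, 0.8]
width: 0.06
```

```bash
cat >> h.py <<'E'
from scipy.optimize import minimize
HSV={"blue":((108,120,25),(130,255,255)),"yellow":((16,130,60),(32,255,255)),"green":((45,100,25),(85,255,255))}
def corners(x,y,yaw):
    out=[]
    for a in(-.025,.025):
        for b in(-.02,.02):
            for c in(0,.04):
                out.append([x+a*np.cos(yaw)-b*np.sin(yaw),y+a*np.sin(yaw)+b*np.cos(yaw),c])
    return out
def fitpot(col,g,yaw0,cams=("top","scene"),ims=None):
    S=6;data=[]
    for cam in cams:
        im=(ims or {}).get(cam)
        if im is None: im=robot.snapshot(cam)
        u,v=w2px(cam,[g[0],g[1],.02]).astype(int);r=32
        x0,y0=max(u-r,0),max(v-r,0);cr=cv2.resize(im[y0:y0+2*r,x0:x0+2*r],None,fx=S,fy=S,interpolation=cv2.INTER_CUBIC)
        m=cv2.inRange(cv2.cvtColor(cr,cv2.COLOR_BGR2HSV),*HSV[col])
        k,l,st,c=cv2.connectedComponentsWithStats(m)
        if k<2: print("no blob",cam);continue
        d=[np.hypot(*(c[i]-np.array([r*S,r*S])))-(st[i,4]>1500)*1000 for i in range(1,k)];i=1+int(np.argmin(d))
        mm=(l==i).astype(np.uint8);h=cv2.convexHull(cv2.findContours(mm,0,1)[0][0]);mm=cv2.fillConvexPoly(mm*0,h,1)
        data.append((cam,x0,y0,mm))
    def cost(p,det=False):
        t=[]
        for cam,x0,y0,mm in data:
            q=np.array([(w2px(cam,P)-[x0,y0]+.5)*S-.5 for P in corners(*p)])
            h=cv2.convexHull(np.round(q*16).astype(np.int32));r=cv2.fillConvexPoly(np.zeros_like(mm),h,1,shift=4)
            t.append((r&mm).sum()/max(1,(r|mm).sum()))
        return t if det else -sum(t)
    best=None
    for dy in(-.25,0,.25):
        s=np.array([g[0],g[1],yaw0+dy]);sim=np.array([s,s+[.01,0,0],s+[0,.01,0],s+[0,0,.2]])
        r=minimize(cost,s,method="Nelder-Mead",options=dict(initial_simplex=sim,xatol=1e-4,fatol=1e-4))
        if best is None or r.fun<best.fun:best=r
    print(col,np.round(best.x[:2],4),"yaw deg",round(np.degrees(best.x[2]),1),"iou",[round(float(v),3) for v in cost(best.x,True)])
    return best.x
E
python3 - <<'E'
from h import *
state()
ims={c:robot.snapshot(c) for c in("top","scene")}
cv2.imwrite("pics/t7.png",ims["top"])
for a in(("top","scene"),("top",),("scene",)):
    fitpot("blue",(.605,-.231),np.radians(24),a,ims)
    fitpot("yellow",(.485,-.319),np.radians(40),a,ims)
    fitpot("green",(.611,-.35),np.radians(-39),a,ims)
E
```

```text
t 15.6 tcp [ 0.3316 -0.0428  0.2617] rpy [-1.521 -0.05  -1.223] F [-0.6  0.   0.8] w 0.06 q [-0.29 -0.46  1.67 -0.01  1.86  0.93]Traceback (most recent call last):
  File "<stdin>", line 6, in <module>
  File "h.py", line 79, in fitpot
    r=minimize(cost,s,method="Nelder-Mead",options=dict(initial_simplex=sim,xatol=1e-4,fatol=1e-4))
    res = _minimize_neldermead(fun, x0, args, callback, bounds=bounds,
                               **options)
    fxcc = func(xcc)
    fx = function(np.copy(x), *(wrapper_args + args))
  File "h.py", line 72, in cost
    q=np.array([(w2px(cam,P)-[x0,y0]+.5)*S-.5 for P in corners(*p)])
                 ~~~~^^^^^^^
  File "h.py", line 10, in w2px
    p=robot.camera_params(cam);E=np.array(p["extrinsics"]);q=E[:3,:3].T@(np.array(P)-E[:3,3])
ValueError: time passes only in moves, steps and waits
```

```bash
sed -i 's/^from scipy.spatial/_C={}\ndef CP(c):\n    if c not in _C:_C[c]=robot.camera_params(c)\n    return _C[c]\nfrom scipy.spatial/; s/p=robot.camera_params(cam)/p=CP(cam)/' h.py
cat > f.py <<'E'
from h import *
ims={c:robot.snapshot(c) for c in("top","scene")}
for a in(("top","scene"),("top",),("scene",)):
    print(a)
    fitpot("blue",(.605,-.231),np.radians(24),a,ims)
    fitpot("yellow",(.485,-.319),np.radians(40),a,ims)
    fitpot("green",(.611,-.35),np.radians(-39),a,ims)
cv2.imwrite("pics/t7.png",ims["top"])
cv2.imwrite("pics/s7.png",ims["scene"])
E
python3 f.py
```

```text
('top', 'scene')
blue [ 0.6073 -0.2346] yaw deg 26.9 iou [0.957, 0.877]
yellow [ 0.4862 -0.3231] yaw deg 41.0 iou [0.967, 0.936]
green [ 0.5864 -0.3613] yaw deg -35.1 iou [0.949, 0.784]
('top',)
blue [ 0.6073 -0.2345] yaw deg 26.3 iou [0.958]
yellow [ 0.4862 -0.323 ] yaw deg 39.3 iou [0.97]
green [ 0.5866 -0.3614] yaw deg -34.6 iou [0.949]
('scene',)
blue [ 0.6069 -0.2345] yaw deg 31.1 iou [0.891]
yellow [ 0.4864 -0.3229] yaw deg 43.6 iou [0.944]
green [ 0.5852 -0.3602] yaw deg -36.4 iou [0.79]
```

View pics/t7.png

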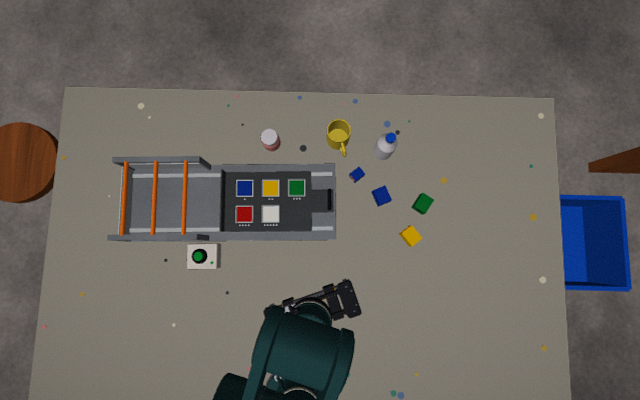

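Everything is visible here. Green was knocked from (420,194) to (422,203), and I've re-measured it. No red or white pot shows anywhere. Next is the pre-grasp for blue.

```bash
cat >> h.py <<'E'
AL=np.radians(40)
def pick(x,y,yawdeg,back=0.0,h=.024,m=-.010,al=AL):
    yw=np.radians(yawdeg);R=tool(yw,al);d=R.as_matrix()[:,1]
    G=np.array([x+m*np.cos(yw),y+m*np.sin(yw),h]);return G+d*(.0188-back),R
def place(x,y,zg,headdeg=180,al=AL):
    # fingers pointing heading+180 ... u = heading dir at place; d=-cos z - sin*u
    yw=np.radians(headdeg);R=tool(yw,al+np.pi/2);d=R.as_matrix()[:,1]
    return np.array([x,y,zg])+d*.0188,R
E
python3 - <<'E'
from h import *
P,R=pick(.607,-.2345,26.5,back=.09);print(P)
plan(P,R,.07)
E
```

```text
[ 0.54923882 -0.26329866  0.06976648]
0.092 -0.008 0.010 0.0302 0.0235 0.0129 0.07; 0.092 -0.008 0.010 0.0305 0.0243 0.0104 0.07; 0.092 -0.008 0.010 0.0309 0.0248 0.0079 0.07; 0.092 -0.008 0.010 0.0312 0.0251 0.0054 0.07; 0.092 -0.008 0.010 0.0315 0.0251 0.0028 0.07; 0.092 -0.008 0.010 0.0317 0.0249 0.0003 0.07; 0.092 -0.008 0.010 0.0320 0.0245 -0.0023 0.07; 0.092 -0.008 0.010 0.0322 0.0238 -0.0048 0.07; 0.092 -0.008 0.010 0.0324 0.0230 -0.0072 0.07
```

Request:
arm_command(series="0.092 -0.008 0.01 0.030 0.023 0.013 0.07; 0.092 -0.008 0.01 0.031 0.024 0.010 0.07; 0.092 -0.008 0.01 0.031 0.025 0.008 0.07; 0.092 -0.008 0.01 0.031 0.025 0.005 0.07; 0.092 -0.008 0.01 0.032 0.025 0.003 0.07; 0.092 -0.008 0.01 0.032 0.025 0 0.07; 0.092 -0.008 0.01 0.032 0.024 -0.002 0.07; 0.092 -0.008 0.01 0.032 0.018 -0.005 0.07; 0.092 -0.008 0.01 0.032 0.01 -0.007 0.07; 0 0 0 0 0 0 0.07; 0 0 0 0 0 0 0.07")

```text
time: 16.9
tool_pos: [0.5469, -0.2815, 0.0892]
ee_rot: [-0.655, -0.039, -1.096]
wrist_force: [-0.9, -0.0, -0.3]
width: 0.0702
```

```bash
python3 - <<'E'
from h import *
state()
P,R=pick(.607,-.2345,26.5,back=.09);delta(P,R)
E
```

```text
t 16.9 tcp [ 0.5469 -0.2815  0.0892] rpy [-0.655 -0.039 -1.096] F [-0.9 -0.  -0.3] w 0.0702 q [-1.09  0.15  1.81  0.96  1.31 -0.34]
rotvec [-0.043  0.038  0.014] deg 3.4 | shift now [-0.0158  0.0197 -0.0086] | shift after turn [-0.0152  0.0203 -0.0084]
```

Request:
arm_command(series="-0.022 0.019 0.007 -0.008 0.010 -0.004 0.07; -0.022 0.019 0.007 -0.008 0.010 -0.004 0.07; 0 0 0 0 0 0 0.07; 0 0 0 0 0 0 0.07")

```text
time: 17.3
tool_pos: [0.5495, -0.2593, 0.0763]
ee_rot: [-0.703, -0.014, -1.104]
wrist_force: [0.8, -0.9, -0.4]
width: 0.0703
```

```bash
python3 - <<'E'
from h import *
state()
P,R=pick(.607,-.2345,26.5,back=.09);delta(P,R)
P,R=pick(.607,-.2345,26.5,back=.0);delta(P,R)
fitpot("blue",(.605,-.231),np.radians(24),("scene",))
E
```

```text
t 17.3 tcp [ 0.5495 -0.2593  0.0763] rpy [-0.703 -0.014 -1.104] F [ 0.8 -0.9 -0.4] w 0.0703 q [-1.04  0.12  1.83  0.92  1.27 -0.27]
rotvec [0.005 0.013 0.006] deg 0.9 | shift now [ 0.0034  0.0027 -0.0064] | shift after turn [ 0.0035  0.0026 -0.0063]
rotvec [0.005 0.013 0.006] deg 0.9 | shift now [ 0.0029  0.0927 -0.0059] | shift after turn [ 0.0035  0.0926 -0.0063]
blue [ 0.607  -0.2345] yaw deg 31.2 iou [0.89]
```

Request:
arm_command(series="0.005 0.013 0.006 0.003 0.015 -0.006 0.07; 0 0 0 0 0.02 0 0.07; 0 0 0 0 0.015 0 0.07; 0 0 0 0 0.006 0 0.07; 0 0 0 0 0 0 0.07; 0 0 0 0 0 0 0.07")

```text
time: 17.95
tool_pos: [0.5891, -0.2455, 0.036]
ee_rot: [-0.698, -0.006, -1.109]
wrist_force: [0.0, 0.2, 0.5]
width: 0.0699
```

```bash
python3 - <<'E'
from h import *
state()
P,R=pick(.607,-.2345,26.5,back=.0);delta(P,R)
snap("scene","s8",(230,200,370,320),5)
E
```

```text
t 17.95 tcp [ 0.5891 -0.2455  0.036 ] rpy [-0.698 -0.006 -1.109] F [0.  0.2 0.5] w 0.0699 q [-0.96  0.21  1.83  0.97  1.16 -0.29]
rotvec [-0.     0.005  0.004] deg 0.4 | shift now [-0.002   0.0349 -0.0022] | shift after turn [-0.0018  0.0349 -0.0022]
```

View pics/s8.png

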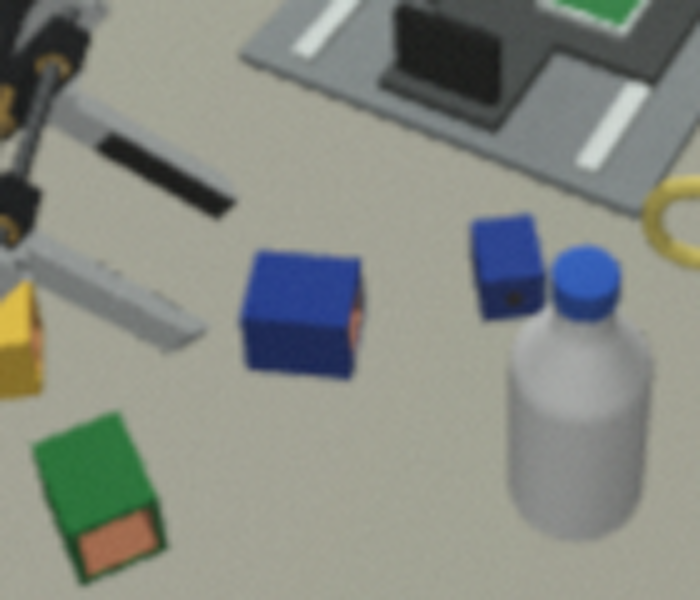

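The fingers straddle the blue pot cleanly. Advance and grip.

Request:
arm_command(series="0 0.005 0.004 -0.002 0.014 -0.002 0.07; 0 0 0 0 0.012 0 0.07; 0 0 0 0 0.006 0 0.07; 0 0 0 0 0 0 0.07; 0 0 0 0 0 0 0.07")

```text
time: 18.5
tool_pos: [0.6106, -0.2336, 0.0126]
ee_rot: [-0.698, -0.001, -1.11]
wrist_force: [0.2, -1.2, 0.5]
width: 0.07
```

```bash
python3 - <<'E'
from h import *
state()
P,R=pick(.607,-.2345,26.5,back=.0);delta(P,R)
E
```

```text
t 18.5 tcp [ 0.6106 -0.2336  0.0126] rpy [-6.98e-01 -1.00e-03 -1.11e+00] F [ 0.2 -1.2  0.5] w 0.07 q [-0.91  0.26  1.82  1.    1.1  -0.3 ]
rotvec [-0.    -0.001  0.002] deg 0.1 | shift now [-0.0008  0.0011 -0.    ] | shift after turn [-0.0008  0.0011 -0.    ]
```

Request:
arm_command(series="0 0 0 0 0 0 0.02; 0 0 0 0 0 0 0.02; 0 0 0 0 0 0 0.02; 0 0 0 0 0 0 0.02; 0 0 0 0 0 0 0.02; 0 0 0 0 0 0 0.02; 0 0 0 0 0 0 0.02; 0 0 0 0 0 0 0.02")

```text
time: 19.3
tool_pos: [0.6104, -0.2343, 0.0133]
ee_rot: [-0.698, -0.002, -1.111]
wrist_force: [0.6, -0.2, -1.2]
width: 0.0396
```

```bash
python3 - <<'E'
from h import *
state()
dw([0,0,.02])
E
```

```text
t 19.3 tcp [ 0.6104 -0.2343  0.0133] rpy [-0.698 -0.002 -1.111] F [ 0.6 -0.2 -1.2] w 0.0396 q [-0.91  0.26  1.82  1.    1.1  -0.3 ]
tool shift [ 0.     -0.0128  0.0153]
```

Request:
arm_command(series="0 0 0 0 -0.006 0.008 0.02; 0 0 0 0 -0.013 0.015 0.02; 0 0 0 0 -0.013 0.015 0.02; 0 0 0 0 -0.02 0.023 0.02; 0 0 0 0 -0.02 0.023 0.02; 0 0 0 0 -0.02 0.023 0.02; 0 0 0 0 -0.025 0.023 0.02; 0 0 0 0 -0.03 0.02 0.02; 0 0 0 0 0 0 0.02; 0 0 0 0 0 0 0.02")

```text
time: 20.3
tool_pos: [0.5935, -0.2395, 0.2329]
ee_rot: [-0.703, -0.0, -1.11]
wrist_force: [0.9, 0.4, -1.3]
width: 0.0397
```

```bash
python3 - <<'E'
from h import *
state()
snap("scene","s9",(150,80,400,320),3)
plan([.5,-.12,.22],tool(np.radians(26.5),np.pi/2),.02)
E
```

```text
t 20.3 tcp [ 0.5935 -0.2395  0.2329] rpy [-0.703 -0.    -1.11 ] F [ 0.9  0.4 -1.3] w 0.0397 q [-0.94  0.    1.62  0.87  1.41  0.07]
-0.124 0 0 -0.0213 -0.0021 -0.0043 0.02; -0.124 0 0 -0.0213 -0.0016 -0.0046 0.02; -0.124 0 0 -0.0213 -0.0010 -0.0047 0.02; -0.124 0 0 -0.0213 -0.0004 -0.0048 0.02; -0.124 0 0 -0.0213 0.0002 -0.0048 0.02; -0.124 0 0 -0.0213 0.0008 -0.0047 0.02; -0.124 0 0 -0.0213 0.0014 -0.0046 0.02
```

View pics/s9.png

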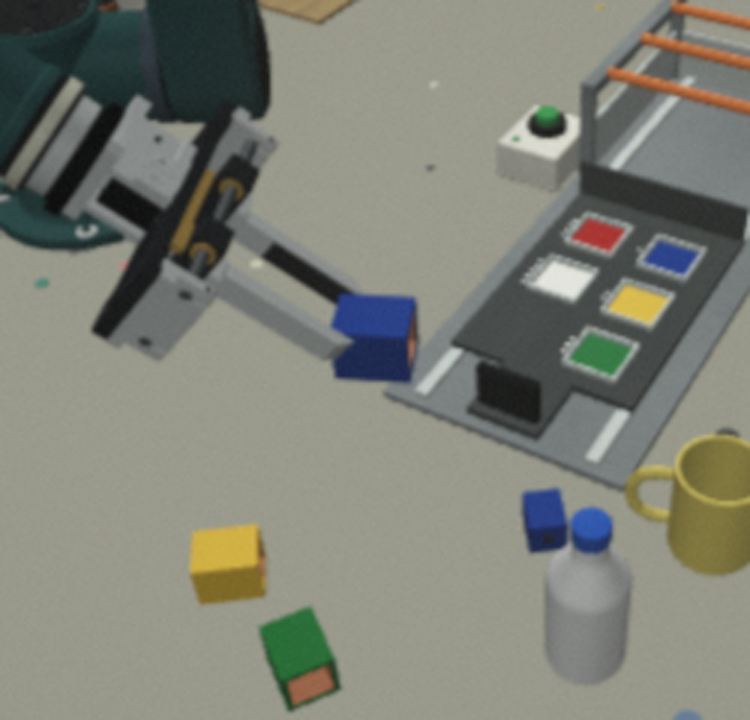

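Blue is held well, with its mouth forward and lateral fingers. Now turn to fingers-down.

Request:
arm_command(series="-0.124 0 0 -0.021 -0.002 -0.004 0.02; -0.124 0 0 -0.021 -0.002 -0.005 0.02; -0.124 0 0 -0.021 -0.001 -0.005 0.02; -0.124 0 0 -0.021 0 -0.005 0.02; -0.124 0 0 -0.021 0 -0.005 0.02; -0.124 0 0 -0.021 0.001 -0.005 0.02; -0.1 0 0 -0.02 0.001 -0.005 0.02")

```text
time: 21.05
tool_pos: [0.4909, -0.1193, 0.2059]
ee_rot: [-1.589, 0.021, -1.122]
wrist_force: [0.4, -0.8, -1.6]
width: 0.0398
```

```bash
python3 - <<'E'
from h import *
state()
plan([.52,.12,.24],down(np.radians(91.4)),.02)
E
```

```text
t 21.05 tcp [ 0.4909 -0.1193  0.2059] rpy [-1.589  0.021 -1.122] F [ 0.4 -0.8 -1.6] w 0.0398 q [-0.35  0.01  1.41  0.    1.76  0.77]
-0.001 -0.136 -0.002 -0.0102 -0.0016 0.0065 0.02; -0.001 -0.136 -0.002 -0.0092 -0.0016 0.0078 0.02; -0.001 -0.136 -0.002 -0.0081 -0.0017 0.0090 0.02; -0.001 -0.136 -0.002 -0.0068 -0.0017 0.0100 0.02; -0.001 -0.136 -0.002 -0.0054 -0.0017 0.0108 0.02; -0.001 -0.136 -0.002 -0.0038 -0.0017 0.0114 0.02; -0.001 -0.136 -0.002 -0.0023 -0.0017 0.0118 0.02; -0.001 -0.136 -0.002 -0.0006 -0.0018 0.0120 0.02; -0.001 -0.136 -0.002 0.0010 -0.0018 0.0120 0.02; -0.001 -0.136 -0.002 0.0026 -0.0018 0.0118 0.02; -0.001 -0.136 -0.002 0.0042 -0.0018 0.0113 0.02; -0.001 -0.136 -0.002 0.0057 -0.0018 0.0106 0.02

-0.001 -0.136 -0.002 0.0071 -0.0018 0.0097 0.02; -0.001 -0.136 -0.002 0.0083 -0.0018 0.0087 0.02; -0.001 -0.136 -0.002 0.0094 -0.0018 0.0075 0.02; -0.001 -0.136 -0.002 0.0104 -0.0018 0.0061 0.02; -0.001 -0.136 -0.002 0.0111 -0.0018 0.0047 0.02; -0.001 -0.136 -0.002 0.0116 -0.0018 0.0031 0.02; -0.001 -0.136 -0.002 0.0120 -0.0017 0.0015 0.02; -0.001 -0.136 -0.002 0.0120 -0.0017 -0.0001 0.02
```

Request:
arm_command(series="0 -0.136 0 -0.010 -0.002 0.007 0.02; 0 -0.136 0 -0.009 -0.002 0.008 0.02; 0 -0.136 0 -0.008 -0.002 0.009 0.02; 0 -0.136 0 -0.007 -0.002 0.010 0.02; 0 -0.136 0 -0.005 -0.002 0.011 0.02; 0 -0.136 0 -0.004 -0.002 0.011 0.02; 0 -0.136 0 -0.002 -0.002 0.012 0.02; 0 -0.136 0 0 -0.002 0.012 0.02; 0 -0.136 0 0.001 -0.002 0.012 0.02; 0 -0.136 0 0.003 -0.002 0.012 0.02; 0 -0.136 0 0.004 -0.002 0.011 0.02; 0 -0.136 0 0.006 -0.002 0.011 0.02")

```text
time: 22.25
tool_pos: [0.4971, 0.0428, 0.2033]
ee_rot: [-1.503, 0.05, 0.596]
wrist_force: [0.5, -0.4, -1.6]
width: 0.0397
```

Request:
arm_command(series="0 -0.136 0 0.007 -0.002 0.010 0.02; 0 -0.136 0 0.008 -0.002 0.009 0.02; 0 -0.136 0 0.009 -0.002 0.008 0.02; 0 -0.136 0 0.010 -0.002 0.006 0.02; 0 -0.136 0 0.011 -0.002 0.005 0.02; 0 -0.136 0 0.012 -0.002 0.003 0.02; 0 -0.1 0 0.012 -0.002 0 0.02")

```text
time: 22.95
tool_pos: [0.493, 0.1337, 0.2033]
ee_rot: [-1.46, -0.03, 1.554]
wrist_force: [0.5, -0.2, -1.0]
width: 0.0395
```

```bash
python3 - <<'E'
from h import *
state()
P,R=place(.622,.188,.16,181.4);print(P)
plan(P,R,.02)
E
```

```text
t 22.95 tcp [0.493  0.1337 0.2033] rpy [-1.46  -0.03   1.554] F [ 0.5 -0.2 -1. ] w 0.0395 q [ 0.12  0.08  1.34  0.05  1.83 -1.43]
[0.6340808  0.18829525 0.14559836]
-0.135 -0.008 0.003 0.0092 0.0073 -0.0243 0.02; -0.135 -0.008 0.003 0.0090 0.0104 -0.0232 0.02; -0.135 -0.008 0.003 0.0089 0.0134 -0.0217 0.02; -0.135 -0.008 0.003 0.0087 0.0162 -0.0197 0.02; -0.135 -0.008 0.003 0.0086 0.0187 -0.0174 0.02; -0.135 -0.008 0.003 0.0086 0.0208 -0.0149 0.02
```

Request:
arm_command(series="-0.135 -0.008 0.003 0.009 0.007 -0.024 0.02; -0.135 -0.008 0.003 0.009 0.010 -0.023 0.02; -0.135 -0.008 0.003 0.009 0.013 -0.022 0.02; -0.135 -0.008 0.003 0.009 0.016 -0.020 0.02; -0.135 -0.008 0.003 0.009 0.015 -0.015 0.02; -0.13 -0.008 0.003 0.009 0.015 -0.01 0.02; 0 0 0 0 0 0 0.02; 0 0 0 0 0 0 0.02; 0 0 0 0 0 0 0.02")

```text
time: 23.85
tool_pos: [0.6159, 0.1942, 0.1253]
ee_rot: [-2.252, 0.005, 1.605]
wrist_force: [0.2, -1.1, -0.7]
width: 0.0398
```

```bash
python3 - <<'E'
from h import *
state()
P,R=place(.622,.188,.12,181.4);print(P)
delta(P,R)
snap("scene","s10",(280,60,480,240),4)
snap("top","t10",(180,140,330,260),5)
E
```

```text
t 23.85 tcp [0.6159 0.1942 0.1253] rpy [-2.252  0.005  1.605] F [ 0.2 -1.1 -0.7] w 0.0398 q [ 0.32 -0.13  1.86 -0.27  0.76 -1.15]
[0.6340808  0.18829525 0.10559836]
rotvec [-0.017  0.01   0.002] deg 1.2 | shift now [-0.0064  0.0266 -0.0016] | shift after turn [-0.0063  0.0267 -0.0012]
```

View pics/s10.png

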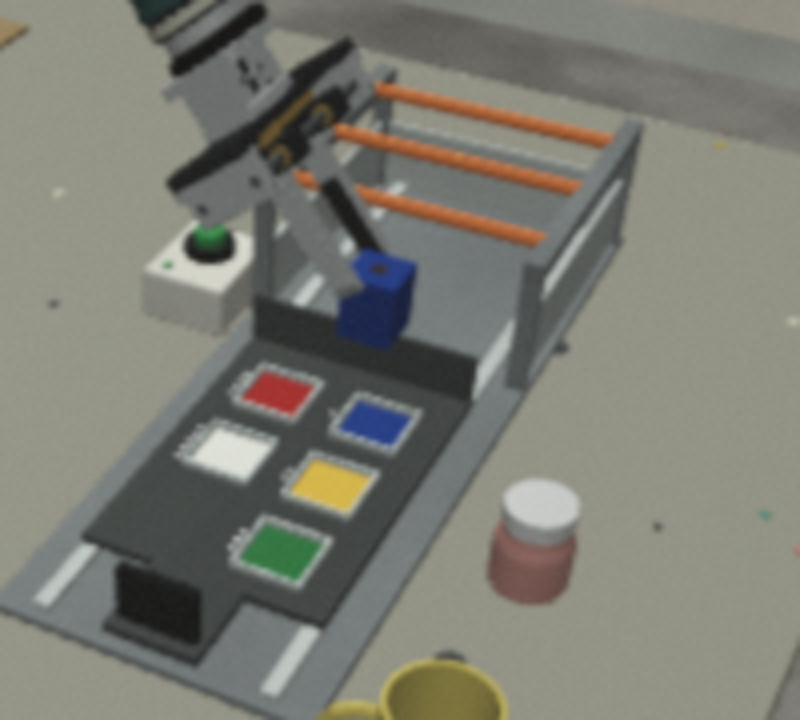

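View pics/t10.png

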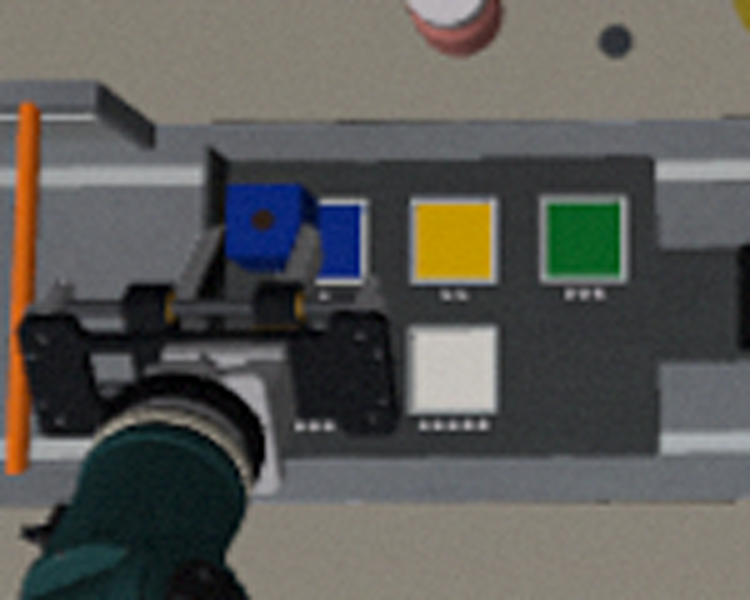

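```bash
python3 - <<'E'
from h import *
o=robot.get_obs();c=Ro.from_euler('xyz',o["ee_rot"]);d=c.as_matrix()[:,1];G=np.array(o["tool_pos"])-d*.0188
print("G",G, "tilt",np.degrees(np.arcsin(-d[2])))
print(px2w("top",263/5+180,219/5+140,G[2]+.015), "pocket from px",px2w("top",244.5,187.5,.0225))
# drain dot in scene
print(px2w("scene",378/4+280,268/4+60,G[2]+.015))
for p in [(.622,.188,.0225),(.616,.348,.112)]: print(w2px("top",p))
E
```

```text
G [0.60570608 0.19398944 0.14238142] tilt 50.71208861704993
[0.60925979 0.19262116 0.15738142] pocket from px [0.62168551 0.18839868 0.0225    ]
[0.6123484  0.18741452 0.15738142]
[244.63392471 187.40277476]
[182.0044453 182.9284394]
```

```bash
python3 - <<'E'
from h import *
im=cv2.cvtColor(robot.snapshot("scene"),cv2.COLOR_BGR2HSV)
for n,g in(("blue",(374,166)),("yellow",(363,182)),("green",(350,198))):
    m=cv2.inRange(im,*HSV[n]);k,l,st,c=cv2.connectedComponentsWithStats(m)
    i=1+np.argmin([np.hypot(*(c[j]-g)) for j in range(1,k)]);print(n,st[i,4],c[i],px2w("scene",*c[i],.0225))
E
```

```text
blue 104 [373.26923077 165.40384615] [0.6184449  0.19128968 0.0225    ]
yellow 126 [362.12698413 180.81746032] [0.62151446 0.11079129 0.0225    ]
green 144 [349.79861111 197.70833333] [0.62430748 0.03006958 0.0225    ]
```

```bash
python3 - <<'E'
from h import *
P,R=place(.6165,.1895,.075,181.4);print(P)
plan(P,R,.02,n=5)
E
```

```text
[0.6285808  0.18979525 0.06059836]
-0.002 0.002 0.001 -0.0009 0.0118 0.0070 0.02; -0.002 0.002 0.001 -0.0009 0.0118 0.0070 0.02; -0.002 0.002 0.001 -0.0009 0.0118 0.0070 0.02; -0.002 0.002 0.001 -0.0010 0.0118 0.0070 0.02; -0.002 0.002 0.001 -0.0010 0.0118 0.0071 0.02
```

Request:
arm_command(series="-0.003 0.002 0 -0.001 0.012 0.007 0.02; -0.002 0.002 0 -0.001 0.012 0.007 0.02; -0.002 0.002 0 -0.001 0.012 0.007 0.02; -0.002 0.002 0 -0.001 0.012 0.007 0.02; -0.002 0 0 -0.001 0.008 0.005 0.02; 0 0 0 0 0.003 0.002 0.02; 0 0 0 0 0 0 0.02; 0 0 0 0 0 0 0.02")

```text
time: 24.8
tool_pos: [0.642, 0.1889, 0.0756]
ee_rot: [-2.29, -0.008, 1.591]
wrist_force: [0.7, 0.3, -1.9]
width: 0.0396
```

```bash
python3 - <<'E'
from h import *
state()
P,R=place(.6165,.1895,.075,181.4)
delta(P,R)
snap("scene","s11",(320,110,420,200),7)
snap("top","t11",(200,150,300,240),7)
E
```

```text
t 24.8 tcp [0.642  0.1889 0.0756] rpy [-2.29  -0.008  1.591] F [ 0.7  0.3 -1.9] w 0.0396 q [ 0.3  -0.04  1.91 -0.32  0.59 -1.09]
rotvec [ 0.021 -0.009  0.004] deg 1.3 | shift now [0.001  0.0025 0.02  ] | shift after turn [0.0012 0.0029 0.0199]
```

View pics/s11.png

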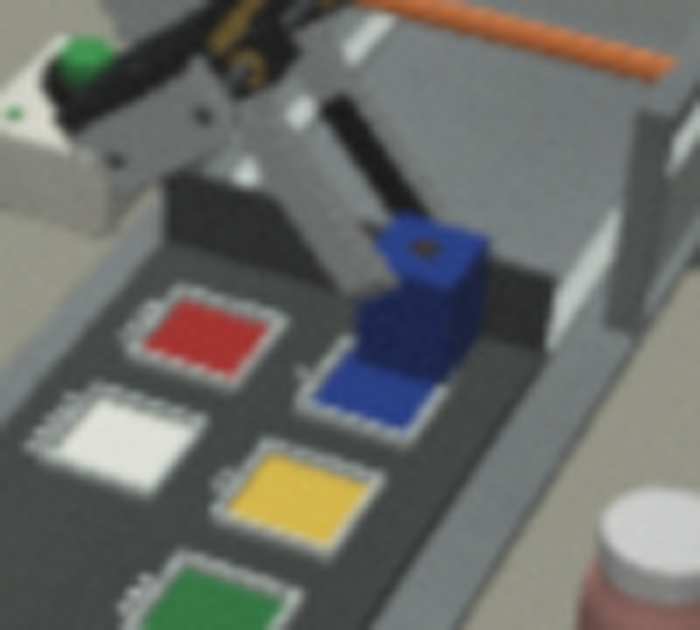

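View pics/t11.png

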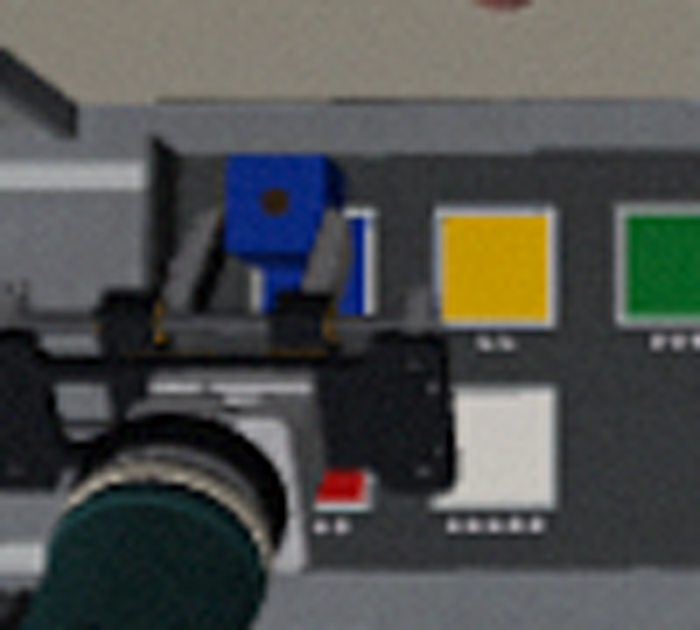

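Request:
arm_command(series="0.01 -0.005 0.002 0.0005 0.001 0.010 0.02; 0.01 -0.004 0.002 0.0005 0.001 0.010 0.02; 0 0 0 0 0 0 0.02; 0 0 0 0 0 0 0.02; 0 0 0 0 0 0 0.02")

```text
time: 25.4
tool_pos: [0.6267, 0.1905, 0.0611]
ee_rot: [-2.269, 0.001, 1.597]
wrist_force: [-0.2, 1.0, -0.4]
width: 0.0396
```

```bash
python3 - <<'E'
from h import *
state()
P,R=place(.6165,.1895,.075,181.4)
delta(P,R)
E
```

```text
t 25.4 tcp [0.6267 0.1905 0.0611] rpy [-2.269e+00  1.000e-03  1.597e+00] F [-0.2  1.  -0.4] w 0.0396 q [ 0.31 -0.04  1.93 -0.33  0.6  -1.07]
rotvec [0.001 0.002 0.   ] deg 0.1 | shift now [-0.0007  0.0016 -0.0012] | shift after turn [-0.0007  0.0016 -0.0012]
```

```bash
python3 - <<'E'
from h import *
a=snap("scene","s12",(320,110,420,200),7)
snap("top","t12",(200,150,300,240),7)
E
```

```text
(no output)
```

View pics/s12.png

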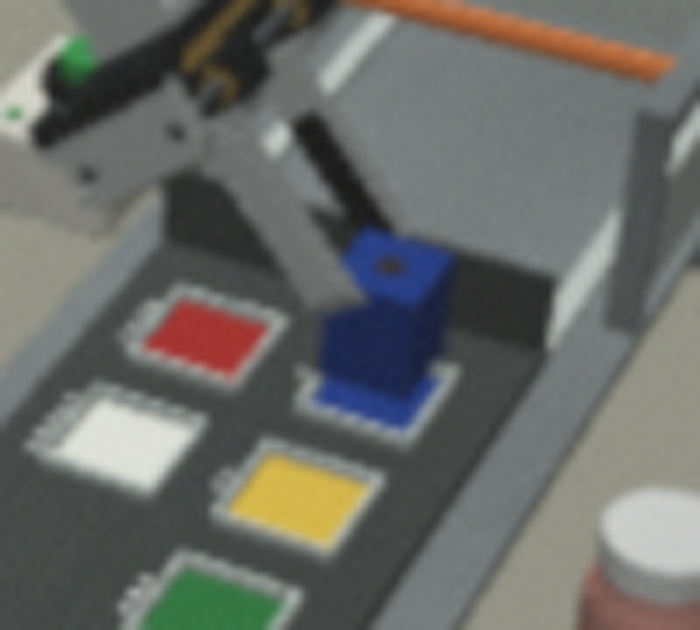

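View pics/t12.png

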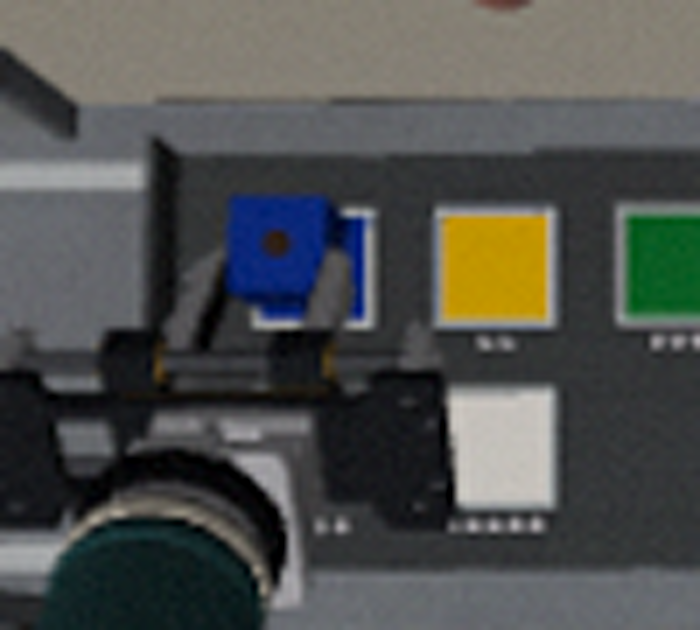

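```bash
cat >> h.py <<'E'
def G():
    o=robot.get_obs();c=Ro.from_euler('xyz',o["ee_rot"]);d=c.as_matrix()[:,1];g=np.array(o["tool_pos"])-d*.0188
    return g
E
python3 - <<'E'
from h import *
g=G();print(g)
print(px2w("top",(276)/7+200,(242)/7+150,g[2]+.015))
print(px2w("scene",390/7+320,266/7+110,g[2]+.015))
# pocket outline corners in t12: fence outer; right edge x px 374, bottom 327
for q in [(374,327),(374,210),(250,327)]: print(px2w("top",q[0]/7+200,q[1]/7+150,.028))
E
```

```text
[0.61483901 0.19014268 0.07569158]
[0.6189046  0.18907135 0.09069158]
[0.62254093 0.18644637 0.09069158]
[0.59286635 0.15841265 0.028     ]
[0.64489187 0.16087296 0.028     ]
[0.5915279  0.21272821 0.028     ]
```

```bash
python3 - <<'E'
from h import *
dw([0.001,0,-.01])
E
```

```text
tool shift [-0.      0.0083  0.0057]
```

Request:
arm_command(series="0 0 0 0 0.004 0.0025 0.02; 0 0 0 0 0.004 0.0025 0.02; 0 0 0 0 0.002 0.002 0.02; 0 0 0 0 0 0 0.02; 0 0 0 0 0 0 0.02")

```text
time: 26.0
tool_pos: [0.6284, 0.1903, 0.048]
ee_rot: [-2.27, 0.001, 1.596]
wrist_force: [0.1, 0.2, -1.2]
width: 0.0397
```

```bash
python3 - <<'E'
from h import *
state();print(G())
P,R=place(.6155,.1895,.062,181.4)
delta(P,R)
E
```

```text
t 26.0 tcp [0.6284 0.1903 0.048 ] rpy [-2.270e+00  1.000e-03  1.596e+00] F [ 0.1  0.2 -1.2] w 0.0397 q [ 0.31 -0.02  1.94 -0.35  0.57 -1.05]
[0.6163037  0.18999736 0.0623819 ]
rotvec [ 0.001  0.001 -0.   ] deg 0.1 | shift now [-0.0005 -0.0002  0.0009] | shift after turn [-0.0005 -0.0002  0.0009]
```

Request:
arm_command(series="0 0 0 0 0.002 0.002 0.02; 0 0 0 0 0.002 0.0015 0.02; 0 0 0 0 0 0 0.02")

```text
time: 26.3
tool_pos: [0.6295, 0.1907, 0.0445]
ee_rot: [-2.274, 0.0, 1.597]
wrist_force: [0.1, 0.5, -0.9]
width: 0.0394
```

```bash
python3 - <<'E'
from h import *
state();print(G())
a=snap("scene","s13",(320,110,420,200),7)
snap("top","t13",(200,150,300,240),7)
E
```

```text
t 26.3 tcp [0.6295 0.1907 0.0445] rpy [-2.274  0.     1.597] F [ 0.1  0.5 -0.9] w 0.0394 q [ 0.31 -0.01  1.95 -0.35  0.55 -1.05]
[0.61739566 0.19042585 0.05888258]
```

View pics/s13.png

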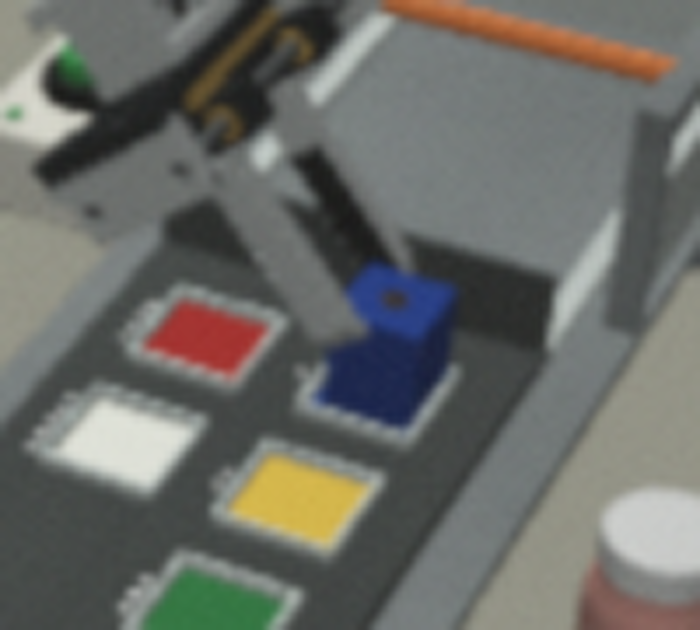

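View pics/t13.png

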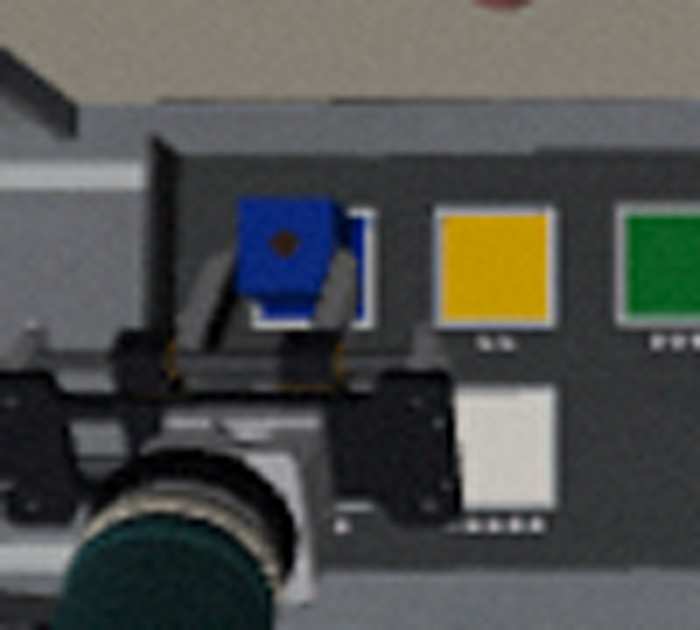

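Request:
arm_command(series="0 0 0 0 0.001 0.001 0.02; 0 0 0 0 0 0 0.02; 0 0 0 0 0 0 0.058; 0 0 0 0 0 0 0.058; 0 0 0 0 0 0 0.058; 0 0 0 0 0 0 0.058; 0 0 0 0 0 0 0.058; 0 0 0 0 0 0 0.058")

```text
time: 27.2
tool_pos: [0.6303, 0.191, 0.0442]
ee_rot: [-2.276, -0.0, 1.597]
wrist_force: [-0.3, 0.2, -0.4]
width: 0.0579
```

Request:
arm_command(series="0 0 0 0 -0.01 0 0.058; 0 0 0 0 -0.02 0 0.058; 0 0 0 0 -0.03 0 0.058; 0 0 0 0 -0.04 0 0.058; 0 0 0 0 -0.04 0 0.058; 0 0 0 0 -0.03 0 0.058; 0 0 0 0 0 0 0.058; 0 0 0 0 0 0 0.058")

```text
time: 28.0
tool_pos: [0.514, 0.1879, 0.1811]
ee_rot: [-2.277, -0.003, 1.598]
wrist_force: [-0.1, -0.4, -0.6]
width: 0.0582
```

```bash
python3 - <<'E'
from h import *
state()
a=snap("scene","s14",(320,110,420,200),7)
snap("top","t14",(200,150,300,240),7)
plan([.42,-.03,.25],down(np.radians(0)),.07)
E
```

```text
t 28.0 tcp [0.514  0.1879 0.1811] rpy [-2.277 -0.003  1.598] F [-0.1 -0.4 -0.6] w 0.0582 q [ 0.41 -0.41  1.98 -0.31  0.93 -1.08]
0.042 0.117 0.043 -0.0165 -0.0091 0.0024 0.07; 0.042 0.117 0.043 -0.0171 -0.0083 0.0007 0.07; 0.042 0.117 0.043 -0.0174 -0.0076 -0.0009 0.07; 0.042 0.117 0.043 -0.0175 -0.0069 -0.0027 0.07; 0.042 0.117 0.043 -0.0174 -0.0063 -0.0045 0.07; 0.042 0.117 0.043 -0.0170 -0.0058 -0.0062 0.07; 0.042 0.117 0.043 -0.0164 -0.0053 -0.0080 0.07; 0.042 0.117 0.043 -0.0156 -0.0050 -0.0096 0.07; 0.042 0.117 0.043 -0.0146 -0.0048 -0.0112 0.07; 0.042 0.117 0.043 -0.0134 -0.0047 -0.0126 0.07; 0.042 0.117 0.043 -0.0121 -0.0047 -0.0139 0.07; 0.042 0.117 0.043 -0.0106 -0.0048 -0.0151 0.07

0.042 0.117 0.043 -0.0090 -0.0050 -0.0160 0.07
```

View pics/s14.png

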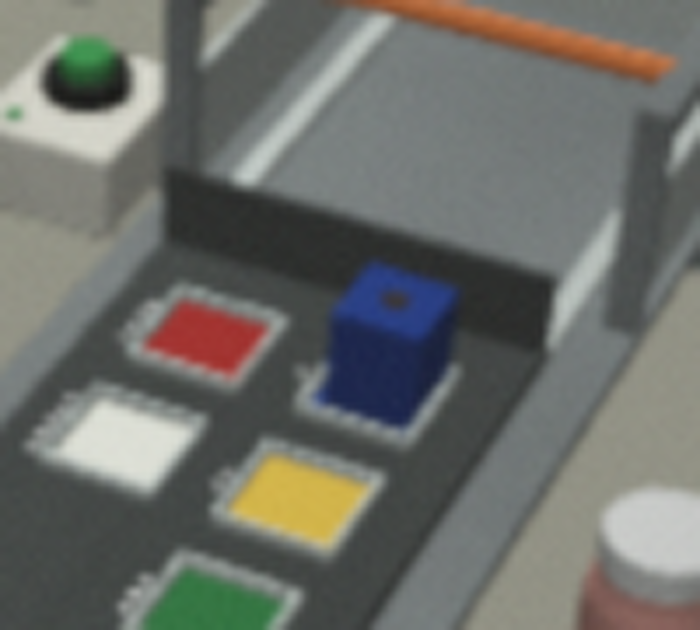

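View pics/t14.png

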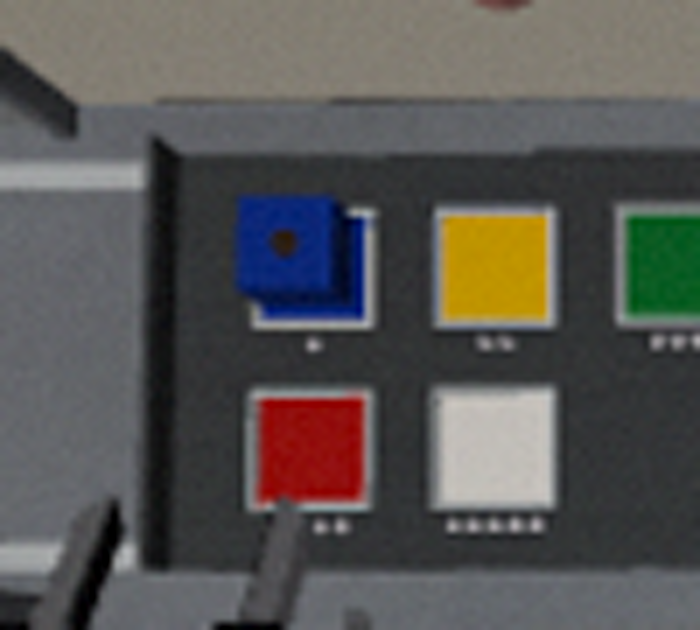

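```bash
cat >> h.py <<'E'
def standfit(col,g,zb0=.0225,S=6):
    """fit upright 40x40x50 box: x,y,yaw,zbottom, in both cameras (colour blob incl. pocket floor excluded by comparing only top part) - uses top-face corners via IoU of bright top? -> use drain dot"""
    r={}
    for cam in("top","scene"):
        im=robot.snapshot(cam);u,v=w2px(cam,[g[0],g[1],zb0+.05]).astype(int);R=8
        c=cv2.resize(im[v-R:v+R+1,u-R:u+R+1],None,fx=8,fy=8,interpolation=cv2.INTER_CUBIC).astype(float).max(2)
        c=cv2.GaussianBlur(c,(0,0),5);k=16;w=c[k:-k,k:-k];j=np.unravel_index(np.argmin(w),w.shape)
        pu=u-R+(j[1]+k+.5)/8-.5;pv=v-R+(j[0]+k+.5)/8-.5;r[cam]=(pu,pv)
    o1,d1=ray("top",*r["top"]);o2,d2=ray("scene",*r["scene"])
    A=np.array([d1,-d2]).T;s=np.linalg.lstsq(A,o2-o1,rcond=None)[0];p1=o1+d1*s[0];p2=o2+d2*s[1]
    print(col,"dot px",r,"triang",np.round((p1+p2)/2,4),"miss",round(float(np.linalg.norm(p1-p2)),4),"top@",np.round(px2w("top",*r["top"],zb0+.05),4),"scene@",np.round(px2w("scene",*r["scene"],zb0+.05),4))
E
python3 - <<'E'
from h import *
standfit("blue",(.622,.189))
E
```

```text
blue dot px {'top': (np.float64(240.0625), np.float64(184.3125)), 'scene': (np.float64(380.8125), np.float64(146.8125))} triang [0.6269 0.192  0.0907] miss 0.0167 top@ [0.6228 0.1914 0.0725] scene@ [0.6235 0.2231 0.0725]
```

```bash
python3 - <<'E'
from h import *
a=px2w("top",284/7+200-.4,241/7+150-.4,.0725);b=px2w("scene",395/7+320-.4,299/7+110-.4,.0725);print(a,b)
for z in(.0725,.0785): print(z,px2w("top",240.2,184,z),px2w("scene",376,152.3,z))
E
```

```text
[0.62367126 0.19109015 0.0725    ] [0.62292821 0.19128524 0.0725    ]
0.0725 [0.62375895 0.19101012 0.0725    ] [0.62282696 0.1913073  0.0725    ]
0.0785 [0.62273109 0.18966025 0.0785    ] [0.62586786 0.18363406 0.0785    ]
```

Blue stands in pocket 1: both cameras agree on its drain dot, (0.623, 0.191) at z = 72 mm. On to yellow.

Request:
arm_command(series="0.042 0.117 0.043 -0.017 -0.009 0.002 0.07; 0.042 0.117 0.043 -0.017 -0.008 0 0.07; 0.042 0.117 0.043 -0.017 -0.008 -0.001 0.07; 0.042 0.117 0.043 -0.018 -0.007 -0.003 0.07; 0.042 0.117 0.043 -0.017 -0.006 -0.005 0.07; 0.042 0.117 0.043 -0.017 -0.006 -0.006 0.07; 0.042 0.117 0.043 -0.016 -0.005 -0.008 0.07; 0.042 0.117 0.043 -0.016 -0.005 -0.010 0.07; 0.042 0.117 0.043 -0.015 -0.005 -0.011 0.07; 0.042 0.117 0.043 -0.013 -0.005 -0.013 0.07; 0.042 0.117 0.043 -0.012 -0.005 -0.014 0.07; 0.042 0.117 0.043 -0.011 -0.005 -0.015 0.07")

```text
time: 29.4
tool_pos: [0.4196, -0.0213, 0.2239]
ee_rot: [-1.598, 0.025, 0.063]
wrist_force: [-0.6, 0.1, -0.6]
width: 0.0702
```

```bash
python3 - <<'E'
from h import *
state()
ims={c:robot.snapshot(c) for c in("top","scene")}
for a in(("top",),("scene",)):
    fitpot("yellow",(.485,-.319),np.radians(40),a,ims)
    fitpot("green",(.586,-.361),np.radians(-35),a,ims)
cv2.imwrite("pics/t15.png",ims["top"][120:320,150:500])
plan([.36,-.15,.25],down(np.radians(-50)),.07)
E
```

```text
t 29.4 tcp [ 0.4196 -0.0213  0.2239] rpy [-1.598  0.025  0.063] F [-0.6  0.1 -0.6] w 0.0702 q [-0.16 -0.19  1.55 -0.03  1.8  -0.23]
yellow [ 0.4862 -0.323 ] yaw deg 39.3 iou [0.97]
green [ 0.5862 -0.3611] yaw deg -34.5 iou [0.95]
yellow [ 0.4864 -0.3228] yaw deg 42.6 iou [0.945]
green [ 0.5835 -0.3589] yaw deg -35.7 iou [0.786]
0.006 0.134 -0.001 -0.0098 -0.0030 -0.0176 0.07; 0.006 0.134 -0.001 -0.0074 -0.0031 -0.0188 0.07; 0.006 0.134 -0.001 -0.0048 -0.0032 -0.0196 0.07; 0.006 0.134 -0.001 -0.0022 -0.0033 -0.0200 0.07; 0.006 0.134 -0.001 0.0005 -0.0034 -0.0201 0.07; 0.006 0.134 -0.001 0.0032 -0.0035 -0.0198 0.07; 0.006 0.134 -0.001 0.0058 -0.0036 -0.0192 0.07
```

View pics/t15.png

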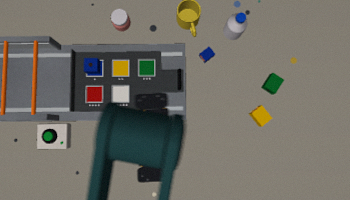

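Request:
arm_command(series="0.006 0.134 0 -0.010 -0.003 -0.018 0.07; 0.006 0.134 0 -0.007 -0.003 -0.019 0.07; 0.006 0.134 0 -0.005 -0.003 -0.020 0.07; 0.006 0.134 0 -0.002 -0.003 -0.020 0.07; 0.006 0.134 0 0.001 -0.003 -0.020 0.07; 0.006 0.134 0 0.003 -0.003 -0.020 0.07; 0.006 0.11 0 0.006 -0.003 -0.019 0.07")

```text
time: 30.2
tool_pos: [0.3594, -0.1504, 0.2374]
ee_rot: [-1.576, 0.022, -0.867]
wrist_force: [-0.2, 0.1, -0.2]
width: 0.0701
```

```bash
python3 - <<'E'
from h import *
state()
P,R=pick(.4863,-.323,40,back=.09);print(P)
plan(P+[0,0,.03],R,.07,n=10)
E
```

```text
t 30.2 tcp [ 0.3594 -0.1504  0.2374] rpy [-1.576  0.022 -0.867] F [-0.2  0.1 -0.2] w 0.0701 q [-0.54 -0.26  1.58  0.    1.84  0.32]
[ 0.43685768 -0.36448703  0.06976648]
0.088 0 -0.002 0.0216 0.0133 -0.0079 0.07; 0.088 0 -0.002 0.0216 0.0126 -0.0090 0.07; 0.088 0 -0.002 0.0216 0.0119 -0.0101 0.07; 0.088 0 -0.002 0.0215 0.0110 -0.0111 0.07; 0.088 0 -0.002 0.0215 0.0100 -0.0120 0.07; 0.088 0 -0.002 0.0215 0.0090 -0.0129 0.07; 0.088 0 -0.002 0.0215 0.0078 -0.0136 0.07; 0.088 0 -0.002 0.0214 0.0067 -0.0143 0.07; 0.088 0 -0.002 0.0214 0.0054 -0.0148 0.07; 0.088 0 -0.002 0.0214 0.0042 -0.0153 0.07
```

Request:
arm_command(series="0.088 0 0 0.022 0.013 -0.008 0.07; 0.088 0 0 0.022 0.013 -0.009 0.07; 0.088 0 0 0.022 0.012 -0.010 0.07; 0.088 0 0 0.022 0.011 -0.011 0.07; 0.088 0 0 0.021 0.010 -0.012 0.07; 0.088 0 0 0.021 0.009 -0.013 0.07; 0.088 0 0 0.021 0.008 -0.014 0.07; 0.088 0 0 0.02 0.007 -0.014 0.07; 0.07 0 0 0.015 0.004 -0.01 0.07; 0.04 0 0 0.01 0.002 -0.005 0.07; 0 0 0 0 0 0 0.07; 0 0 0 0 0 0 0.07")

```text
time: 31.4
tool_pos: [0.4409, -0.3435, 0.093]
ee_rot: [-0.723, 0.022, -0.854]
wrist_force: [-0.0, 1.1, 0.2]
width: 0.0704
```

```bash
python3 - <<'E'
from h import *
state()
P,R=pick(.4863,-.323,40,back=.08);print(P)
plan(P,R,.07,n=3)
E
```

```text
t 31.4 tcp [ 0.4409 -0.3435  0.093 ] rpy [-0.723  0.022 -0.854] F [-0.   1.1  0.2] w 0.0704 q [-1.26  0.29  1.57  0.76  1.67 -0.47]
[ 0.44272592 -0.35956299  0.0633386 ]
0.008 -0.001 -0.010 0.0046 0.0042 -0.0093 0.07; 0.008 -0.001 -0.010 0.0046 0.0041 -0.0094 0.07; 0.008 -0.001 -0.010 0.0045 0.0041 -0.0094 0.07
```

Request:
arm_command(series="0.008 -0.001 -0.01 0.0046 0.004 -0.009 0.07; 0.008 -0.001 -0.01 0.0046 0.004 -0.009 0.07; 0.008 -0.001 -0.01 0.0046 0.004 -0.009 0.07; 0 0 0 0 0 0 0.07; 0 0 0 0 0 0 0.07; 0 0 0 0 0 0 0.07")

```text
time: 32.0
tool_pos: [0.4448, -0.3581, 0.0644]
ee_rot: [-0.701, -0.006, -0.871]
wrist_force: [-0.4, -0.8, -0.4]
width: 0.0698
```

```bash
python3 - <<'E'
from h import *
state()
P,R=pick(.4863,-.323,40,back=.08);delta(P,R)
snap("scene","s16",(150,180,350,330),4)
E
```

```text
t 32.0 tcp [ 0.4448 -0.3581  0.0644] rpy [-0.701 -0.006 -0.871] F [-0.4 -0.8 -0.4] w 0.0698 q [-1.27  0.34  1.59  0.78  1.62 -0.53]
rotvec [0.003 0.006 0.003] deg 0.4 | shift now [-0.0002 -0.0012 -0.0024] | shift after turn [-0.0002 -0.0012 -0.0024]
```

View pics/s16.png

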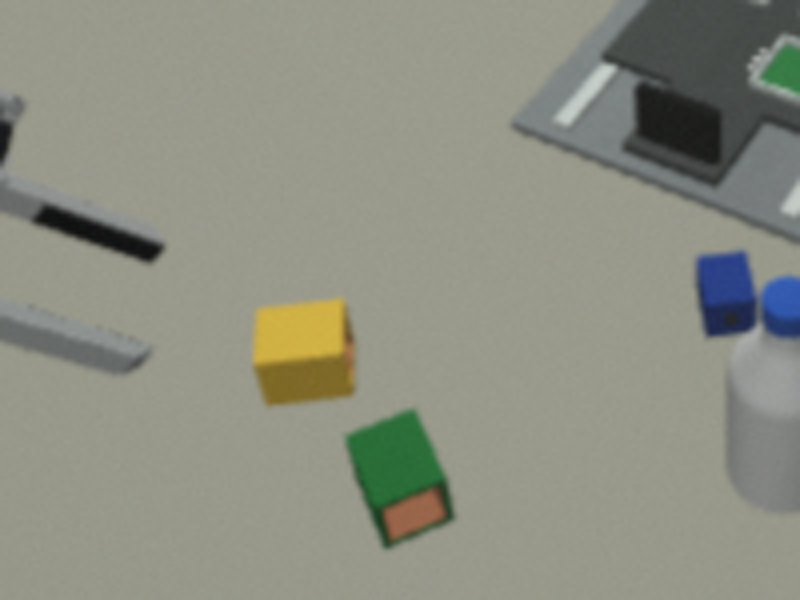

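Request:
arm_command(series="0.003 0.006 0.003 0 0.015 -0.002 0.07; 0 0 0 0 0.02 0 0.07; 0 0 0 0 0.018 0 0.07; 0 0 0 0 0.01 0 0.07; 0 0 0 0 0.004 0 0.07; 0 0 0 0 0 0 0.07; 0 0 0 0 0 0 0.07")

```text
time: 32.75
tool_pos: [0.4863, -0.3245, 0.0178]
ee_rot: [-0.699, -0.002, -0.873]
wrist_force: [-1.0, -0.4, 0.2]
width: 0.07
```

```bash
python3 - <<'E'
from h import *
state()
P,R=pick(.4863,-.323,40);delta(P,R)
E
```

```text
t 32.75 tcp [ 0.4863 -0.3245  0.0178] rpy [-0.699 -0.002 -0.873] F [-1.  -0.4  0.2] w 0.07 q [-1.19  0.38  1.65  0.82  1.5  -0.55]
rotvec [0.001 0.002 0.001] deg 0.1 | shift now [-0.0011  0.0079 -0.001 ] | shift after turn [-0.0011  0.0079 -0.0011]
```

Request:
arm_command(series="0 0.002 0 -0.001 0.005 -0.001 0.07; 0 0 0 0 0.002 0 0.07; 0 0 0 0 0 0 0.07; 0 0 0 0 0 0 0.02; 0 0 0 0 0 0 0.02; 0 0 0 0 0 0 0.02; 0 0 0 0 0 0 0.02; 0 0 0 0 0 0 0.02; 0 0 0 0 0 0 0.02; 0 0 0 0 0 0 0.02; 0 0 0 0 0 0 0.02")

```text
time: 33.85
tool_pos: [0.4891, -0.3229, 0.0136]
ee_rot: [-0.701, -0.004, -0.876]
wrist_force: [-0.2, 0.5, -0.2]
width: 0.0398
```

```bash
python3 - <<'E'
from h import *
state();print(G())
P,R=pick(.4863,-.323,40);delta(P,R)
E
```

```text
t 33.85 tcp [ 0.4891 -0.3229  0.0136] rpy [-0.701 -0.004 -0.876] F [-0.2  0.5 -0.2] w 0.0398 q [-1.18  0.38  1.65  0.82  1.49 -0.55]
[ 0.47803013 -0.33208156  0.02575236]
rotvec [0.002 0.001 0.005] deg 0.3 | shift now [-0.0018  0.0028  0.0001] | shift after turn [-0.0017  0.0028  0.0001]
```

Request:
arm_command(series="0 0 0 0 -0.006 0.008 0.02; 0 0 0 0 -0.013 0.015 0.02; 0 0 0 0 -0.013 0.015 0.02; 0 0 0 0 -0.02 0.023 0.02; 0 0 0 0 -0.02 0.023 0.02; 0 0 0 0 -0.02 0.023 0.02; 0 0 0 0 -0.025 0.023 0.02; 0 0 0 0 -0.02 0.02 0.02; 0 0 0 0 0 0 0.02; 0 0 0 0 0 0 0.02")

```text
time: 34.85
tool_pos: [0.4815, -0.3265, 0.238]
ee_rot: [-0.707, -0.015, -0.874]
wrist_force: [-0.3, -0.9, -1.5]
width: 0.0395
```

```bash
python3 - <<'E'
from h import *
state()
snap("scene","s17",(100,80,400,320),2.6)
plan([.45,-.14,.22],tool(np.radians(40),np.pi/2),.02)
E
```

```text
t 34.85 tcp [ 0.4815 -0.3265  0.238 ] rpy [-0.707 -0.015 -0.874] F [-0.3 -0.9 -1.5] w 0.0395 q [-1.19  0.16  1.44  0.83  1.78 -0.25]
-0.123 0.001 0.002 -0.0234 0.0118 0.0071 0.02; -0.123 0.001 0.002 -0.0234 0.0109 0.0085 0.02; -0.123 0.001 0.002 -0.0233 0.0098 0.0098 0.02; -0.123 0.001 0.002 -0.0233 0.0086 0.0109 0.02; -0.123 0.001 0.002 -0.0233 0.0073 0.0119 0.02; -0.123 0.001 0.002 -0.0233 0.0058 0.0126 0.02; -0.123 0.001 0.002 -0.0233 0.0042 0.0132 0.02
```

View pics/s17.png

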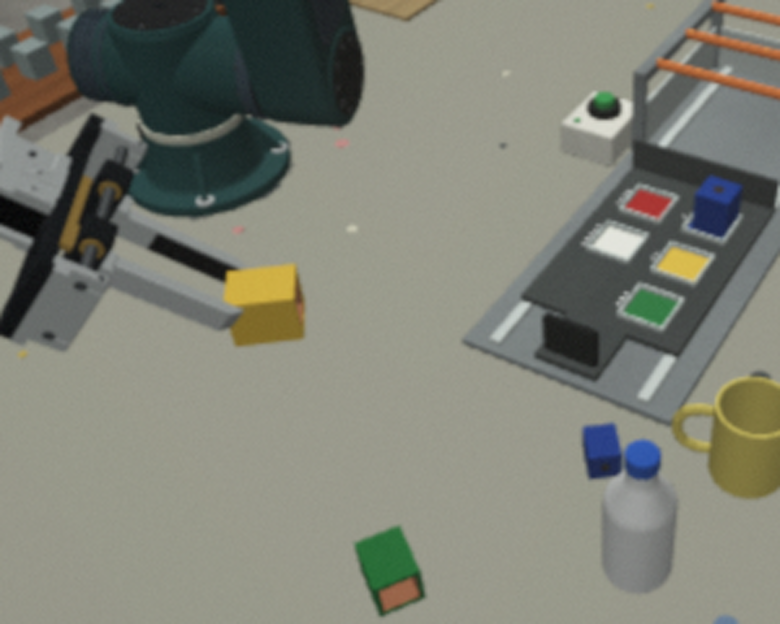

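Yellow is held. Reorient it.

Request:
arm_command(series="-0.123 0 0.002 -0.023 0.012 0.007 0.02; -0.123 0 0.002 -0.023 0.011 0.008 0.02; -0.123 0 0.002 -0.023 0.010 0.010 0.02; -0.123 0 0.002 -0.023 0.009 0.011 0.02; -0.123 0 0.002 -0.023 0.007 0.012 0.02; -0.123 0 0.002 -0.023 0.004 0.013 0.02; -0.11 0 0.002 -0.023 0.002 0.013 0.02")

```text
time: 35.6
tool_pos: [0.4435, -0.1387, 0.2071]
ee_rot: [-1.585, 0.025, -0.885]
wrist_force: [0.5, 0.3, -1.6]
width: 0.0395
```

```bash
python3 - <<'E'
from h import *
state()
plan([.5,.06,.22],down(np.radians(91.4)),.02)
E
```

```text
t 35.6 tcp [ 0.4435 -0.1387  0.2071] rpy [-1.585  0.025 -0.885] F [ 0.5  0.3 -1.6] w 0.0395 q [-0.42 -0.08  1.49 -0.    1.76  0.46]
-0.001 -0.138 -0.002 -0.0066 -0.0007 0.0094 0.02; -0.001 -0.138 -0.002 -0.0052 -0.0007 0.0102 0.02; -0.001 -0.138 -0.002 -0.0038 -0.0007 0.0108 0.02; -0.001 -0.138 -0.002 -0.0022 -0.0008 0.0113 0.02; -0.001 -0.138 -0.002 -0.0007 -0.0008 0.0115 0.02; -0.001 -0.138 -0.002 0.0009 -0.0008 0.0114 0.02; -0.001 -0.138 -0.002 0.0025 -0.0008 0.0112 0.02; -0.001 -0.138 -0.002 0.0040 -0.0008 0.0108 0.02; -0.001 -0.138 -0.002 0.0054 -0.0008 0.0101 0.02; -0.001 -0.138 -0.002 0.0068 -0.0008 0.0093 0.02; -0.001 -0.138 -0.002 0.0080 -0.0008 0.0082 0.02; -0.001 -0.138 -0.002 0.0090 -0.0008 0.0071 0.02

-0.001 -0.138 -0.002 0.0099 -0.0008 0.0058 0.02; -0.001 -0.138 -0.002 0.0106 -0.0008 0.0043 0.02; -0.001 -0.138 -0.002 0.0111 -0.0008 0.0028 0.02; -0.001 -0.138 -0.002 0.0114 -0.0008 0.0013 0.02; -0.001 -0.138 -0.002 0.0115 -0.0008 -0.0003 0.02; -0.001 -0.138 -0.002 0.0113 -0.0007 -0.0019 0.02
```

Request:
arm_command(series="0 -0.138 0 -0.007 -0.001 0.009 0.02; 0 -0.138 0 -0.005 -0.001 0.010 0.02; 0 -0.138 0 -0.004 -0.001 0.011 0.02; 0 -0.138 0 -0.002 -0.001 0.011 0.02; 0 -0.138 0 -0.001 -0.001 0.011 0.02; 0 -0.138 0 0.001 -0.001 0.011 0.02; 0 -0.138 0 0.003 -0.001 0.011 0.02; 0 -0.138 0 0.004 -0.001 0.011 0.02; 0 -0.138 0 0.005 -0.001 0.010 0.02; 0 -0.138 0 0.007 -0.001 0.009 0.02; 0 -0.138 0 0.008 -0.001 0.008 0.02; 0 -0.138 0 0.009 -0.001 0.007 0.02")

```text
time: 36.8
tool_pos: [0.4641, 0.0141, 0.1922]
ee_rot: [-1.489, 0.031, 0.862]
wrist_force: [-0.3, -0.1, -1.2]
width: 0.0401
```

Request:
arm_command(series="0 -0.138 0 0.010 -0.001 0.006 0.02; 0 -0.138 0 0.011 -0.001 0.004 0.02; 0 -0.138 0 0.011 -0.001 0.003 0.02; 0 -0.138 0 0.011 -0.001 0.001 0.02; 0 -0.1 0 0.011 -0.001 0 0.02; 0 0 0 0 0 0 0.02")

```text
time: 37.4
tool_pos: [0.4672, 0.0754, 0.184]
ee_rot: [-1.459, -0.031, 1.544]
wrist_force: [-0.9, -0.7, -1.6]
width: 0.0395
```

```bash
python3 - <<'E'
from h import *
state()
P,R=place(.6225-.0057,.1095,.16,181.4);print(P)
plan(P,R,.02)
E
```

```text
t 37.4 tcp [0.4672 0.0754 0.184 ] rpy [-1.459 -0.031  1.544] F [-0.9 -0.7 -1.6] w 0.0395 q [ 0.01  0.    1.46  0.04  1.79 -1.53]
[0.6288808  0.10979525 0.14559836]
-0.135 -0.010 0.002 0.0063 0.0036 -0.0273 0.02; -0.135 -0.010 0.002 0.0060 0.0072 -0.0267 0.02; -0.135 -0.010 0.002 0.0058 0.0107 -0.0255 0.02; -0.135 -0.010 0.002 0.0055 0.0140 -0.0239 0.02; -0.135 -0.010 0.002 0.0054 0.0171 -0.0219 0.02; -0.135 -0.010 0.002 0.0052 0.0199 -0.0194 0.02
```

Request:
arm_command(series="-0.135 -0.010 0.002 0.006 0.002 -0.027 0.02; -0.135 -0.010 0.002 0.006 0.006 -0.027 0.02; -0.135 -0.010 0.002 0.006 0.010 -0.027 0.02; -0.135 -0.010 0.002 0.006 0.012 -0.025 0.02; -0.135 -0.010 0.002 0.005 0.013 -0.020 0.02; -0.12 -0.010 0.002 0.005 0.01 -0.015 0.02; 0 0 0 0 0 0 0.02; 0 0 0 0 0 0 0.02; 0 0 0 0 0 0 0.02")

```text
time: 38.3
tool_pos: [0.6137, 0.1054, 0.142]
ee_rot: [-2.248, -0.004, 1.58]
wrist_force: [-0.7, -0.2, -1.2]
width: 0.0394
```

```bash
python3 - <<'E'
from h import *
state();print(G())
P,R=place(.6168,.1095,.10,181.4);print(P)
plan(P,R,.02,n=3)
E
```

```text
t 38.3 tcp [0.6137 0.1054 0.142 ] rpy [-2.248 -0.004  1.58 ] F [-0.7 -0.2 -1.2] w 0.0394 q [ 0.12 -0.22  1.9  -0.09  0.78 -1.42]
[0.6019147  0.105204   0.15663822]
[0.6288808  0.10979525 0.08559836]
-0.007 -0.005 -0.002 0.0013 0.0178 0.0078 0.02; -0.007 -0.005 -0.002 0.0013 0.0178 0.0080 0.02; -0.007 -0.005 -0.002 0.0013 0.0177 0.0081 0.02
```

Request:
arm_command(series="-0.007 -0.005 -0.002 0.001 0.013 0.008 0.02; -0.007 -0.005 -0.002 0.001 0.013 0.009 0.02; -0.005 -0.005 -0.002 0.001 0.013 0.009 0.02; 0 0 0 0 0.007 0.005 0.02; 0 0 0 0 0.003 0.002 0.02; 0 0 0 0 0 0 0.02; 0 0 0 0 0 0 0.02; 0 0 0 0 0 0 0.02")

```text
time: 39.1
tool_pos: [0.6291, 0.1063, 0.0945]
ee_rot: [-2.279, -0.002, 1.589]
wrist_force: [0.1, 0.1, -1.1]
width: 0.04
```

```bash
python3 - <<'E'
from h import *
state();print(G())
P,R=place(.6168,.1095,.078,181.4);print(P)
plan(P,R,.02,n=2)
E
```

```text
t 39.1 tcp [0.6291 0.1063 0.0945] rpy [-2.279e+00 -2.000e-03  1.589e+00] F [ 0.1  0.1 -1.1] w 0.04 q [ 0.11 -0.15  1.96 -0.1   0.63 -1.41]
[0.61685173 0.10607916 0.10877749]
[0.6288808  0.10979525 0.06359836]
0.005 -0.003 -0.001 0.0017 0.0117 0.0101 0.02; 0.005 -0.003 -0.001 0.0017 0.0117 0.0100 0.02
```

Request:
arm_command(series="0.005 -0.003 -0.001 0.0017 0.009 0.008 0.02; 0.005 -0.003 -0.001 0.0017 0.009 0.008 0.02; 0 0 0 0 0.004 0.003 0.02; 0 0 0 0 0 0 0.02; 0 0 0 0 0 0 0.02; 0 0 0 0 0 0 0.02")

```text
time: 39.7
tool_pos: [0.6288, 0.1103, 0.0634]
ee_rot: [-2.268, 0.0, 1.596]
wrist_force: [0.5, -0.1, 0.2]
width: 0.0398
```

```bash
python3 - <<'E'
from h import *
state();print(G())
P,R=place(.6168,.1095,.068,181.4);print(P)
plan(P,R,.02,n=2)
a=snap("scene","s18",(310,110,410,200),7)
snap("top","t18",(210,150,310,240),7)
E
```

```text
t 39.7 tcp [0.6288 0.1103 0.0634] rpy [-2.268  0.     1.596] F [ 0.5 -0.1  0.2] w 0.0398 q [ 0.12 -0.1   1.99 -0.12  0.57 -1.4 ]
[0.61668703 0.11003021 0.07781188]
[0.6288808  0.10979525 0.05359836]
0 0 0 -0.0003 0.0038 0.0031 0.02; 0 0 0 -0.0003 0.0038 0.0031 0.02
```

View pics/s18.png

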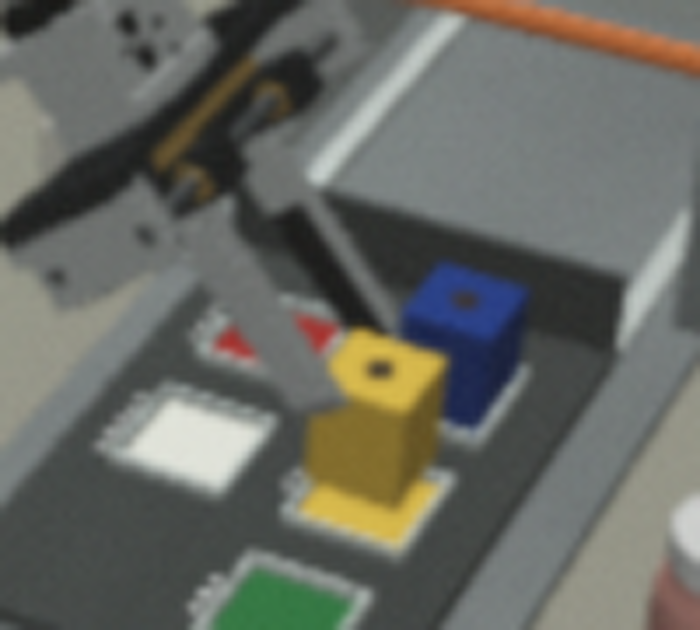

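View pics/t18.png

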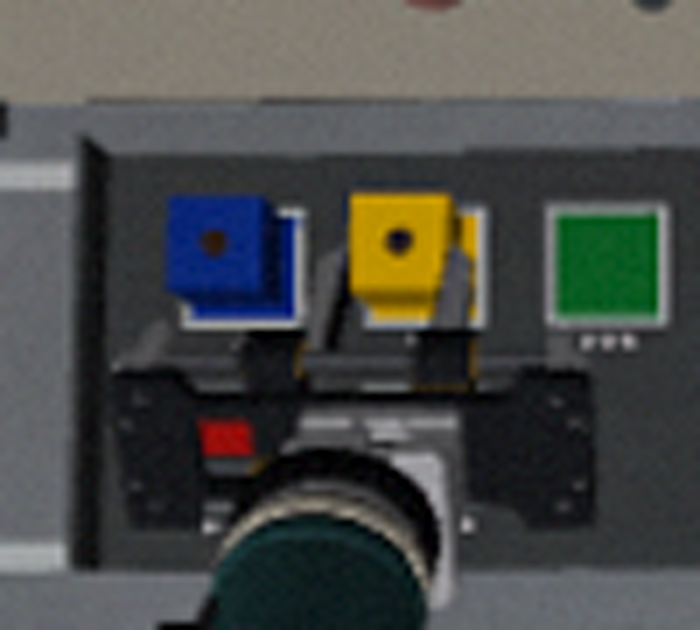

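```bash
python3 - <<'E'
from h import *
print(px2w("top",399/7+210-.4,240/7+150-.4,.0906),px2w("scene",380/7+310-.4,369/7+110-.4,.0906))
E
```

```text
[0.62288625 0.11023232 0.0906    ] [0.62292839 0.10966274 0.0906    ]
```

Request:
arm_command(series="0 0 0 0 0.004 0.003 0.02; 0 0 0 0 0.004 0.003 0.02; 0 0 0 0 0.002 0.002 0.02; 0 0 0 0 0 0 0.02; 0 0 0 0 0 0 0.02")

```text
time: 40.3
tool_pos: [0.6297, 0.1103, 0.0507]
ee_rot: [-2.27, 0.0, 1.595]
wrist_force: [1.1, 0.3, -0.7]
width: 0.0395
```

```bash
python3 - <<'E'
from h import *
state();print(G())
P,R=place(.6168,.1095,.0605,181.4);print(P)
plan(P,R,.02,n=2)
E
```

```text
t 40.3 tcp [0.6297 0.1103 0.0507] rpy [-2.27   0.     1.595] F [ 1.1  0.3 -0.7] w 0.0395 q [ 0.12 -0.09  2.   -0.12  0.53 -1.39]
[0.61757216 0.11000837 0.06507145]
[0.6288808  0.10979525 0.04609836]
0.001 0 0 -0.0002 0.0015 0.0018 0.02; 0.001 0 0 -0.0002 0.0015 0.0018 0.02
```

Both cameras put the pot at (0.623, 0.110), in line with the pocket. Lower it and release.

Request:
arm_command(series="0 0 0 0 0.002 0.002 0.02; 0 0 0 0 0.002 0.002 0.02; 0 0 0 0 0.001 0.001 0.02; 0 0 0 0 0 0 0.02")

```text
time: 40.7
tool_pos: [0.6307, 0.1104, 0.046]
ee_rot: [-2.275, 0.0, 1.596]
wrist_force: [0.1, 0.1, 0.1]
width: 0.0397
```

```bash
python3 - <<'E'
from h import *
state();print(G())
E
```

```text
t 40.7 tcp [0.6307 0.1104 0.046 ] rpy [-2.275  0.     1.596] F [0.1 0.1 0.1] w 0.0397 q [ 0.12 -0.08  2.01 -0.13  0.52 -1.39]
[0.61857849 0.11006033 0.06034185]
```

Request:
arm_command(series="0 0 0 0 0 0 0.058; 0 0 0 0 0 0 0.058; 0 0 0 0 0 0 0.058; 0 0 0 0 0 0 0.058; 0 0 0 0 0 0 0.058; 0 0 0 0 0 0 0.058")

```text
time: 41.3
tool_pos: [0.6316, 0.1106, 0.0469]
ee_rot: [-2.277, -0.0, 1.596]
wrist_force: [-0.1, -0.2, -0.3]
width: 0.0584
```

Request:
arm_command(series="0 0 0 0 -0.01 0 0.058; 0 0 0 0 -0.02 0 0.058; 0 0 0 0 -0.03 0 0.058; 0 0 0 0 -0.04 0 0.058; 0 0 0 0 -0.04 0 0.058; 0 0 0 0 -0.03 0 0.058; 0 0 0 0 0 0 0.058; 0 0 0 0 0 0 0.058")

```text
time: 42.1
tool_pos: [0.5152, 0.1077, 0.1835]
ee_rot: [-2.279, -0.001, 1.596]
wrist_force: [-0.5, -0.5, -0.6]
width: 0.0581
```

```bash
python3 - <<'E'
from h import *
state()
a=snap("scene","s19",(310,110,410,200),7)
snap("top","t19",(210,150,310,240),7)
plan([.42,-.05,.25],down(np.radians(0)),.07)
E
```

```text
t 42.1 tcp [0.5152 0.1077 0.1835] rpy [-2.279e+00 -1.000e-03  1.596e+00] F [-0.5 -0.5 -0.6] w 0.0581 q [ 0.16 -0.51  2.03 -0.11  0.92 -1.4 ]
0.042 0.117 0.043 -0.0119 -0.0089 0.0024 0.07; 0.042 0.117 0.043 -0.0125 -0.0083 0.0014 0.07; 0.042 0.117 0.043 -0.0130 -0.0077 0.0002 0.07; 0.042 0.117 0.043 -0.0132 -0.0072 -0.0010 0.07; 0.042 0.117 0.043 -0.0133 -0.0067 -0.0023 0.07; 0.042 0.117 0.043 -0.0133 -0.0062 -0.0036 0.07; 0.042 0.117 0.043 -0.0130 -0.0058 -0.0049 0.07; 0.042 0.117 0.043 -0.0126 -0.0055 -0.0061 0.07; 0.042 0.117 0.043 -0.0121 -0.0053 -0.0074 0.07; 0.042 0.117 0.043 -0.0114 -0.0051 -0.0085 0.07; 0.042 0.117 0.043 -0.0105 -0.0050 -0.0096 0.07; 0.042 0.117 0.043 -0.0096 -0.0050 -0.0106 0.07

0.042 0.117 0.043 -0.0085 -0.0051 -0.0114 0.07
```

View pics/s19.png

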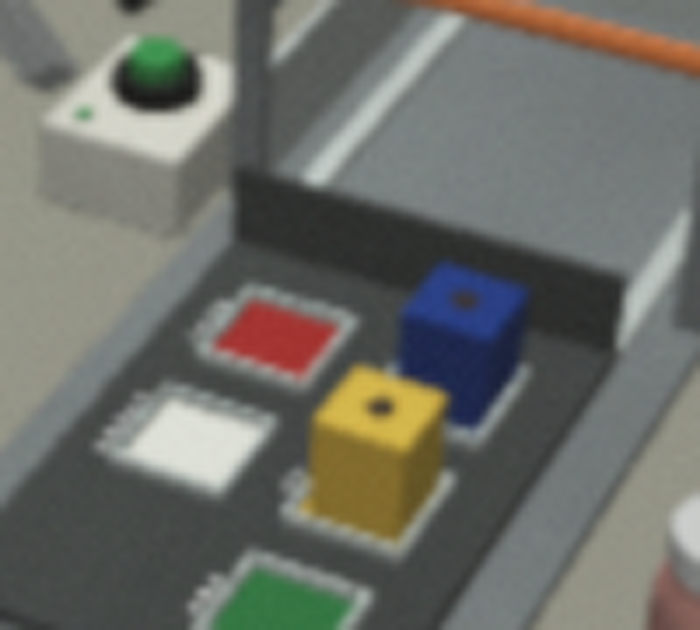

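View pics/t19.png

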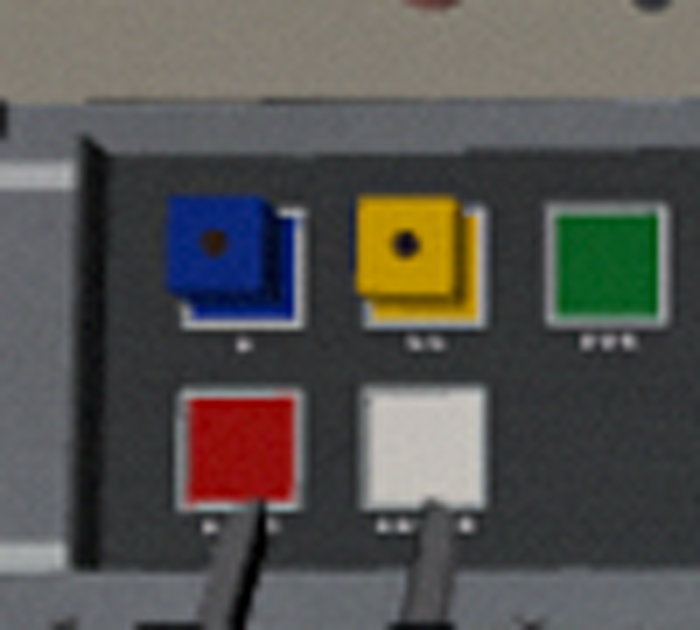

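Yellow sits in pocket 2. Now green.

Request:
arm_command(series="0.042 0.117 0.043 -0.012 -0.009 0.002 0.07; 0.042 0.117 0.043 -0.013 -0.008 0.001 0.07; 0.042 0.117 0.043 -0.013 -0.008 0 0.07; 0.042 0.117 0.043 -0.013 -0.007 -0.001 0.07; 0.042 0.117 0.043 -0.013 -0.007 -0.002 0.07; 0.042 0.117 0.043 -0.013 -0.006 -0.004 0.07; 0.042 0.117 0.043 -0.013 -0.006 -0.005 0.07; 0.042 0.117 0.043 -0.013 -0.006 -0.006 0.07; 0.042 0.117 0.043 -0.012 -0.005 -0.007 0.07; 0.042 0.117 0.043 -0.011 -0.005 -0.009 0.07; 0.042 0.117 0.043 -0.011 -0.005 -0.010 0.07; 0.042 0.117 0.043 -0.010 -0.005 -0.011 0.07")

```text
time: 43.4
tool_pos: [0.4203, -0.0424, 0.2168]
ee_rot: [-1.591, 0.032, 0.064]
wrist_force: [-0.2, 0.6, -0.2]
width: 0.0698
```

```bash
python3 - <<'E'
from h import *
state()
ims={c:robot.snapshot(c) for c in("top","scene")}
for a in(("top",),("scene",)):
    fitpot("green",(.586,-.361),np.radians(-35),a,ims)
cv2.imwrite("pics/t20.png",cv2.resize(ims["top"][160:250,380:470],None,fx=7,fy=7,interpolation=cv2.INTER_CUBIC))
plan([.42,-.15,.25],down(np.radians(-125)),.07)
E
```

```text
t 43.4 tcp [ 0.4203 -0.0424  0.2168] rpy [-1.591  0.032  0.064] F [-0.2  0.6 -0.2] w 0.0698 q [-0.21 -0.18  1.56 -0.03  1.79 -0.28]
green [ 0.5867 -0.3614] yaw deg -34.8 iou [0.948]
green [ 0.5821 -0.3579] yaw deg -36.3 iou [0.774]
0.003 0.132 0.001 -0.0005 -0.0018 -0.0063 0.07; 0.003 0.132 0.001 0.0003 -0.0018 -0.0063 0.07; 0.003 0.132 0.001 0.0011 -0.0018 -0.0062 0.07; 0.003 0.132 0.001 0.0019 -0.0019 -0.0060 0.07; 0.003 0.132 0.001 0.0027 -0.0019 -0.0056 0.07; 0.003 0.132 0.001 0.0034 -0.0019 -0.0052 0.07; 0.003 0.132 0.001 0.0041 -0.0019 -0.0047 0.07; 0.003 0.132 0.001 0.0047 -0.0019 -0.0042 0.07; 0.003 0.132 0.001 0.0052 -0.0019 -0.0035 0.07; 0.003 0.132 0.001 0.0056 -0.0020 -0.0028 0.07; 0.003 0.132 0.001 0.0059 -0.0020 -0.0020 0.07; 0.003 0.132 0.001 0.0061 -0.0020 -0.0012 0.07

0.003 0.132 0.001 0.0062 -0.0020 -0.0004 0.07; 0.003 0.132 0.001 0.0062 -0.0020 0.0004 0.07; 0.003 0.132 0.001 0.0061 -0.0020 0.0013 0.07; 0.003 0.132 0.001 0.0059 -0.0020 0.0020 0.07; 0.003 0.132 0.001 0.0056 -0.0020 0.0028 0.07
```

View pics/t20.png

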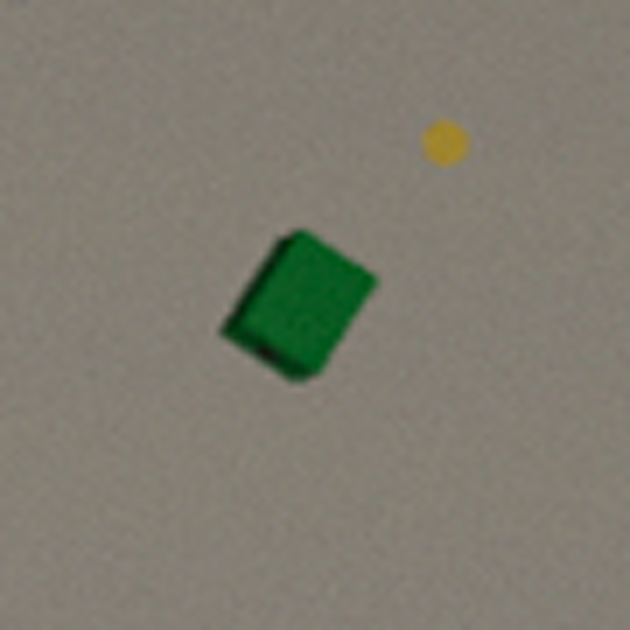

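Request:
arm_command(series="0.003 0.132 0 0 -0.002 -0.006 0.07; 0.003 0.132 0 0 -0.002 -0.006 0.07; 0.003 0.132 0 0.001 -0.002 -0.006 0.07; 0.003 0.132 0 0.002 -0.002 -0.006 0.07; 0.003 0.132 0 0.003 -0.002 -0.006 0.07; 0.003 0.132 0 0.003 -0.002 -0.005 0.07; 0.003 0.132 0 0.004 -0.002 -0.005 0.07; 0.003 0.132 0 0.005 -0.002 -0.004 0.07; 0.003 0.132 0 0.005 -0.002 -0.004 0.07; 0.003 0.132 0 0.006 -0.002 -0.003 0.07; 0.003 0.132 0 0.006 -0.002 -0.002 0.07; 0.003 0.132 0 0.006 -0.002 -0.001 0.07")

```text
time: 44.7
tool_pos: [0.4203, -0.114, 0.2192]
ee_rot: [-1.602, 0.009, -1.547]
wrist_force: [-0.2, 0.9, -0.1]
width: 0.0703
```

Request:
arm_command(series="0.003 0.132 0 0.006 -0.002 0 0.07; 0.003 0.132 0 0.006 -0.002 0 0.07; 0.003 0.132 0 0.006 -0.002 0.001 0.07; 0.003 0.132 0 0.006 -0.002 0.002 0.07; 0.003 0.1 0 0.006 -0.002 0.003 0.07")

```text
time: 45.2
tool_pos: [0.4194, -0.1425, 0.22]
ee_rot: [-1.597, -0.009, -2.186]
wrist_force: [-0.6, -0.3, 0.6]
width: 0.07
```

```bash
python3 - <<'E'
from h import *
state()
P,R=pick(.5865,-.361,-35,back=.09);print(P)
plan(P+[0,0,.03],R,.07,n=10)
E
```

```text
t 45.2 tcp [ 0.4194 -0.1425  0.22  ] rpy [-1.597 -0.009 -2.186] F [-0.6 -0.3  0.6] w 0.07 q [-0.45 -0.13  1.51 -0.    1.79  1.73]
[ 0.53362999 -0.32398002  0.06976648]
0.090 0 0.001 0.0081 0.0116 0.0201 0.07; 0.090 0 0.001 0.0081 0.0133 0.0190 0.07; 0.090 0 0.001 0.0082 0.0150 0.0177 0.07; 0.090 0 0.001 0.0082 0.0165 0.0163 0.07; 0.090 0 0.001 0.0082 0.0179 0.0148 0.07; 0.090 0 0.001 0.0082 0.0191 0.0131 0.07; 0.090 0 0.001 0.0082 0.0202 0.0113 0.07; 0.090 0 0.001 0.0082 0.0211 0.0095 0.07; 0.090 0 0.001 0.0083 0.0219 0.0075 0.07; 0.090 0 0.001 0.0083 0.0225 0.0055 0.07
```

Request:
arm_command(series="0.09 0 0.001 0.008 0.012 0.020 0.07; 0.09 0 0.001 0.008 0.013 0.019 0.07; 0.09 0 0.001 0.008 0.015 0.018 0.07; 0.09 0 0.001 0.008 0.017 0.016 0.07; 0.09 0 0.001 0.008 0.018 0.015 0.07; 0.09 0 0.001 0.008 0.019 0.013 0.07; 0.09 0 0.001 0.008 0.020 0.011 0.07; 0.09 0 0.001 0.008 0.018 0.009 0.07; 0.07 0 0.001 0.008 0.012 0.006 0.07; 0.04 0 0 0.004 0.006 0.004 0.07; 0 0 0 0 0 0 0.07; 0 0 0 0 0 0 0.07")

```text
time: 46.4
tool_pos: [0.524, -0.2985, 0.0937]
ee_rot: [-0.758, -0.009, -2.151]
wrist_force: [-0.6, 0.1, 0.8]
width: 0.07
```

```bash
python3 - <<'E'
from h import *
state()
P,R=pick(.5865,-.361,-35,back=.08);print(P)
plan(P,R,.07,n=3)
E
```

```text
t 46.4 tcp [ 0.524  -0.2985  0.0937] rpy [-0.758 -0.009 -2.151] F [-0.6  0.1  0.8] w 0.07 q [-0.63 -0.29  2.13  0.07  0.48  1.47]
[ 0.53990506 -0.32837387  0.0633386 ]
0.020 0.009 -0.006 0.0053 0.0142 -0.0006 0.07; 0.020 0.009 -0.006 0.0053 0.0142 -0.0008 0.07; 0.020 0.009 -0.006 0.0052 0.0142 -0.0011 0.07
```

Request:
arm_command(series="0.02 0.009 -0.006 0.005 0.012 -0.001 0.07; 0.02 0.009 -0.006 0.005 0.012 -0.001 0.07; 0.02 0.009 -0.006 0.005 0.012 -0.001 0.07; 0 0 0 0 0 0 0.07; 0 0 0 0 0 0 0.07; 0 0 0 0 0 0 0.07")

```text
time: 47.0
tool_pos: [0.5413, -0.3236, 0.072]
ee_rot: [-0.691, -0.003, -2.174]
wrist_force: [-0.2, 0.9, 0.4]
width: 0.0702
```

```bash
python3 - <<'E'
from h import *
state()
P,R=pick(.5865,-.361,-35,back=.0);print(P)
plan(P,R,.07,n=3)
snap("scene","s21",(170,200,350,340),4)
E
```

```text
t 47.0 tcp [ 0.5413 -0.3236  0.072 ] rpy [-0.691 -0.003 -2.174] F [-0.2  0.9  0.4] w 0.0702 q [-0.65 -0.19  2.15  0.11  0.3   1.44]
[ 0.59010561 -0.36352467  0.01191559]
-0.002 0.002 -0.001 0.0017 0.0289 -0.0021 0.07; -0.002 0.002 -0.001 0.0016 0.0289 -0.0020 0.07; -0.002 0.002 -0.001 0.0016 0.0289 -0.0019 0.07
```

View pics/s21.png

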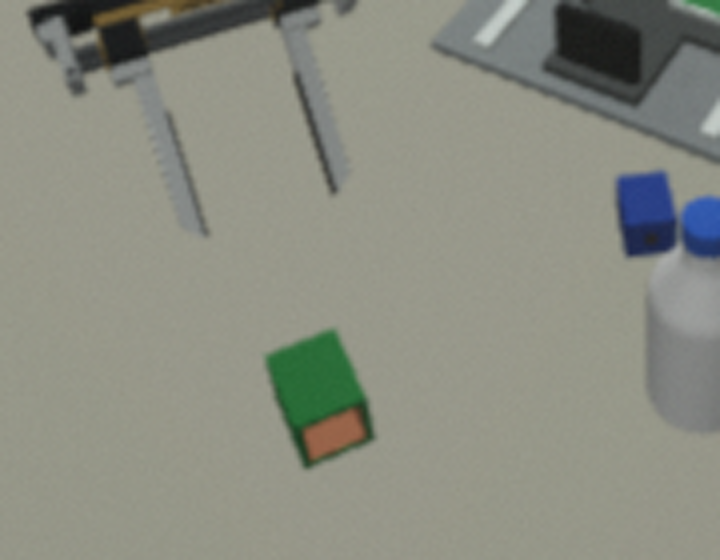

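```bash
python3 - <<'E'
from h import *
P,R=pick(.5865,-.361,-35,back=.06,h=.025,al=np.radians(45));print(P)
plan(P,R,.07,n=3)
E
```

```text
[ 0.55444429 -0.33855435  0.0541328 ]
-0.032 0.002 -0.001 0.0016 0.0088 -0.0007 0.07; -0.032 0.002 -0.001 0.0016 0.0088 -0.0004 0.07; -0.032 0.002 -0.001 0.0016 0.0088 -0.0001 0.07
```

Request:
arm_command(series="-0.032 0.002 -0.001 0.002 0.008 0 0.07; -0.032 0.002 -0.001 0.002 0.008 0 0.07; -0.028 0.002 -0.001 0.002 0.008 0 0.07; 0 0 0 0 0 0 0.07; 0 0 0 0 0 0 0.07; 0 0 0 0 0 0 0.07")

```text
time: 47.65
tool_pos: [0.555, -0.339, 0.0622]
ee_rot: [-0.777, -0.001, -2.178]
wrist_force: [0.6, -0.4, 0.2]
width: 0.07
```

```bash
python3 - <<'E'
from h import *
state()
P,R=pick(.5865,-.361,-35,back=.05,h=.025,al=np.radians(45));print(P)
plan(P,R,.07,n=2)
E
```

```text
t 47.65 tcp [ 0.555  -0.339   0.0622] rpy [-7.770e-01 -1.000e-03 -2.178e+00] F [ 0.6 -0.4  0.2] w 0.07 q [-0.65 -0.11  2.05  0.08  0.41  1.46]
[ 0.56023657 -0.34261015  0.04706173]
-0.004 0.002 -0.001 0 0.0076 -0.0032 0.07; -0.004 0.002 -0.001 0 0.0076 -0.0031 0.07
```

Request:
arm_command(series="-0.004 0.002 -0.001 0 0.007 -0.003 0.07; -0.004 0.002 -0.001 0 0.007 -0.003 0.07; 0 0 0 0 0.010 0 0.07; 0 0 0 0 0.012 0 0.07; 0 0 0 0 0.010 0 0.07; 0 0 0 0 0.005 0 0.07; 0 0 0 0 0 0 0.07; 0 0 0 0 0 0 0.07")

```text
time: 48.45
tool_pos: [0.5818, -0.3572, 0.0159]
ee_rot: [-0.789, 0.0, -2.182]
wrist_force: [-0.2, 0.4, -0.4]
width: 0.07
```

```bash
python3 - <<'E'
from h import *
state()
P,R=pick(.5865,-.361,-35,back=.0,h=.025,al=np.radians(45));print(P)
plan(P,R,.07,n=2)
snap("scene","s22",(170,200,350,340),4)
E
```

```text
t 48.45 tcp [ 0.5818 -0.3572  0.0159] rpy [-0.789  0.    -2.182] F [-0.2  0.4 -0.4] w 0.07 q [-0.65  0.04  2.01  0.08  0.31  1.46]
[ 0.58919797 -0.36288914  0.01170639]
0.002 0 0 0.0002 0.0048 0.0019 0.07; 0.002 0 0 0.0002 0.0048 0.0018 0.07
```

View pics/s22.png

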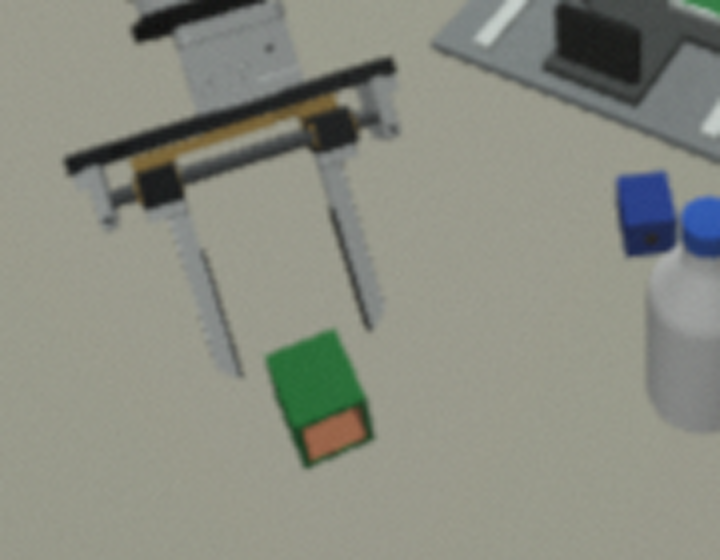

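```bash
python3 - <<'E'
from h import *
o=robot.get_obs();R=Ro.from_euler('xyz',o["ee_rot"]).as_matrix();t=np.array(o["tool_pos"])
f=lambda p:np.round((w2px("scene",p)-[170,200])*4)
print("tcp",f(t),"tips",f(t+R[:,0]*.035),f(t-R[:,0]*.035),"pot c",f((.5865,-.361,.02)))
print([tuple(f(c)) for c in corners(.5865,-.361,np.radians(-35))])
snap("top","t22",(390,170,450,230),10)
E
```

```text
tcp [316. 391.] tips [254. 414.] [378. 368.] pot c [318. 396.]
[(np.float64(275.0), np.float64(393.0)), (np.float64(264.0), np.float64(351.0)), (np.float64(344.0), np.float64(368.0)), (np.float64(335.0), np.float64(326.0)), (np.float64(300.0), np.float64(467.0)), (np.float64(289.0), np.float64(426.0)), (np.float64(372.0), np.float64(440.0)), (np.float64(363.0), np.float64(398.0))]
```

View pics/t22.png

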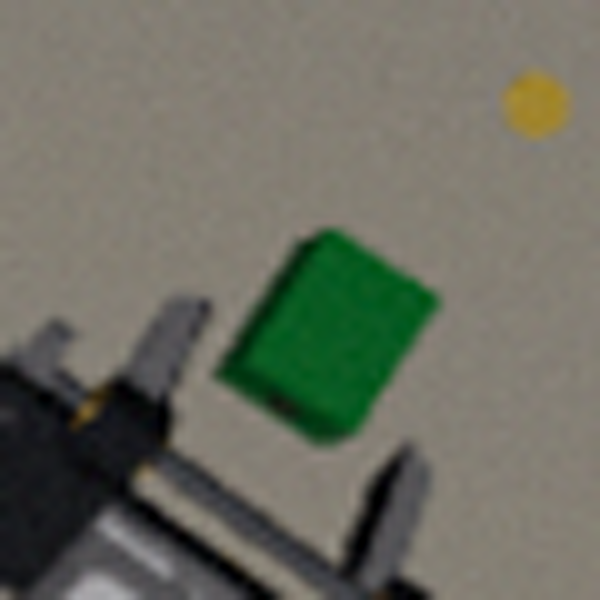

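The fingers arc forward as they close, which matches the earlier two grasps. Continue.

Request:
arm_command(series="0 0 0 0 0.005 0.001 0.07; 0 0 0 0 0.003 0.001 0.07; 0 0 0 0 0 0 0.07; 0 0 0 0 0 0 0.07")

```text
time: 48.95
tool_pos: [0.5884, -0.3618, 0.0135]
ee_rot: [-0.786, 0.0, -2.182]
wrist_force: [-0.6, -0.2, -0.3]
width: 0.0702
```

```bash
python3 - <<'E'
from h import *
state()
P,R=pick(.5865,-.361,-35,back=.0,h=.025,al=np.radians(45));print(P)
plan(P,R,.07,n=1)
E
```

```text
t 48.95 tcp [ 0.5884 -0.3618  0.0135] rpy [-0.786  0.    -2.182] F [-0.6 -0.2 -0.3] w 0.0702 q [-0.65  0.06  1.99  0.09  0.3   1.46]
[ 0.58919797 -0.36288914  0.01170639]
0.001 -0.001 0 0.0004 0.0022 -0.0004 0.07
```

Request:
arm_command(series="0 0 0 0 0.002 0 0.07; 0 0 0 0 0 0 0.02; 0 0 0 0 0 0 0.02; 0 0 0 0 0 0 0.02; 0 0 0 0 0 0 0.02; 0 0 0 0 0 0 0.02; 0 0 0 0 0 0 0.02; 0 0 0 0 0 0 0.02; 0 0 0 0 0 0 0.02")

```text
time: 49.85
tool_pos: [0.5896, -0.3628, 0.0123]
ee_rot: [-0.786, 0.0, -2.182]
wrist_force: [0.7, -0.1, -0.3]
width: 0.0397
```

```bash
python3 - <<'E'
from h import *
state();g=G();print(g)
m=np.array([np.cos(np.radians(-35)),np.sin(np.radians(-35))]);print("along m",(g[:2]-[.5865,-.361])@m,"u",g[2]-.02)
dw([0,0,.02])
snap("top","t23",(390,170,450,230),10)
E
```

```text
t 49.85 tcp [ 0.5896 -0.3628  0.0123] rpy [-0.786  0.    -2.182] F [ 0.7 -0.1 -0.3] w 0.0397 q [-0.65  0.07  1.99  0.09  0.3   1.46]
[ 0.578762   -0.35513297  0.02559685]
along m -0.009703783155441287 u 0.005596851559472021
tool shift [-0.     -0.0141  0.0141]
```

View pics/t23.png

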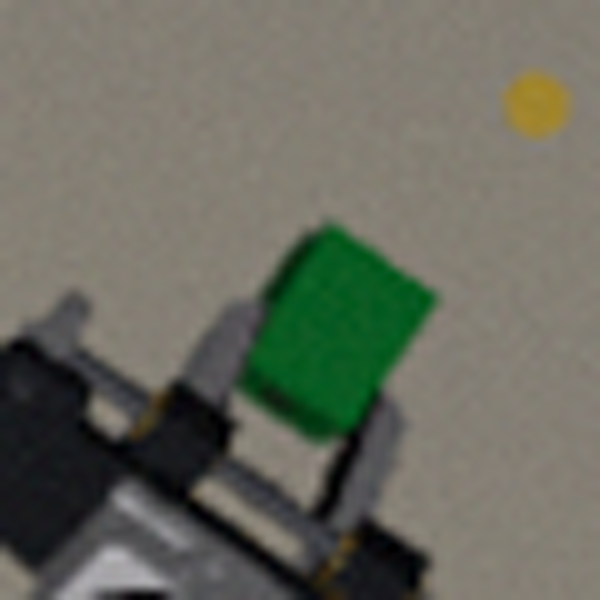

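Request:
arm_command(series="0 0 0 0 -0.006 0.007 0.02; 0 0 0 0 -0.014 0.014 0.02; 0 0 0 0 -0.014 0.014 0.02; 0 0 0 0 -0.02 0.02 0.02; 0 0 0 0 -0.02 0.02 0.02; 0 0 0 0 -0.02 0.02 0.02; 0 0 0 0 -0.025 0.02 0.02; 0 0 0 0 -0.02 0.02 0.02; 0 0 0 0 0 0 0.02; 0 0 0 0 0 0 0.02")

```text
time: 50.9
tool_pos: [0.5838, -0.3586, 0.21]
ee_rot: [-0.799, 0.001, -2.183]
wrist_force: [-0.2, 0.1, -1.8]
width: 0.0399
```

```bash
python3 - <<'E'
from h import *
state()
snap("scene","s24",(100,80,400,320),2.6)
plan([.48,-.2,.23],tool(np.radians(-35),np.pi/2),.02)
E
```

```text
t 50.9 tcp [ 0.5838 -0.3586  0.21  ] rpy [-7.990e-01  1.000e-03 -2.183e+00] F [-0.2  0.1 -1.8] w 0.0399 q [-0.65 -0.17  1.77  0.04  0.77  1.52]
-0.129 0 0 -0.0117 -0.0229 -0.0188 0.02; -0.129 0 0 -0.0117 -0.0203 -0.0216 0.02; -0.129 0 0 -0.0117 -0.0173 -0.0240 0.02; -0.129 0 0 -0.0117 -0.0141 -0.0260 0.02; -0.129 0 0 -0.0117 -0.0106 -0.0276 0.02; -0.129 0 0 -0.0117 -0.0070 -0.0287 0.02
```

View pics/s24.png

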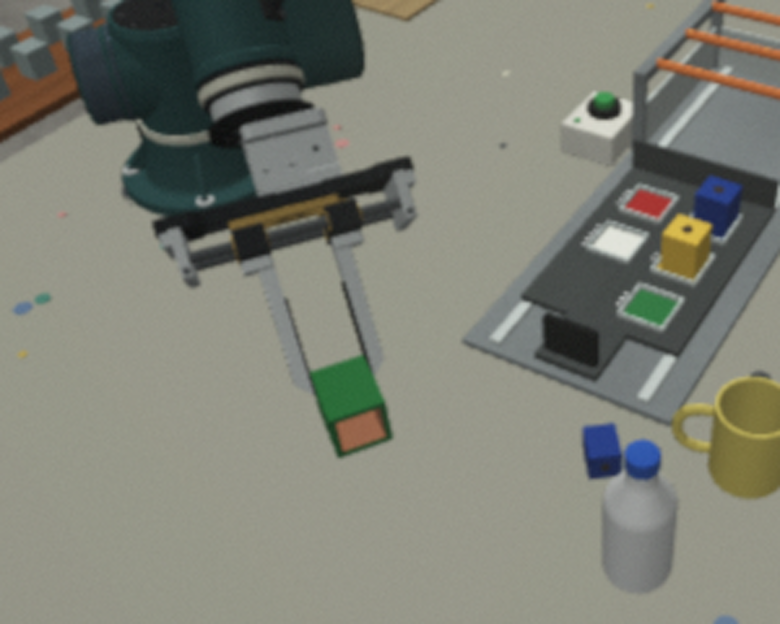

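Request:
arm_command(series="-0.129 0 0 -0.012 -0.023 -0.019 0.02; -0.129 0 0 -0.012 -0.020 -0.022 0.02; -0.129 0 0 -0.012 -0.017 -0.024 0.02; -0.129 0 0 -0.012 -0.014 -0.026 0.02; -0.129 0 0 -0.012 -0.012 -0.028 0.02; -0.11 0 0 -0.012 -0.01 -0.028 0.02")

```text
time: 51.55
tool_pos: [0.4686, -0.1889, 0.218]
ee_rot: [-1.613, -0.002, -2.187]
wrist_force: [0.3, 0.5, -1.7]
width: 0.0396
```

```bash
python3 - <<'E'
from h import *
state()
plan([.47,-.08,.22],down(np.radians(-10)),.02)
E
```

```text
t 51.55 tcp [ 0.4686 -0.1889  0.218 ] rpy [-1.613e+00 -2.000e-03 -2.187e+00] F [ 0.3  0.5 -1.7] w 0.0396 q [-0.5   0.02  1.37  0.    1.79  1.69]
0.002 -0.134 -0.003 -0.0060 0 -0.0041 0.02; 0.002 -0.134 -0.003 -0.0065 0 -0.0033 0.02; 0.002 -0.134 -0.003 -0.0069 0 -0.0024 0.02; 0.002 -0.134 -0.003 -0.0071 0 -0.0015 0.02; 0.002 -0.134 -0.003 -0.0072 -0.0001 -0.0005 0.02; 0.002 -0.134 -0.003 -0.0072 -0.0001 0.0005 0.02; 0.002 -0.134 -0.003 -0.0071 -0.0001 0.0015 0.02; 0.002 -0.134 -0.003 -0.0069 -0.0001 0.0024 0.02; 0.002 -0.134 -0.003 -0.0065 -0.0001 0.0033 0.02; 0.002 -0.134 -0.003 -0.0060 -0.0001 0.0041 0.02; 0.002 -0.134 -0.003 -0.0054 -0.0001 0.0049 0.02; 0.002 -0.134 -0.003 -0.0047 -0.0002 0.0056 0.02

0.002 -0.134 -0.003 -0.0039 -0.0002 0.0061 0.02; 0.002 -0.134 -0.003 -0.0030 -0.0001 0.0066 0.02; 0.002 -0.134 -0.003 -0.0021 -0.0001 0.0069 0.02
```

Request:
arm_command(series="0 -0.134 -0.003 -0.006 0 -0.004 0.02; 0 -0.134 -0.003 -0.007 0 -0.003 0.02; 0 -0.134 -0.003 -0.007 0 -0.002 0.02; 0 -0.134 -0.003 -0.007 0 -0.001 0.02; 0 -0.134 -0.003 -0.007 0 0 0.02; 0 -0.134 -0.003 -0.007 0 0.001 0.02; 0 -0.134 -0.003 -0.007 0 0.002 0.02; 0 -0.134 -0.003 -0.007 0 0.002 0.02; 0 -0.134 -0.003 -0.006 0 0.003 0.02; 0 -0.134 -0.003 -0.006 0 0.004 0.02; 0 -0.134 -0.003 -0.005 0 0.005 0.02; 0 -0.134 -0.003 -0.005 0 0.006 0.02")

```text
time: 52.75
tool_pos: [0.4639, -0.0956, 0.1875]
ee_rot: [-1.598, 0.071, -0.512]
wrist_force: [0.6, 0.3, -1.8]
width: 0.0397
```

```bash
python3 - <<'E'
from h import *
state()
plan([.47,.0,.22],down(np.radians(91.4)),.02)
E
```

```text
t 52.75 tcp [ 0.4639 -0.0956  0.1875] rpy [-1.598  0.071 -0.512] F [ 0.6  0.3 -1.8] w 0.0397 q [-0.31 -0.02  1.47 -0.01  1.76  0.2 ]
-0.004 -0.132 -0.004 -0.0027 -0.0020 0.0053 0.02; -0.004 -0.132 -0.004 -0.0020 -0.0020 0.0056 0.02; -0.004 -0.132 -0.004 -0.0012 -0.0020 0.0059 0.02; -0.004 -0.132 -0.004 -0.0004 -0.0021 0.0060 0.02; -0.004 -0.132 -0.004 0.0003 -0.0021 0.0060 0.02; -0.004 -0.132 -0.004 0.0011 -0.0021 0.0059 0.02; -0.004 -0.132 -0.004 0.0019 -0.0021 0.0056 0.02; -0.004 -0.132 -0.004 0.0026 -0.0021 0.0053 0.02; -0.004 -0.132 -0.004 0.0033 -0.0021 0.0049 0.02; -0.004 -0.132 -0.004 0.0039 -0.0021 0.0044 0.02; -0.004 -0.132 -0.004 0.0045 -0.0021 0.0039 0.02; -0.004 -0.132 -0.004 0.0050 -0.0021 0.0033 0.02

-0.004 -0.132 -0.004 0.0054 -0.0021 0.0026 0.02; -0.004 -0.132 -0.004 0.0057 -0.0021 0.0018 0.02; -0.004 -0.132 -0.004 0.0059 -0.0021 0.0011 0.02; -0.004 -0.132 -0.004 0.0060 -0.0021 0.0003 0.02
```

Request:
arm_command(series="-0.004 -0.132 -0.004 -0.003 -0.004 0.005 0.02; -0.004 -0.132 -0.004 -0.002 -0.004 0.006 0.02; -0.004 -0.132 -0.004 -0.001 -0.004 0.006 0.02; -0.004 -0.132 -0.004 0 -0.004 0.006 0.02; -0.004 -0.132 -0.004 0 -0.004 0.006 0.02; -0.004 -0.132 -0.004 0.001 -0.004 0.006 0.02; -0.004 -0.132 -0.004 0.002 -0.003 0.006 0.02; -0.004 -0.132 -0.004 0.003 -0.003 0.005 0.02; -0.004 -0.132 -0.004 0.003 -0.003 0.005 0.02; -0.004 -0.132 -0.004 0.004 -0.003 0.004 0.02; -0.004 -0.132 -0.004 0.005 -0.003 0.004 0.02; -0.004 -0.132 -0.004 0.005 -0.003 0.003 0.02")

```text
time: 53.95
tool_pos: [0.4595, -0.0177, 0.1978]
ee_rot: [-1.511, 0.033, 1.145]
wrist_force: [0.6, 0.5, -0.6]
width: 0.0397
```

Request:
arm_command(series="-0.004 -0.132 -0.004 0.005 -0.003 0.003 0.02; -0.004 -0.132 -0.004 0.006 -0.003 0.002 0.02; -0.004 -0.11 -0.004 0.006 -0.002 0.001 0.02; 0 0 0 0 0 0 0.02")

```text
time: 54.35
tool_pos: [0.4562, 0.0022, 0.1963]
ee_rot: [-1.503, -0.003, 1.535]
wrist_force: [-0.9, 0.2, -1.3]
width: 0.0397
```

```bash
python3 - <<'E'
from h import *
state()
P,R=place(.625-.0056,.0293,.16,181.4,al=np.radians(45));print(P)
plan(P,R,.02)
E
```

```text
t 54.35 tcp [0.4562 0.0022 0.1963] rpy [-1.503 -0.003  1.535] F [-0.9  0.2 -1.3] w 0.0397 q [-0.12 -0.07  1.5  -0.    1.78 -1.65]
[0.63268964 0.02962479 0.14670639]
-0.122 -0.008 -0.003 0.0048 0.0054 -0.0255 0.02; -0.122 -0.008 -0.003 0.0046 0.0085 -0.0247 0.02; -0.122 -0.008 -0.003 0.0043 0.0114 -0.0235 0.02; -0.122 -0.008 -0.003 0.0041 0.0142 -0.0220 0.02; -0.122 -0.008 -0.003 0.0039 0.0168 -0.0201 0.02; -0.122 -0.008 -0.003 0.0037 0.0191 -0.0180 0.02; -0.122 -0.008 -0.003 0.0035 0.0212 -0.0155 0.02
```

Request:
arm_command(series="-0.122 -0.008 -0.003 0.005 0.003 -0.025 0.02; -0.122 -0.008 -0.003 0.005 0.007 -0.025 0.02; -0.122 -0.008 -0.003 0.004 0.010 -0.024 0.02; -0.122 -0.008 -0.003 0.004 0.013 -0.022 0.02; -0.122 -0.008 -0.003 0.004 0.014 -0.020 0.02; -0.122 -0.008 -0.003 0.004 0.014 -0.018 0.02; -0.11 -0.008 -0.003 0.003 0.012 -0.012 0.02; 0 0 0 0 0 0 0.02; 0 0 0 0 0 0 0.02; 0 0 0 0 0 0 0.02")

```text
time: 55.35
tool_pos: [0.618, 0.0267, 0.1434]
ee_rot: [-2.342, -0.012, 1.572]
wrist_force: [0.2, -0.6, -0.5]
width: 0.0397
```

```bash
python3 - <<'E'
from h import *
state();print(G())
P,R=place(.6194,.0293,.10,181.4,al=np.radians(45));print(P)
plan(P,R,.02,n=3)
E
```

```text
t 55.35 tcp [0.618  0.0267 0.1434] rpy [-2.342 -0.012  1.572] F [ 0.2 -0.6 -0.5] w 0.0397 q [-0.09 -0.29  2.    0.12  0.66 -1.73]
[0.60491731 0.02655504 0.1568701 ]
[0.63268964 0.02962479 0.08670639]
-0.005 -0.008 -0.003 0.0007 0.0170 0.0097 0.02; -0.005 -0.008 -0.003 0.0008 0.0169 0.0097 0.02; -0.005 -0.008 -0.003 0.0008 0.0169 0.0098 0.02
```

Request:
arm_command(series="-0.005 -0.008 -0.003 0.001 0.013 0.009 0.02; -0.005 -0.008 -0.003 0.001 0.013 0.010 0.02; -0.003 -0.006 -0.003 0.001 0.012 0.010 0.02; 0 0 0 0 0.006 0.005 0.02; 0 0 0 0 0.003 0.003 0.02; 0 0 0 0 0 0 0.02; 0 0 0 0 0 0 0.02; 0 0 0 0 0 0 0.02")

```text
time: 56.15
tool_pos: [0.6347, 0.0284, 0.0971]
ee_rot: [-2.369, -0.003, 1.591]
wrist_force: [0.7, -0.7, -2.3]
width: 0.0397
```

```bash
python3 - <<'E'
from h import *
state();print(G())
P,R=place(.6194,.0293,.078,181.4,al=np.radians(45));print(P)
plan(P,R,.02,n=2)
E
```

```text
t 56.15 tcp [0.6347 0.0284 0.0971] rpy [-2.369 -0.003  1.591] F [ 0.7 -0.7 -2.3] w 0.0397 q [-0.09 -0.2   2.05  0.17  0.5  -1.8 ]
[0.62119822 0.02810233 0.11018603]
[0.63268964 0.02962479 0.06470639]
0.007 -0.002 0 0.0006 0.0106 0.0123 0.02; 0.007 -0.002 0 0.0006 0.0107 0.0122 0.02
```

Request:
arm_command(series="0.006 -0.002 0 0.001 0.008 0.009 0.02; 0.006 -0.002 0 0.001 0.008 0.009 0.02; 0 0 0 0 0.004 0.004 0.02; 0 0 0 0 0 0 0.02; 0 0 0 0 0 0 0.02; 0 0 0 0 0 0 0.02")

```text
time: 56.75
tool_pos: [0.6333, 0.0308, 0.0652]
ee_rot: [-2.357, 0.0, 1.594]
wrist_force: [-0.0, -0.2, -0.9]
width: 0.0394
```

```bash
python3 - <<'E'
from h import *
state();print(G())
P,R=place(.6194,.0293,.068,181.4,al=np.radians(45));print(P)
plan(P,R,.02,n=2)
a=snap("scene","s25",(300,130,400,220),7)
snap("top","t25",(230,150,330,240),7)
E
```

```text
t 56.75 tcp [0.6333 0.0308 0.0652] rpy [-2.357  0.     1.594] F [-0.  -0.2 -0.9] w 0.0394 q [-0.09 -0.16  2.08  0.18  0.44 -1.81]
[0.62001891 0.03046811 0.07850589]
[0.63268964 0.02962479 0.05470639]
0 0 0 -0.0006 0.0035 0.0039 0.02; 0 0 0 -0.0006 0.0035 0.0039 0.02
```

View pics/s25.png

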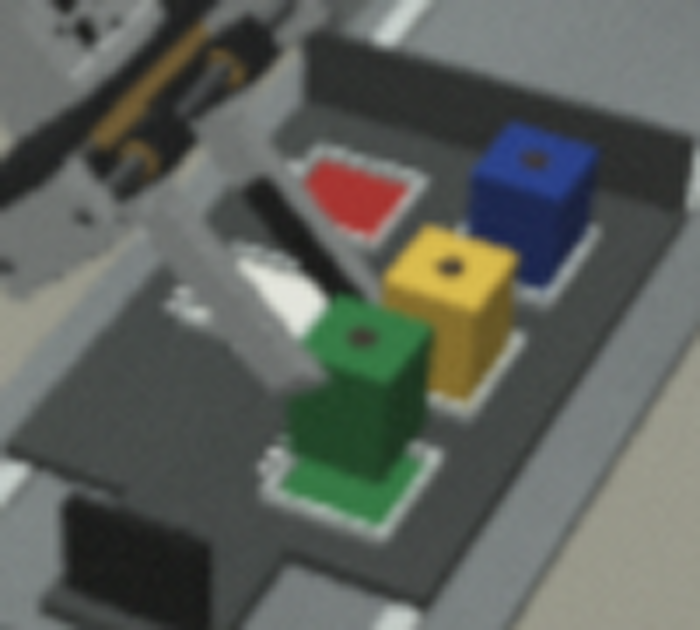

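View pics/t25.png

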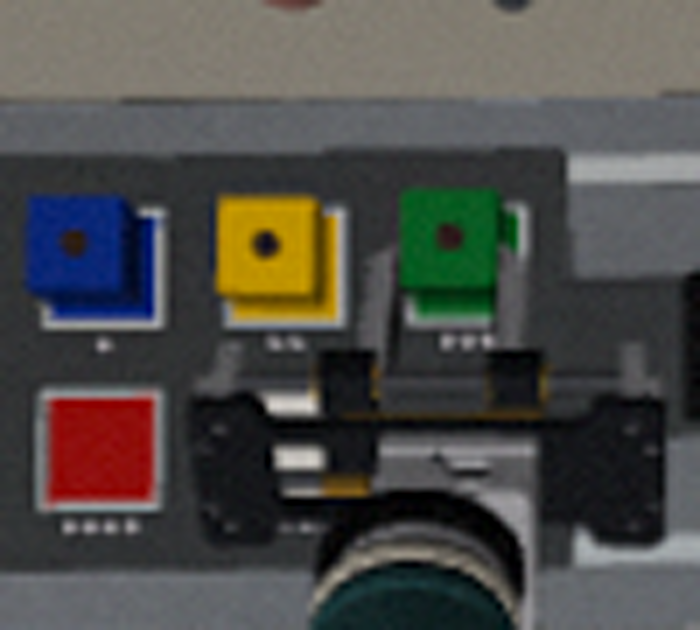

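```bash
python3 - <<'E'
from h import *
print(px2w("top",450/7+230-.4,238/7+150-.4,.0938),px2w("scene",362/7+300-.4,338/7+130-.4,.0938))
E
```

```text
[0.62511974 0.0307168  0.0938    ] [0.62569205 0.03002855 0.0938    ]
```

Request:
arm_command(series="0 0 0 -0.001 0.0035 0.0035 0.02; 0 0 0 0 0.004 0.004 0.02; 0 0 0 0 0.002 0.003 0.02; 0 0 0 0 0 0 0.02; 0 0 0 0 0 0 0.02")

```text
time: 57.35
tool_pos: [0.6332, 0.0294, 0.051]
ee_rot: [-2.359, 0.0, 1.594]
wrist_force: [0.4, 0.3, -1.0]
width: 0.0399
```

```bash
python3 - <<'E'
from h import *
state();print(G())
P,R=place(.6194,.0293,.0575,181.4,al=np.radians(45));print(P)
plan(P,R,.02,n=2)
E
```

```text
t 57.35 tcp [0.6332 0.0294 0.051 ] rpy [-2.359  0.     1.594] F [ 0.4  0.3 -1. ] w 0.0399 q [-0.09 -0.13  2.09  0.2   0.41 -1.84]
[0.61984551 0.02913048 0.06429239]
[0.63268964 0.02962479 0.04420639]
0.001 0 -0.001 0.0001 0.0022 0.0026 0.02; 0.001 0 -0.001 0.0001 0.0022 0.0026 0.02
```

Request:
arm_command(series="0 0 0 0 0.0025 0.003 0.02; 0 0 0 0 0.0025 0.0025 0.02; 0 0 0 0 0 0.001 0.02; 0 0 0 0 0 0 0.02")

```text
time: 57.75
tool_pos: [0.6334, 0.0294, 0.0442]
ee_rot: [-2.362, 0.001, 1.594]
wrist_force: [-0.1, 0.3, -1.2]
width: 0.0396
```

```bash
python3 - <<'E'
from h import *
state();print(G())
a=snap("scene","s26",(300,130,400,220),7)
E
```

```text
t 57.75 tcp [0.6334 0.0294 0.0442] rpy [-2.362e+00  1.000e-03  1.594e+00] F [-0.1  0.3 -1.2] w 0.0396 q [-0.09 -0.12  2.1   0.22  0.38 -1.85]
[0.62004633 0.02905027 0.05745915]
```

View pics/s26.png

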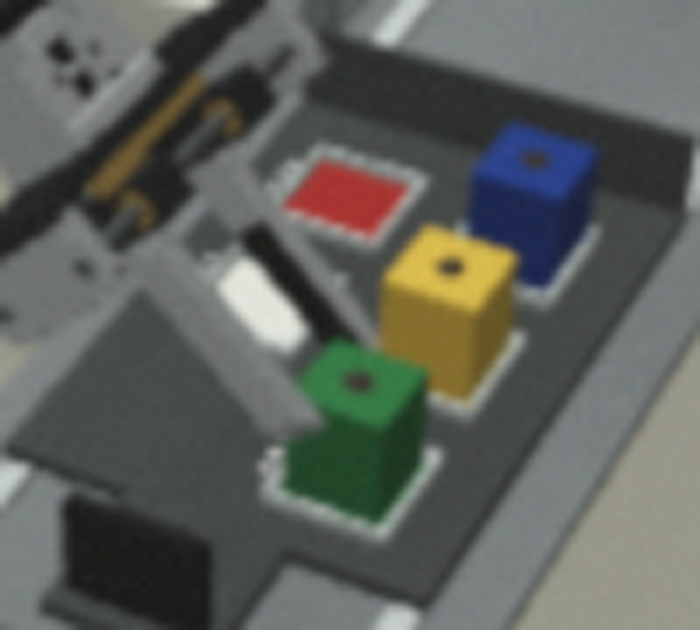

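Green is seated. Release and retreat.

Request:
arm_command(series="0 0 0 0 0 0 0.058; 0 0 0 0 0 0 0.058; 0 0 0 0 0 0 0.058; 0 0 0 0 0 0 0.058; 0 0 0 0 0 0 0.058; 0 0 0 0 0 0 0.058")

```text
time: 58.4
tool_pos: [0.6341, 0.0291, 0.0453]
ee_rot: [-2.364, 0.001, 1.594]
wrist_force: [0.3, -0.3, -0.2]
width: 0.0579
```

Request:
arm_command(series="0 0 0 0 -0.01 0 0.058; 0 0 0 0 -0.02 0 0.058; 0 0 0 0 -0.03 0 0.058; 0 0 0 0 -0.04 0 0.058; 0 0 0 0 -0.04 0 0.058; 0 0 0 0 -0.04 0 0.03; 0 0 0 0 -0.02 0 0; 0 0 0 0 0 0 0; 0 0 0 0 0 0 0")

```text
time: 59.3
tool_pos: [0.4837, 0.0258, 0.1941]
ee_rot: [-2.368, 0.004, 1.593]
wrist_force: [0.6, -0.1, -0.4]
width: 0.0294
```

```bash
python3 - <<'E'
from h import *
state()
a=snap("scene","s27",(300,130,400,220),7)
snap("top","t27",(210,150,350,240),5.5)
plan([.44,-.13,.22],down(np.radians(0)),0)
E
```

```text
t 59.3 tcp [0.4837 0.0258 0.1941] rpy [-2.368  0.004  1.593] F [ 0.6 -0.1 -0.4] w 0.0294 q [-0.17 -0.73  2.16  0.17  0.93 -1.81]
0.048 0.116 0.048 -0.0119 -0.0040 0.0011 0; 0.048 0.116 0.048 -0.0122 -0.0034 -0.0001 0; 0.048 0.116 0.048 -0.0122 -0.0029 -0.0014 0; 0.048 0.116 0.048 -0.0121 -0.0024 -0.0027 0; 0.048 0.116 0.048 -0.0118 -0.0020 -0.0040 0; 0.048 0.116 0.048 -0.0114 -0.0016 -0.0052 0; 0.048 0.116 0.048 -0.0108 -0.0014 -0.0064 0; 0.048 0.116 0.048 -0.0100 -0.0012 -0.0076 0; 0.048 0.116 0.048 -0.0092 -0.0011 -0.0086 0; 0.048 0.116 0.048 -0.0082 -0.0011 -0.0096 0; 0.048 0.116 0.048 -0.0071 -0.0012 -0.0104 0; 0.048 0.116 0.048 -0.0059 -0.0014 -0.0111 0

0.048 0.116 0.048 -0.0046 -0.0017 -0.0116 0
```

View pics/s27.png

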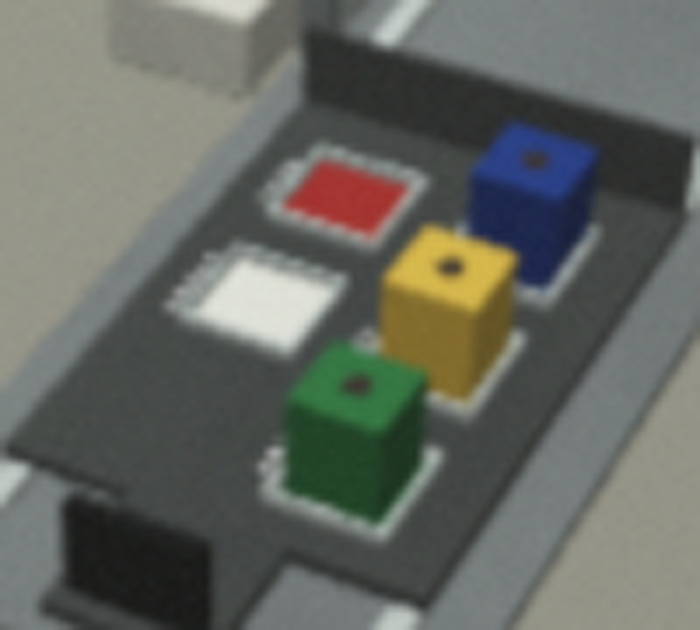

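View pics/t27.png

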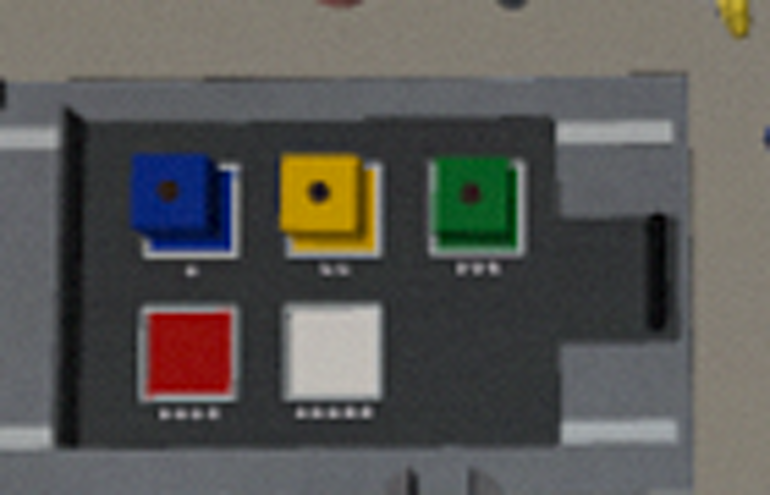

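All three stand mouth down in their own pockets, with red and white left empty. Now move to behind the handle.

Request:
arm_command(series="0.048 0.116 0.048 -0.012 -0.004 0.001 0; 0.048 0.116 0.048 -0.012 -0.003 0 0; 0.048 0.116 0.048 -0.012 -0.003 -0.001 0; 0.048 0.116 0.048 -0.012 -0.002 -0.003 0; 0.048 0.116 0.048 -0.012 -0.002 -0.004 0; 0.048 0.116 0.048 -0.011 -0.002 -0.005 0; 0.048 0.116 0.048 -0.011 -0.001 -0.006 0; 0.048 0.116 0.048 -0.010 -0.001 -0.008 0; 0.048 0.116 0.048 -0.009 -0.001 -0.009 0; 0.048 0.116 0.048 -0.008 -0.001 -0.010 0; 0.048 0.116 0.048 -0.007 -0.001 -0.010 0; 0.048 0.116 0.048 -0.006 -0.001 -0.011 0")

```text
time: 60.6
tool_pos: [0.4386, -0.1176, 0.1848]
ee_rot: [-1.577, 0.025, 0.065]
wrist_force: [0.9, 0.3, 0.6]
width: 0.0005
```

```bash
python3 - <<'E'
from h import *
state()
print(px2w("top",656/5.5+210,270/5.5+150,.068))
plan([.583,-.13,.16],down(np.radians(1.4)),0)
E
```

```text
t 60.6 tcp [ 0.4386 -0.1176  0.1848] rpy [-1.577  0.025  0.065] F [0.9 0.3 0.6] w 0.0005 q [-0.37 -0.11  1.56 -0.02  1.71 -0.44]
[ 0.58583726 -0.07339177  0.068     ]
0.002 0.010 -0.006 0.0360 0.0053 -0.0054 0; 0.002 0.010 -0.006 0.0360 0.0056 -0.0051 0; 0.002 0.010 -0.006 0.0360 0.0058 -0.0047 0; 0.002 0.010 -0.006 0.0360 0.0060 -0.0043 0
```

Request:
arm_command(series="0.002 0.01 -0.006 0.036 0.005 -0.005 0; 0.002 0.01 -0.006 0.036 0.005 -0.005 0; 0.002 0.01 -0.006 0.036 0.005 -0.005 0; 0.002 0.01 -0.006 0.036 0.005 -0.004 0; 0 0 0 0 0 0 0; 0 0 0 0 0 0 0; 0 0 0 0 0 0 0")

```text
time: 61.3
tool_pos: [0.5877, -0.1333, 0.1382]
ee_rot: [-1.558, 0.032, 0.017]
wrist_force: [-0.2, 0.4, -0.1]
width: 0.0004
```

```bash
python3 - <<'E'
from h import *
state()
plan([.585,-.125,.042],down(np.radians(1.4)),0,n=6)
E
```

```text
t 61.3 tcp [ 0.5877 -0.1333  0.1382] rpy [-1.558  0.032  0.017] F [-0.2  0.4 -0.1] w 0.0004 q [-0.32  0.24  1.28  0.    1.66 -0.33]
-0.002 -0.001 -0.005 0.0001 0.0161 0.0012 0; -0.002 -0.001 -0.005 0 0.0161 0.0012 0; -0.002 -0.001 -0.005 -0.0001 0.0161 0.0013 0; -0.002 -0.001 -0.005 -0.0002 0.0161 0.0013 0; -0.002 -0.001 -0.005 -0.0003 0.0160 0.0013 0; -0.002 -0.001 -0.005 -0.0003 0.0160 0.0014 0
```

Request:
arm_command(series="-0.002 0 -0.005 0 0.016 0.001 0; -0.002 0 -0.005 0 0.016 0.001 0; -0.002 0 -0.005 0 0.016 0.001 0; -0.002 0 -0.005 0 0.016 0.001 0; -0.002 0 -0.005 0 0.014 0.001 0; -0.002 0 -0.005 0 0.008 0.001 0; 0 0 0 0 0 0 0; 0 0 0 0 0 0 0; 0 0 0 0 0 0 0")

```text
time: 62.2
tool_pos: [0.5814, -0.1261, 0.0549]
ee_rot: [-1.574, -0.005, 0.016]
wrist_force: [-0.8, 1.0, 0.4]
width: 0.0003
```

```bash
python3 - <<'E'
from h import *
state()
delta([.585,-.125,.042],down(np.radians(1.4)))
snap("scene","s28",(270,120,430,260),4.5)
E
```

```text
t 62.2 tcp [ 0.5814 -0.1261  0.0549] rpy [-1.574 -0.005  0.016] F [-0.8  1.   0.4] w 0.0003 q [-0.31  0.24  1.45 -0.    1.45 -0.32]
rotvec [ 0.003 -0.008  0.005] deg 0.6 | shift now [0.0035 0.0129 0.0011] | shift after turn [0.0036 0.0129 0.001 ]
```

View pics/s28.png

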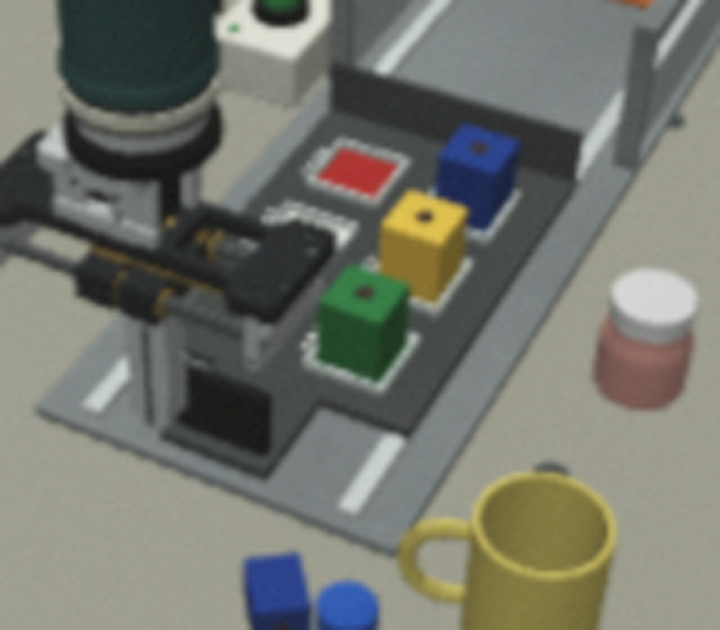

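Request:
arm_command(series="0.002 -0.004 0.002 0.001 0.007 0 0; 0.002 -0.004 0.002 0.001 0.005 0 0; 0 0 0 0 0 0 0; 0 0 0 0 0 0.008 0; 0 0 0 0 0 0.01 0; 0 0 0 0 0 0.01 0; 0 0 0 0 0 0.01 0; 0 0 0 0 0 0.01 0")

```text
time: 63.05
tool_pos: [0.584, -0.0772, 0.0438]
ee_rot: [-1.574, -0.004, 0.023]
wrist_force: [-0.2, -3.0, 3.7]
width: 0.0006
```

Request:
arm_command(series="0 0 0 0 0 0.012 0; 0 0 0 0 0 0.014 0; 0 0 0 0 0 0.014 0; 0 0 0 0 0 0.014 0; 0 0 0 0 0 0.014 0; 0 0 0 0 0 0.014 0; 0 0 0 0 0 0.014 0; 0 0 0 0 0 0.014 0")

```text
time: 63.85
tool_pos: [0.5806, 0.0458, 0.0439]
ee_rot: [-1.57, -0.004, 0.025]
wrist_force: [-0.2, -0.1, 0.7]
width: 0.0004
```

```bash
python3 - <<'E'
from h import *
state()
delta([.581,.194,.042],down(np.radians(1.4)))
snap("scene","s29",(270,60,430,240),3.3)
E
```

```text
t 63.85 tcp [0.5806 0.0458 0.0439] rpy [-1.57  -0.004  0.025] F [-0.2 -0.1  0.7] w 0.0004 q [-0.02  0.22  1.5   0.    1.42 -0.04]
rotvec [-0.001  0.001  0.004] deg 0.2 | shift now [0.0042 0.0021 0.1481] | shift after turn [0.004  0.0019 0.1481]
```

View pics/s29.png

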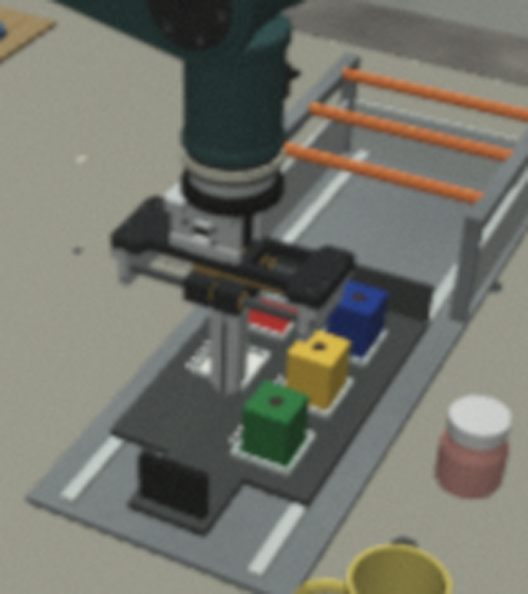

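The shut fingertips are really about 20–25 mm behind the reported TCP, so they passed over the handle. Nothing was touched. I'll lift, go back and push lower.

Request:
arm_command(series="0 0 0 0 -0.02 0 0; 0 0 0 0 -0.03 0 0; 0 0 0 0 -0.02 0 0; 0 0 0 0 0 -0.03 0; 0 0 0 0 0 -0.045 0; 0 0 0 0 0 -0.045 0; 0 0 0 0 0 -0.04 0; 0 0 0 0 0 -0.02 0; 0 0 0 0 0 0 0; 0 0 0 0 0 0 0")

```text
time: 64.9
tool_pos: [0.5864, -0.1341, 0.1159]
ee_rot: [-1.569, -0.004, 0.032]
wrist_force: [-0.7, 1.4, -0.5]
width: 0.0002
```

```bash
python3 - <<'E'
from h import *
state()
delta([.584,-.13,.02],down(np.radians(1.4)))
snap("scene","s30",(270,100,430,260),4.5)
snap("top","t30",(210,150,370,240),5)
E
```

```text
t 64.9 tcp [ 0.5864 -0.1341  0.1159] rpy [-1.569 -0.004  0.032] F [-0.7  1.4 -0.5] w 0.0002 q [-0.32  0.22  1.35  0.    1.57 -0.35]
rotvec [-0.002  0.008  0.004] deg 0.5 | shift now [-0.0027  0.0959  0.004 ] | shift after turn [-0.0023  0.0959  0.0042]
```

View pics/s30.png

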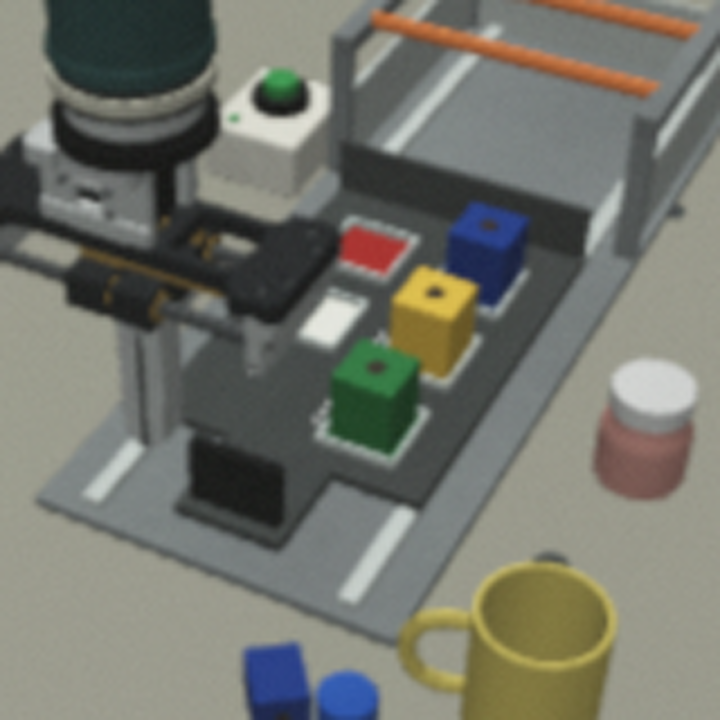

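View pics/t30.png

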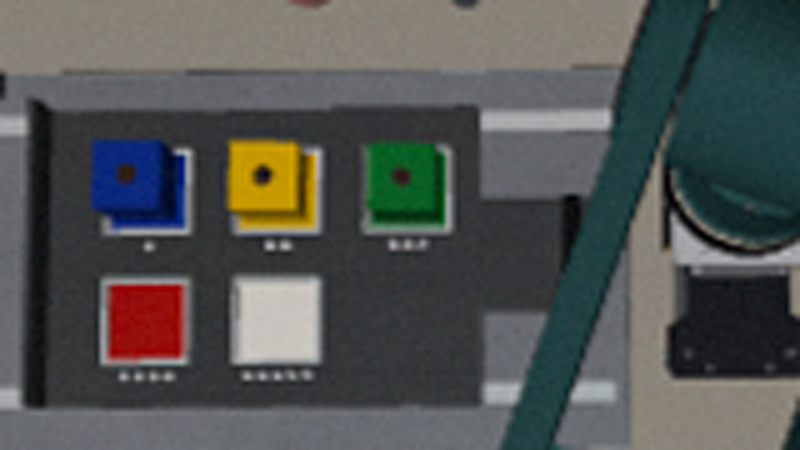

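```bash
python3 - <<'E'
from h import *
o=robot.get_obs();t=np.array(o["tool_pos"])
for dz in(0,.01,.02,.03): print(dz,np.round((w2px("scene",t+[0,0,dz])-[270,100])*4.5))
print(np.round((w2px("scene",[.5864,-.06,.068])-[270,100])*4.5))
E
```

```text
0 [156. 467.]
0.01 [155. 454.]
0.02 [154. 439.]
0.03 [153. 425.]
[229. 451.]
```

Request:
arm_command(series="0 0.008 0.002 -0.001 0.016 0.001 0; 0 0 0.002 -0.001 0.018 0.001 0; 0 0 0 0 0.018 0.001 0; 0 0 0 0 0.018 0.001 0; 0 0 0 0 0.014 0 0; 0 0 0 0 0.008 0 0; 0 0 0 0 0 0 0; 0 0 0 0 0 0 0; 0 0 0 0 0 0 0; 0 0 0 0 0 0 0")

```text
time: 66.0
tool_pos: [0.5841, -0.1191, 0.0169]
ee_rot: [-1.567, 0.001, 0.036]
wrist_force: [-0.3, 0.1, -0.2]
width: 0.0002
```

```bash
python3 - <<'E'
from h import *
state()
delta([.584,-.13,.02],down(np.radians(1.4)))
E
```

```text
t 66.0 tcp [ 0.5841 -0.1191  0.0169] rpy [-1.567e+00  1.000e-03  3.600e-02] F [-0.3  0.1 -0.2] w 0.0002 q [-0.3   0.28  1.49  0.    1.38 -0.33]
rotvec [-0.003  0.012 -0.001] deg 0.7 | shift now [-0.0005 -0.0032 -0.0109] | shift after turn [-0.0003 -0.0031 -0.0109]
```

Tip height is now about 37 mm. Push gently, checking force.

Request:
arm_command(series="0 0.006 0 0 0 0.006 0; 0 0.006 0 0 0 0.008 0; 0 0 0 0 0 0.008 0; 0 0 0 0 0 0.008 0; 0 0 0 0 0 0.008 0; 0 0 0 0 0 0.008 0; 0 0 0 0 0 0.008 0; 0 0 0 0 0 0.01 0")

```text
time: 66.8
tool_pos: [0.5838, -0.0539, 0.0197]
ee_rot: [-1.575, -0.003, 0.022]
wrist_force: [0.1, -4.2, -0.3]
width: 0.0006
```

```bash
python3 - <<'E'
from h import *
state()
snap("scene","s31",(270,100,430,260),4.5)
E
```

```text
t 66.8 tcp [ 0.5838 -0.0539  0.0197] rpy [-1.575 -0.003  0.022] F [ 0.1 -4.2 -0.3] w 0.0006 q [-0.19  0.25  1.51 -0.    1.38 -0.21]
```

View pics/s31.png

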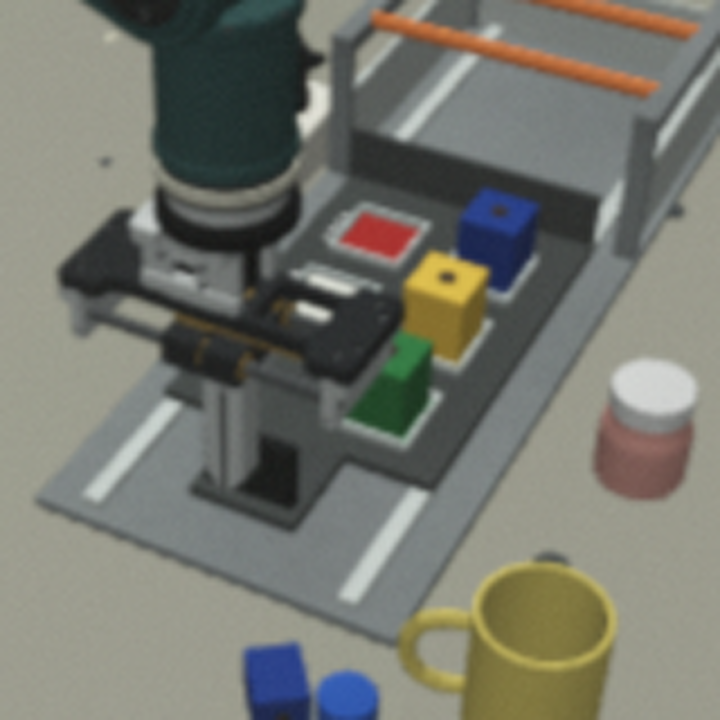

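Request:
arm_command(series="0 0 0 0 0 0.012 0; 0 0 0 0 0 0.014 0; 0 0 0 0 0 0.015 0; 0 0 0 0 0 0.015 0; 0 0 0 0 0 0.015 0; 0 0 0 0 0 0.015 0; 0 0 0 0 0 0.015 0; 0 0 0 0 0 0.012 0; 0 0 0 0 0 0.01 0; 0 0 0 0 0 0.008 0")

```text
time: 67.85
tool_pos: [0.5789, 0.0887, 0.0196]
ee_rot: [-1.576, -0.0, 0.023]
wrist_force: [-0.5, -2.3, 1.8]
width: -0.0
```

```bash
python3 - <<'E'
from h import *
state()
delta([.578,.194,.02],down(np.radians(1.4)))
snap("scene","s32",(270,60,450,240),4)
E
```

```text
t 67.85 tcp [0.5789 0.0887 0.0196] rpy [-1.576 -0.     0.023] F [-0.5 -2.3  1.8] w -0.0 q [ 0.06  0.25  1.51 -0.01  1.38  0.04]
rotvec [ 0.005 -0.001  0.   ] deg 0.3 | shift now [ 0.0016 -0.0009  0.1053] | shift after turn [ 0.0017 -0.0004  0.1053]
```

View pics/s32.png

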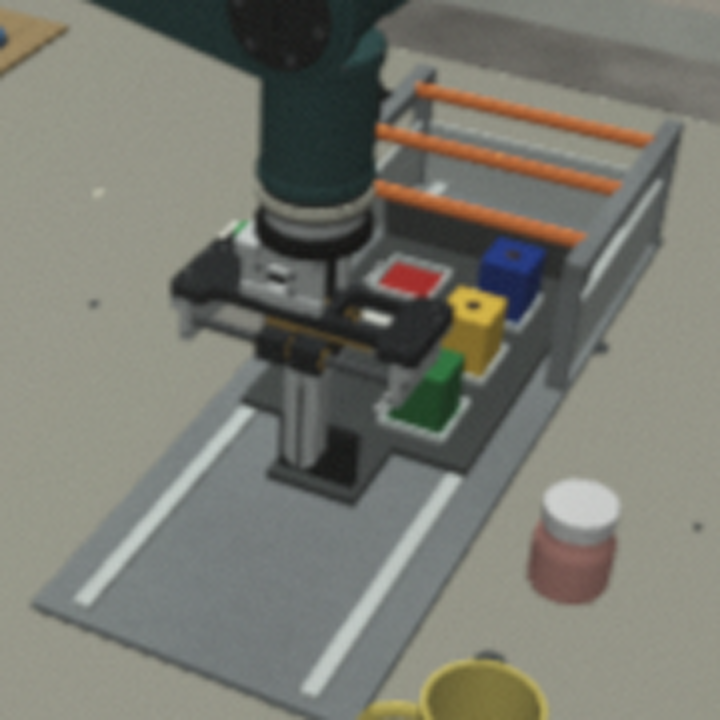

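Going well. Continue to the end stop.

Request:
arm_command(series="0 0 0 0 0 0.01 0; 0 0 0 0 0 0.012 0; 0 0 0 0 0 0.012 0; 0 0 0 0 0 0.012 0; 0 0 0 0 0 0.012 0; 0 0 0 0 0 0.01 0; 0 0 0 0 0 0.008 0")

```text
time: 68.6
tool_pos: [0.5764, 0.1699, 0.0194]
ee_rot: [-1.576, 0.001, 0.022]
wrist_force: [-2.0, -3.8, 3.0]
width: 0.0007
```

Request:
arm_command(series="0 0 0 0 0 0.008 0; 0 0 0 0 0 0.008 0")

```text
time: 68.8
tool_pos: [0.5759, 0.1875, 0.0193]
ee_rot: [-1.576, 0.002, 0.022]
wrist_force: [-2.5, -3.4, 3.5]
width: 0.0001
```

Request:
arm_command(series="0 0 0 0 0 0.008 0; 0 0 0 0 0 0.008 0")

```text
time: 69.0
tool_pos: [0.5757, 0.1899, 0.0195]
ee_rot: [-1.606, 0.004, 0.021]
wrist_force: [-2.2, -28.6, 8.3]
width: 0.0005
```

Request:
arm_command(series="0 0 0 0 0 0.003 0; 0 0 0 0 0 0 0; 0 0 0 0 0 -0.01 0; 0 0 0 0 0 -0.02 0; 0 0 0 0 0 -0.03 0; 0 0 0 0 -0.02 -0.03 0; 0 0 0 0 -0.04 -0.03 0; 0 0 0 0 -0.045 -0.01 0; 0 0 0 0 -0.045 0 0; 0 0 0 0 0 0 0; 0 0 0 0 0 0 0")

```text
time: 70.1
tool_pos: [0.5802, 0.0669, 0.1739]
ee_rot: [-1.596, 0.002, 0.022]
wrist_force: [0.6, 0.3, -1.8]
width: 0.0005
```

```bash
python3 - <<'E'
from h import *
state()
snap("scene","s33",(270,40,450,220),4)
snap("top","t33",(100,140,300,280),4)
E
```

```text
t 70.1 tcp [0.5802 0.0669 0.1739] rpy [-1.596  0.002  0.022] F [ 0.6  0.3 -1.8] w 0.0005 q [ 0.03  0.17  1.3  -0.02  1.68  0.01]
```

View pics/s33.png

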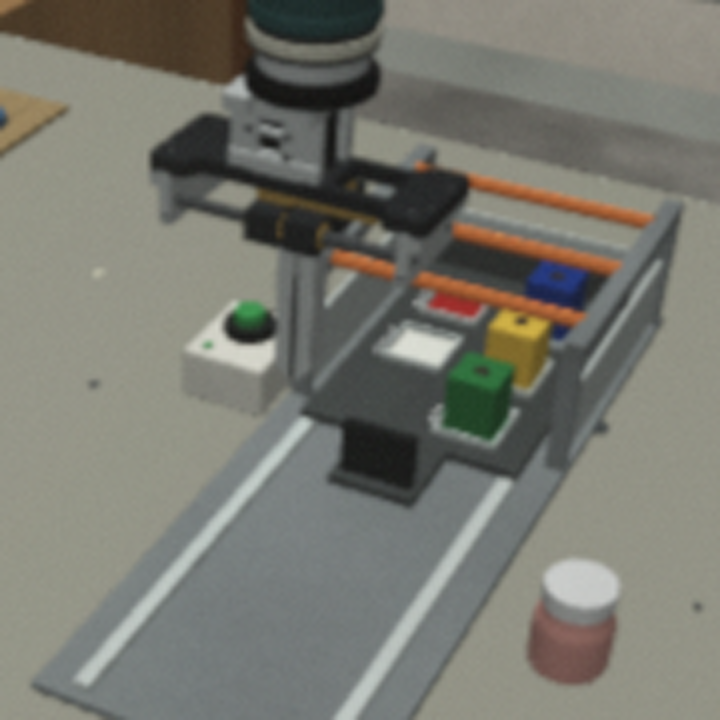

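View pics/t33.png

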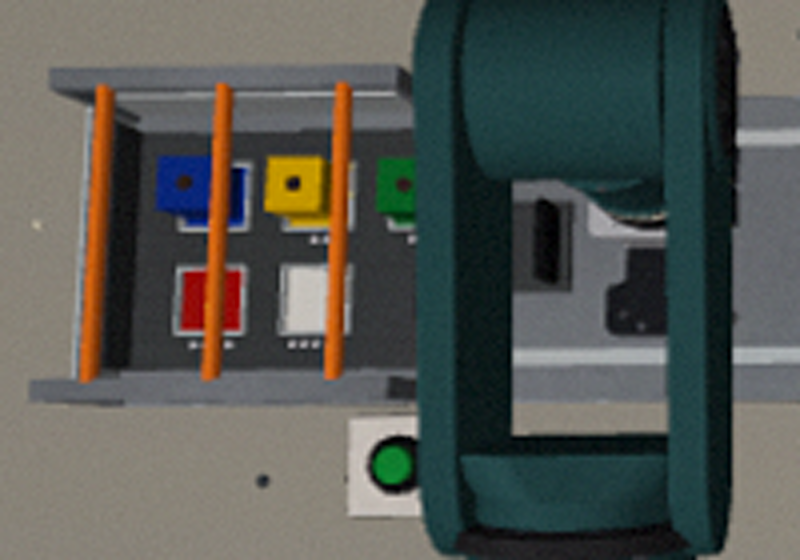

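```bash
python3 - <<'E'
from h import *
a=px2w("top",545/4+100,240/4+140,.068);b=px2w("top",656/5.5+210,270/5.5+150,.068);print(a,b,np.linalg.norm((a-b)[:2]))
im=robot.snapshot("top");hsv=cv2.cvtColor(im,cv2.COLOR_BGR2HSV)
for z in(.045,.055,.065,.07): print(z,px2w("top",393/4+100-.4,466/4+140-.4,z))
s=robot.snapshot("scene");cv2.imwrite("pics/s34.png",cv2.resize(s[100:160,300:360],None,fx=10,fy=10,interpolation=cv2.INTER_CUBIC))
print(px2w("scene",250/4+270-.4,313/4+40-.4,.06))
r=robot.spot_in("scene","start_top");E=np.array(CP("scene")["extrinsics"]);print([(np.round(E[:3,:3]@np.array(q["centre"])+E[:3,3],3),round(q["score"],2)) for q in r])
E
```

```text
[0.57636129 0.20120341 0.068     ] [ 0.58583726 -0.07339177  0.068     ] 0.274758630777602
0.045 [0.40916141 0.31128985 0.045     ]
0.055 [0.40945461 0.30799632 0.055     ]
0.065 [0.4097478  0.30470278 0.065     ]
0.07 [0.4098944  0.30305601 0.07      ]
[0.4087184  0.30953475 0.06      ]
[(array([0.41 , 0.302, 0.068]), 0.61)]
```

View pics/s34.png

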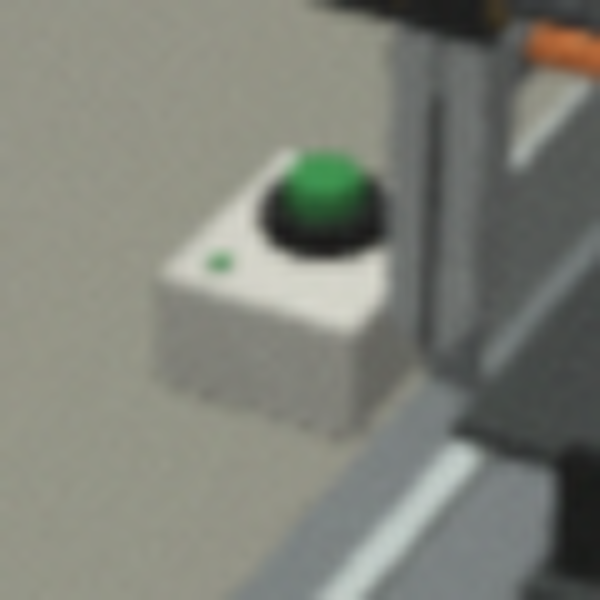

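```bash
python3 - <<'E'
from h import *
plan([.4095,.3035,.17],down(np.radians(88)),0)
E
```

```text
0.001 -0.138 -0.002 -0.0149 -0.0003 0.0219 0; 0.001 -0.138 -0.002 -0.0118 -0.0003 0.0237 0; 0.001 -0.138 -0.002 -0.0084 -0.0003 0.0251 0; 0.001 -0.138 -0.002 -0.0049 -0.0003 0.0260 0; 0.001 -0.138 -0.002 -0.0013 -0.0002 0.0264 0; 0.001 -0.138 -0.002 0.0024 -0.0002 0.0263 0; 0.001 -0.138 -0.002 0.0060 -0.0002 0.0258 0; 0.001 -0.138 -0.002 0.0094 -0.0001 0.0247 0; 0.001 -0.138 -0.002 0.0127 -0.0001 0.0232 0; 0.001 -0.138 -0.002 0.0158 0 0.0212 0; 0.001 -0.138 -0.002 0.0186 0.0001 0.0188 0
```

Request:
arm_command(series="0 -0.138 -0.002 -0.015 -0.002 0.022 0; 0 -0.138 -0.002 -0.012 -0.002 0.024 0; 0 -0.138 -0.002 -0.008 -0.002 0.025 0; 0 -0.138 -0.002 -0.005 -0.002 0.026 0; 0 -0.138 -0.002 -0.001 -0.001 0.026 0; 0 -0.138 -0.002 0.002 -0.001 0.026 0; 0 -0.138 -0.002 0.006 -0.001 0.026 0; 0 -0.138 -0.002 0.009 -0.001 0.025 0; 0 -0.138 -0.002 0.013 -0.001 0.023 0; 0 -0.138 -0.002 0.014 0 0.018 0; 0 -0.1 0 0.012 0 0.012 0; 0 0 0 0 0 0 0")

```text
time: 71.55
tool_pos: [0.3955, 0.2968, 0.1611]
ee_rot: [-1.545, 0.02, 1.568]
wrist_force: [0.3, -0.0, 0.0]
width: 0.0004
```

Request:
arm_command(series="0 0 0 0 0 0 0; 0 0 0 0 0 0 0")

```text
time: 71.75
tool_pos: [0.3952, 0.296, 0.1592]
ee_rot: [-1.543, 0.023, 1.565]
wrist_force: [-0.8, 0.3, 0.3]
width: 0.0003
```

```bash
python3 - <<'E'
from h import *
state()
plan([.4095,.3035,.12],down(np.radians(88)),0)
snap("top","t35",(100,140,300,280),4)
snap("scene","s35",(270,40,450,220),4)
E
```

```text
t 71.75 tcp [0.3952 0.296  0.1592] rpy [-1.543  0.023  1.565] F [-0.8  0.3  0.3] w 0.0003 q [ 0.53 -0.    1.51 -0.01  1.67 -1.03]
-0.028 0.029 -0.023 0.0084 0.0386 -0.0153 0
```

View pics/t35.png

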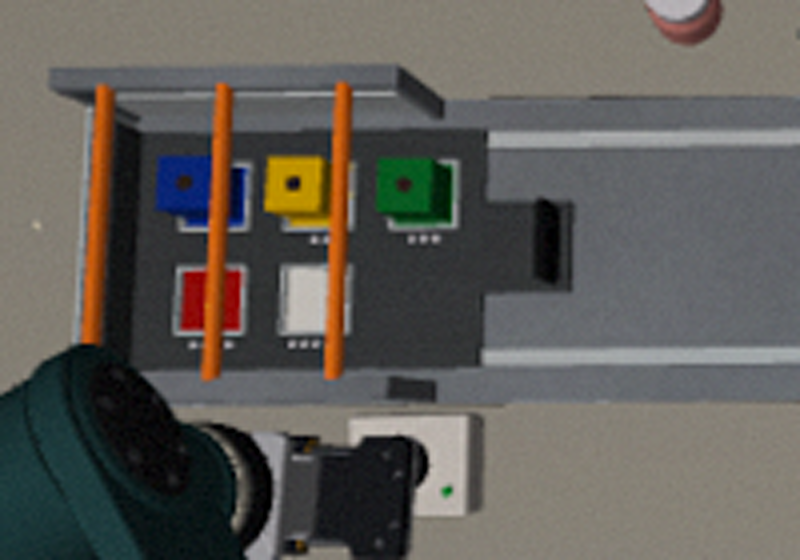

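View pics/s35.png

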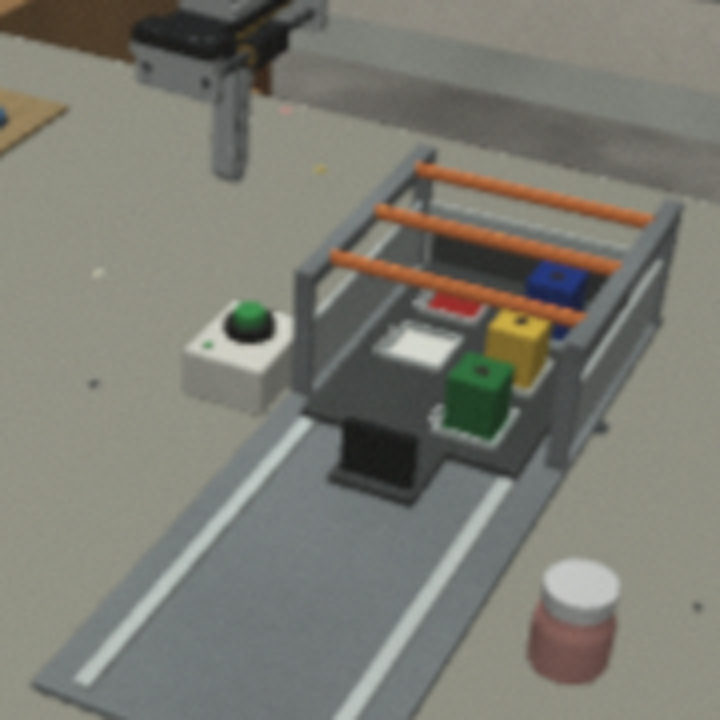

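```bash
python3 - <<'E'
from h import *
for (a,b,z,n) in [((206,199.75),(296.9,198.7),.022,"dots"),((222,174),(310.9,171.8),.022,"edge"),((236.2,200),(329.3,199.1),.068,"handle")]:
    A=px2w("top",*a,z);B=px2w("top",*b,z);print(n,A,B,np.linalg.norm(A-B))
# handle to frame start
print(px2w("top",398/4+100,68/4+140,.125),px2w("top",443/4+100,110/4+140,.0))
E
```

```text
dots [0.58065168 0.30514161 0.022     ] [0.59081189 0.02531341 0.022     ] 0.2800125877820629
edge [0.66250972 0.26055135 0.022     ] [ 0.6762838  -0.01548558  0.022     ] 0.27638038095879774
handle [0.57635765 0.20135102 0.068     ] [ 0.58581215 -0.0734729   0.068     ] 0.2749865059636592
[0.68956155 0.29868788 0.125     ] [0.68698183 0.30358896 0.        ]
```

```bash
python3 - <<'E'
from h import *
a=cv2.imread("pics/t7.png");b=robot.snapshot("top")
S=8
for n,(x0,y0,x1,y1) in {"edge/stub":(300,175,322,225),"dots3":(286,193,306,204),"edge low":(303,212,318,232)}.items():
    t=cv2.resize(a[y0:y1,x0:x1],None,fx=S,fy=S,interpolation=cv2.INTER_CUBIC)
    r=b[y0-6:y1+6,x0-105:x1-75];r=cv2.resize(r,None,fx=S,fy=S,interpolation=cv2.INTER_CUBIC)
    m=cv2.matchTemplate(r,t,cv2.TM_CCOEFF_NORMED);_,v,_,l=cv2.minMaxLoc(m)
    dx=l[0]/S-105;dy=l[1]/S-6
    uc,vc=(x0+x1)/2,(y0+y1)/2
    A=px2w("top",uc,vc,.022);B=px2w("top",uc+dx,vc+dy,.022);print(n,round(v,3),dx,dy,np.linalg.norm(A-B))
E
```

```text
edge/stub 0.921 -90.75 0.625 0.2794794027271076
dots3 0.945 -91.0 1.0 0.28034285201212716
edge low 0.982 -91.125 0.75 0.2785144109716426
```

Image correlation gives 0.2795 m of travel, so the tray is home. Now the button.

Request:
arm_command(series="-0.014 0.014 -0.011 0.004 0.018 -0.008 0; -0.014 0.014 -0.011 0.004 0.018 -0.008 0; 0 0 0 0 0.01 0 0; 0 0 0 0 0.005 0 0; 0 0 0 0 0 0 0; 0 0 0 0 0 0 0; 0 0 0 0 0 0 0")

```text
time: 72.6
tool_pos: [0.4145, 0.3016, 0.1092]
ee_rot: [-1.576, -0.002, 1.53]
wrist_force: [0.2, 0.3, -0.2]
width: 0.0006
```

```bash
python3 - <<'E'
from h import *
state()
plan([.4095,.3035,.07],down(np.radians(88)),0,n=2)
snap("scene","s36",(290,80,370,160),8)
E
```

```text
t 72.6 tcp [0.4145 0.3016 0.1092] rpy [-1.576 -0.002  1.53 ] F [ 0.2  0.3 -0.2] w 0.0006 q [ 0.52  0.03  1.58 -0.    1.53 -1.01]
0.003 -0.003 0.001 0.0008 0.0196 0.0026 0; 0.003 -0.003 0.001 0.0008 0.0196 0.0026 0
```

View pics/s36.png

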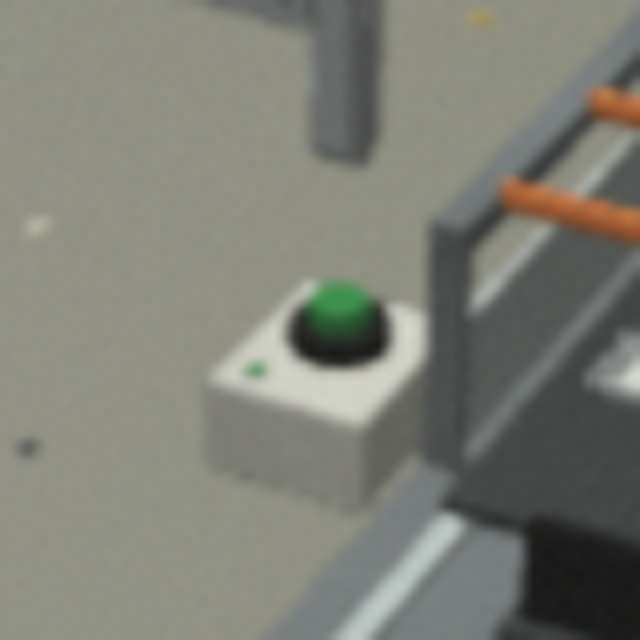

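Request:
arm_command(series="0.003 -0.003 0 0.001 0.015 0.002 0; 0.003 -0.003 0 0.001 0.012 0.002 0; 0 0 0 0 0.004 0.001 0; 0 0 0 0 0 0 0; 0 0 0 0 0 0 0; 0 0 0 0 0 0 0")

```text
time: 73.25
tool_pos: [0.409, 0.3044, 0.0758]
ee_rot: [-1.57, -0.002, 1.537]
wrist_force: [0.1, 1.0, -0.1]
width: 0.0005
```

```bash
python3 - <<'E'
from h import *
state()
plan([.4095,.3035,.04],down(np.radians(88)),0,n=2)
snap("scene","s37",(290,80,370,160),8)
E
```

```text
t 73.25 tcp [0.409  0.3044 0.0758] rpy [-1.57  -0.002  1.537] F [ 0.1  1.  -0.1] w 0.0005 q [ 0.53  0.04  1.63  0.    1.47 -1.01]
-0.001 0.001 0.001 -0.0005 0.0179 -0.0003 0; -0.001 0.001 0.001 -0.0004 0.0179 -0.0003 0
```

View pics/s37.png

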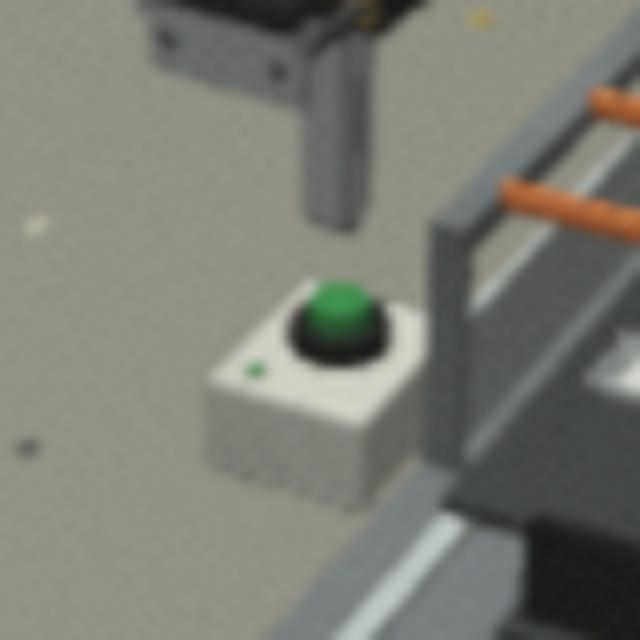

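Request:
arm_command(series="0 0 0 0 0.006 0 0; 0 0 0 0 0.006 0 0; 0 0 0 0 0.005 0 0; 0 0 0 0 0.003 0 0")

```text
time: 73.7
tool_pos: [0.41, 0.3049, 0.0555]
ee_rot: [-1.572, -0.004, 1.537]
wrist_force: [-0.6, 0.1, -0.5]
width: 0.0009
```

Request:
arm_command(series="0 0 0 0 0.003 0 0; 0 0 0 0 0.003 0 0")

```text
time: 73.9
tool_pos: [0.4099, 0.3048, 0.0487]
ee_rot: [-1.572, -0.003, 1.537]
wrist_force: [0.7, 0.1, 0.2]
width: 0.0004
```

Request:
arm_command(series="0 0 0 0 0.003 0 0; 0 0 0 0 0.003 0 0")

```text
time: 74.1
tool_pos: [0.4099, 0.3048, 0.0422]
ee_rot: [-1.572, -0.003, 1.537]
wrist_force: [0.1, -0.6, 2.4]
width: 0.0002
```

Request:
arm_command(series="0 0 0 0 0.003 0 0; 0 0 0 0 0.003 0 0")

```text
time: 74.3
tool_pos: [0.41, 0.3049, 0.0371]
ee_rot: [-1.572, -0.003, 1.537]
wrist_force: [-4.6, -2.2, 18.9]
width: 0.0007
```

Request:
arm_command(series="0 0 0 0 0.0015 0 0; 0 0 0 0 0 0 0")

```text
time: 74.5
tool_pos: [0.41, 0.3048, 0.0383]
ee_rot: [-1.572, -0.003, 1.537]
wrist_force: [-2.2, -0.9, 4.3]
width: 0.0007
```

```bash
python3 - <<'E'
from h import *
state()
snap("scene","s38",(290,80,370,160),8)
E
```

```text
t 74.5 tcp [0.41   0.3048 0.0383] rpy [-1.572 -0.003  1.537] F [-2.2 -0.9  4.3] w 0.0007 q [ 0.53  0.07  1.68  0.    1.39 -1.01]
```

View pics/s38.png

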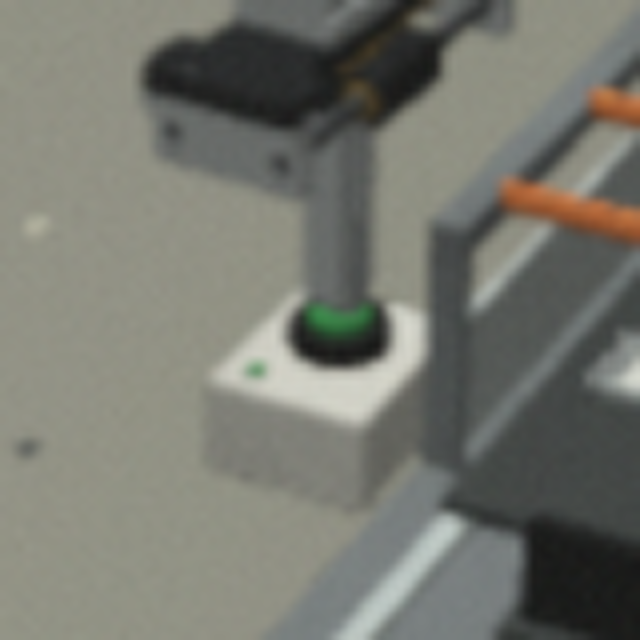

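Request:
arm_command(series="0 0 0 0 0.003 0 0; 0 0 0 0 0.003 0 0")

```text
time: 74.75
tool_pos: [0.4101, 0.3049, 0.0371]
ee_rot: [-1.574, -0.004, 1.537]
wrist_force: [-7.6, -4.1, 20.1]
width: 0.0004
```

Request:
arm_command(series="0 0 0 0 -0.01 0 0; 0 0 0 0 -0.02 0 0; 0 0 0 0 -0.04 0 0; 0 0 0 0 -0.04 0 0; 0 0 0 0 -0.04 0 0; 0 0 0 -0.04 0 0.02 0; 0 0 0 -0.045 0 0.02 0; 0 0 0 -0.045 0 0.02 0; 0 0 0 -0.03 0 0.01 0; 0 0 0 0 0 0 0; 0 0 0 0 0 0 0; 0 0 0 0 0 0 0")

```text
time: 75.95
tool_pos: [0.3364, 0.1445, 0.1897]
ee_rot: [-1.583, -0.006, 1.539]
wrist_force: [0.6, 0.8, 0.3]
width: 0.0007
```

```bash
python3 - <<'E'
from h import *
state()
snap("scene","s39");snap("top","t39")
snap("scene","s39z",(270,40,450,220),4)
E
```

```text
t 75.95 tcp [0.3364 0.1445 0.1897] rpy [-1.583 -0.006  1.539] F [0.6 0.8 0.3] w 0.0007 q [ 0.25 -0.35  1.74  0.    1.74 -1.29]
```

View pics/s39z.png

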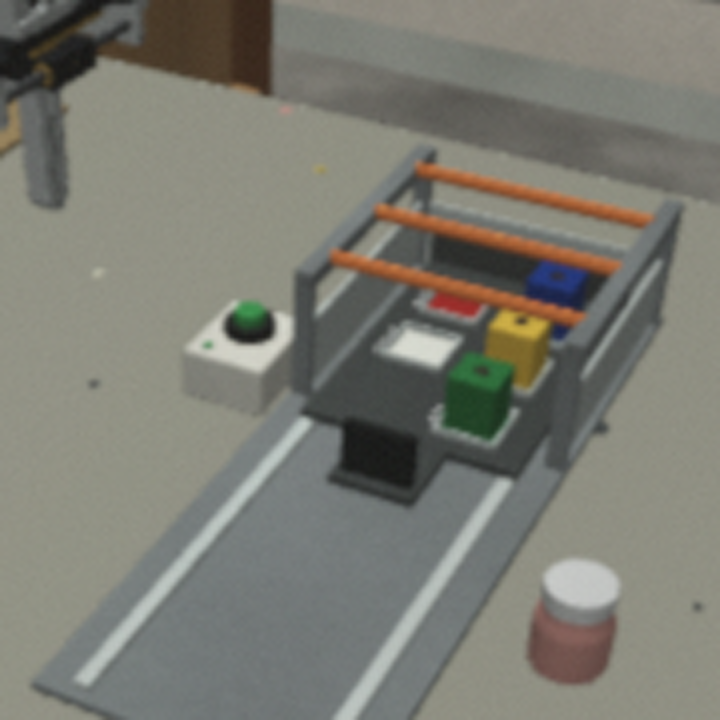

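View pics/t39.png

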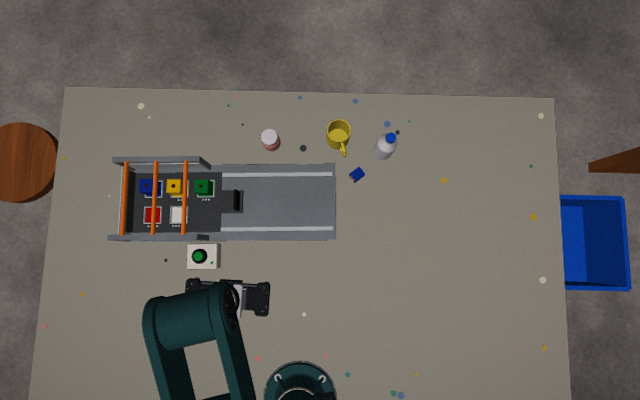

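View pics/s39.png

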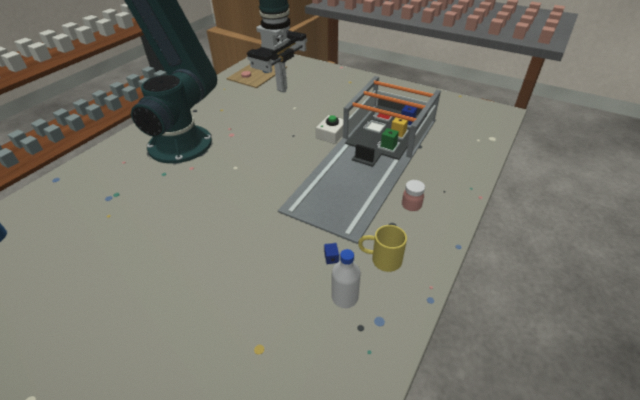

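The final pictures show the tray home, the three pots upright in their own pockets, and the mug, bottle, jar and decoy where they started. The arm is clear, and no red or white pot is anywhere on the bench.

```bash
python3 - <<'E'
from bench import robot
print(robot.close_job())
E
```

```text
the job is handed in; nothing more can be done
None
```

I drew the tray to its out stop, then stood blue, yellow and green mouth down in their own pockets, in that order. No red or white pot was on the bench, so those two pockets stayed empty. I pushed the tray home, pressed the green button and handed the job in at about 76 s.

**Last checks**
- **Pots:** the last pictures show all three upright in their pockets, with the arm clear.
- **Tray:** it stopped against about 28 N. Matching the before and after pictures gives 0.279–0.280 m of travel, against 0.28 m for fully home. Cruder edge and handle readings gave 0.275–0.276 m.
- **Button:** it went down about 5.5 mm by the tool reading, and the force rose to about 20 N against its 5 N spring. The press eased to about 4 N partway through and was pushed down again without lifting off.
- **Bystanders:** the mug, bottle, jar and small blue pot look unmoved.

**What went wrong along the way**
- **Missed grips:** the first pull on the handle missed. The first push slid over the handle and moved the loaded tray about 15 mm in. The real fingertips sit about 20 mm behind the reported tool point; pushing lower fixed it.
- **Green pot:** it was knocked aside before I picked it up, so I measured it again first.

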